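# Book in a batch and load the extractor's sample-tube chute

## Task

Book the batch in first: take the scanner off its charging pad, aim its window squarely at the middle of the barcode on the card in the sloping stand, a hand's breadth or so away, hold it still there for a good second, and stand the scanner back in the middle of its pad. Then load every sample tube lying on the mat into the feeder's sloping chute, each cap up, barrel between the two rails and ring resting on them, so that they slide down and queue against the end stop; behind the last tube hang the steel follower weight in the same way, head up, and when all have gone down press the start button fully in and let go. Don't disturb the bottle, the beaker or the steel vessel.

Things in the scene. Friction and masses are not known exactly. Their poses are not given: they have to be found in the camera images.
- tube1: sample tube, 129 mm, 80 g. Origin: ring centre, on the axis; x runs along it to the cap: amber glass barrel 26 mm in diameter, round tail end at x = -75, six-sided ring x = -4 to 4 mm (46 mm over flats, 53 corners), knurled white cap 32 mm thick, x = 4 to 54. It lies on a flat of the ring and its tail, ring centre 23 mm over the mat, cap 10 degrees up, pointing any way. May be absent
- tube2: sample tube, 129 mm, 80 g. Origin: ring centre, on the axis; x runs along it to the cap: amber glass barrel 26 mm in diameter, round tail end at x = -75, six-sided ring x = -4 to 4 mm (46 mm over flats, 53 corners), knurled white cap 32 mm thick, x = 4 to 54. It lies on a flat of the ring and its tail, ring centre 23 mm over the mat, cap 10 degrees up, pointing any way. May be absent
- tube3: sample tube, 129 mm, 80 g. Origin: ring centre, on the axis; x runs along it to the cap: amber glass barrel 26 mm in diameter, round tail end at x = -75, six-sided ring x = -4 to 4 mm (46 mm over flats, 53 corners), knurled white cap 32 mm thick, x = 4 to 54. It lies on a flat of the ring and its tail, ring centre 23 mm over the mat, cap 10 degrees up, pointing any way. May be absent
- tube4: sample tube, 129 mm, 80 g. Origin: ring centre, on the axis; x runs along it to the cap: amber glass barrel 26 mm in diameter, round tail end at x = -75, six-sided ring x = -4 to 4 mm (46 mm over flats, 53 corners), knurled white cap 32 mm thick, x = 4 to 54. It lies on a flat of the ring and its tail, ring centre 23 mm over the mat, cap 10 degrees up, pointing any way. May be absent
- tube5: sample tube, 129 mm, 80 g. Origin: ring centre, on the axis; x runs along it to the cap: amber glass barrel 26 mm in diameter, round tail end at x = -75, six-sided ring x = -4 to 4 mm (46 mm over flats, 53 corners), knurled white cap 32 mm thick, x = 4 to 54. It lies on a flat of the ring and its tail, ring centre 23 mm over the mat, cap 10 degrees up, pointing any way. May be absent
- follower: the follower weight, bright solid steel, 0.25 kg, one only: outline and frame of a sample tube (x along it to the head, barrel x = -75 to -4, six-sided ring at 0), but its head, x = 4 to 54, is a plain round bar 24 mm in diameter. Lies among the tubes in the same manner. Hung behind the last tube it pushes the queue down
- feeder: fixed tube feeder on a plywood base; origin on the bench under the chute's open upper end, x level, in the direction the chute descends, z up. Base x = -30 to 470, y = +-100 mm. Rail uprights at x = 85 and 255, y = +-46. Intake housing 140 mm high from x = 350. Grey control pod 85 x 70 x 100 mm high at x = 100, y = 125, start button on top
- chute: sloping chute fixed to the feeder; origin at its upper end, midway between the rails and level with their tops, 241 mm over the bench; x runs down the rails at 25 degrees, z square to them and up, y across. Two slippery rods, 10 mm in diameter, axes at y = +-21, z = -5 mm, leave a 32 mm slot open above, below and at x = 0; end stop at x = 370 mm
- load_point (a point): where a tube is let in: ring centre of a tube hanging 40 mm down the rails (chute frame x = 40, y = 0, z = 4 mm). Let down here from above, cap up and square to the rails, it slides down by itself when released; five tubes and the follower fit below. Nothing stands over the rails here; two 8 mm guard rods (chute frame y = +-37, z = 14 mm) flank the slot from x = 100 mm to the stop
- start (a joint): travel of the start button in m, 0 = out, 0.006 = fully in; a spring pushes it back, about 5 N to push it fully in. It moves straight down
- start_top (a point): middle of the start button's top face (34 mm across, it stands 22 mm above the pod, 122 mm above the bench)
- mat: grey bench mat 340 x 300 mm, 3 mm thick, fixed; origin under its centre
- scanner: loose barcode scanner, 0.3 kg, standing upright: round foot 80 mm in diameter, 14 high; stem 34 mm; white box head 70 x 50 x 40 mm pitched 40 degrees nose down. Origin under the foot's middle, z up, x to the side it looks; head centre x = 8, z = 115, top z = 153, flat upright sides at y = +-25 mm, to be gripped from above. Reads by itself
- window: the scanner's dark window in the head's front face, 42 x 26 mm, fixed to the scanner; origin at its middle (x = 35, z = 92 mm in the scanner's frame); its x axis is the line of sight, 40 degrees below level when the scanner stands upright
- pad: round black charging pad, 120 mm in diameter, 4 mm thick, fixed; origin under its middle; the scanner stands on it
- stand: fixed steel desk stand for the card, footprint 100 x 130 mm, about 105 mm high; origin under its middle; its plate leans back 45 degrees and faces to -x and up
- label: the paper card with the barcode on the stand's plate; origin at the barcode's middle, 70 mm above the bench; z points out of the card (45 degrees up), y along its width of 120 mm
- reagent: loose amber bottle 72 mm in diameter, 170 mm high, origin under its middle; leave alone
- beaker: loose glass beaker 72 mm in diameter, 95 mm high, origin under its middle; leave alone
- can: loose lidded steel vessel 104 mm in diameter, 165 mm high, origin under its middle; leave alone

How it is judged (in metres and radians):
On the way, in this order (a step that is already met when the one before it is completed fails the run):
1. the scanner is held still for a second with its line of sight on the barcode (within 25 mm of its middle), 50 to 200 mm away and within 28 degrees of square (x of label in the frame of window between 0.05 and 0.2 m and y of label in the frame of window between -0.025 and 0.025 m and z of label in the frame of window between -0.025 and 0.025 m and angle between the x axis of window and the z axis of label, either way round below 0.5 rad and linear speed of scanner below 0.03 m/s and angular speed of scanner below 0.3 rad/s and z of window in the frame of label above 0 m), for 1 s.
2. every tube hangs cap up between the rails, released, at rest and slid down into the queue, and the scanner stands on its pad (x of tube1 in the frame of chute between 0.07 and 0.375 m and y of tube1 in the frame of chute between -0.01 and 0.01 m and z of tube1 in the frame of chute between -0.004 and 0.016 m and angle between each of tube1, tube2, tube3, tube4, tube5's own x axis and vertical below 0.75 rad and linear speed of each of tube1, tube2, tube3, tube4, tube5 below 0.03 m/s and contact force between each of tube1, tube2, tube3, tube4, tube5 and the fingers below 0.05 N and x of tube2 in the frame of chute between 0.07 and 0.375 m and y of tube2 in the frame of chute between -0.01 and 0.01 m and z of tube2 in the frame of chute between -0.004 and 0.016 m and x of tube3 in the frame of chute between 0.07 and 0.375 m and y of tube3 in the frame of chute between -0.01 and 0.01 m and z of tube3 in the frame of chute between -0.004 and 0.016 m and x of tube4 in the frame of chute between 0.07 and 0.375 m and y of tube4 in the frame of chute between -0.01 and 0.01 m and z of tube4 in the frame of chute between -0.004 and 0.016 m and x of tube5 in the frame of chute between 0.07 and 0.375 m and y of tube5 in the frame of chute between -0.01 and 0.01 m and z of tube5 in the frame of chute between -0.004 and 0.016 m and horizontal distance between scanner and pad below 0.025 m and angle between scanner's own z axis and vertical below 0.1 rad and height (world z) of scanner below 0.012 m and linear speed of scanner below 0.02 m/s), for 0.2 s.
3. the follower hangs head up in the chute behind them, released and at rest (x of tube1 in the frame of chute between 0.07 and 0.375 m and y of tube1 in the frame of chute between -0.01 and 0.01 m and z of tube1 in the frame of chute between -0.004 and 0.016 m and angle between each of tube1, tube2, tube3, tube4, tube5, follower's own x axis and vertical below 0.75 rad and linear speed of each of tube1, tube2, tube3, tube4, tube5, follower below 0.03 m/s and contact force between each of tube1, tube2, tube3, tube4, tube5, follower and the fingers below 0.05 N and x of tube2 in the frame of chute between 0.07 and 0.375 m and y of tube2 in the frame of chute between -0.01 and 0.01 m and z of tube2 in the frame of chute between -0.004 and 0.016 m and x of tube3 in the frame of chute between 0.07 and 0.375 m and y of tube3 in the frame of chute between -0.01 and 0.01 m and z of tube3 in the frame of chute between -0.004 and 0.016 m and x of tube4 in the frame of chute between 0.07 and 0.375 m and y of tube4 in the frame of chute between -0.01 and 0.01 m and z of tube4 in the frame of chute between -0.004 and 0.016 m and x of tube5 in the frame of chute between 0.07 and 0.375 m and y of tube5 in the frame of chute between -0.01 and 0.01 m and z of tube5 in the frame of chute between -0.004 and 0.016 m and x of follower in the frame of chute between 0.05 and 0.375 m and y of follower in the frame of chute between -0.01 and 0.01 m and z of follower in the frame of chute between -0.004 and 0.016 m), for 0.2 s.
4. the start button is pressed in by more than 5 mm (value of joint start above 0.005 m).
At the end, for the whole second after the job is handed in: tubes and follower hang cap or head up in the chute, ring over 70 mm (follower 50) down the rails, within 10 mm of mid-slot, -4 to 16 mm over the rail tops, axis within 43 degrees of vertical, still, released; scanner upright (6 degrees), still, within 25 mm of mid-pad; button out (under 2 mm) (all of step 3 and horizontal distance between scanner and pad below 0.025 m and angle between scanner's own z axis and vertical below 0.1 rad and height (world z) of scanner below 0.012 m and linear speed of scanner below 0.02 m/s and value of joint start below 0.002 m); the robot touches nothing.
It fails at once if the amber reagent bottle is moved by more than 30 mm or tipped (distance of reagent from where it was at the start of the episode above 0.03 m or angle between reagent's own z axis and vertical above 0.3 rad).
It fails at once if the glass beaker is moved by more than 30 mm or tipped (distance of beaker from where it was at the start of the episode above 0.03 m or angle between beaker's own z axis and vertical above 0.3 rad).
It fails at once if the steel vessel is moved by more than 30 mm or tipped (distance of can from where it was at the start of the episode above 0.03 m or angle between can's own z axis and vertical above 0.3 rad).
Of tube1, tube2, tube3, tube4, tube5 only 3 to 5 are there at a start; the rules pass over those that are not, and their reading is None.
At some moment in a run one of tube1, tube2, tube3, tube4, tube5, follower may be knocked a few centimetres aside while the robot is not near it.
Once in a run the grip may slacken for a moment while it holds something.
It also fails if it takes over 210 s, if anything falls off the work surface, if the arm or the gripper's body presses on something with over 40 N, if the wrist force passes 120 N, or if a joint passes its speed limit or range.

## Robot

A 6-joint arm with a two-finger parallel gripper is mounted at the origin on the work surface. World frame = base frame: x ahead of the robot, y to its left, z up, the work surface at z = 0. Lengths are in mm, angles in rad, forces in N, time in s.
With the tool pointing down it reaches from about 300 to 850 mm from the base axis. Payload 5.4 kg.
Tool frame: the origin (TCP) lies at the very end of the fingers, on their centre line; the grasp point (between the pads) lies 19 mm behind it; z points along the fingers, y is the line along which they close (so a half turn about z gives the same grasp; the last joint's range is limited). The gripper opens to 85 mm and grips with 20 to 120 N. Pads are 22 mm wide; open, the fingers measure 114 mm over their backs; the gripper's body (76 mm by 85 mm) begins 54 mm behind the grasp point. The pads swing forward as they close: fully open they stand 13 mm farther back than shut.
Start: joints at [1.07, 0.158, 1.597, -0, 1.386, -0.21], TCP at [164.873, 550.838, 231.299] pointing down, gripper open.
Joint ranges: [-2.91, 2.91], [-0.94, 2.29], [0.18, 2.7], [-1.29, 4.43], [0.17, 2.64], [-3, 3]. Speed limits (rad/s): [2.57, 2.57, 3.14, 3.14, 3.14, 3.14].

## Interface

Orientations are given as a unit quaternion [x, y, z, w].
In Python, from cell import * gives the robot as it stands.
- The arm moves only by the tool play_rows, never from a script. Its argument "series" is a list of rows, each a list of 6 numbers: the shift along the tool's x, y, z as a fraction of full scale, then the turn, a rotation vector about the tool's x, y, z as a fraction of full scale. In form: [[dx, dy, dz, rx, ry, rz], ...]. A call has 1 to 5 rows; each row is the pose to reach, as a shift and turn from the pose commanded when the call began, along the tool's axes at that moment, turning the shorter way round; what a row does not reach only later rows make up. Full scale, the value 1, is 0.1 m for a shift and pi rad for a turn. A row lasts 1/10 s, in which the tool goes at most 50 mm and 8.59 degrees, less where a joint would pass 70% of its speed; a pose out of reach is approached as far as the arm can. A call with a number of a shift or a turn outside -1 to 1 is refused whole. A call with a gripper value outside its range is refused whole. "gripper" is the opening, from -1 (shut) to 1 (fully open), set as the call begins (left out, the last holds). The fingers move at their own pace and stop on an object; the grip force is fixed at half the most. Time passes only in rows, so rows that repeat a pose let the fingers close. It gives the time, the measured TCP pose, the force, the opening and the grip force at its end, in the units of the state.
- sense(): the state, without advancing time (a new reading comes with each control period).
- grab_frame(name): name is "side" or "top" or "wrist"; returns the picture (420x560x3 uint8, red, green, blue); there is no depth.
- get_calibration(name): a dict with "mtx" (3x3 intrinsics, pixels), "k1" (the pictures are not rectified: a ray, as slopes to the right and down, at radius r is drawn at 1 + k1 r^2 times it, then the intrinsics apply), "R" (3x3) and "t" (3): a world point X has camera coordinates R X + t. Camera axes: x right, y down, z forward; pixel columns grow to the right and rows downward; lengths in mm; the calibration is good to about 2 mm. A picture is of the moment at which its call begins: read the wrist's pose just before it. get_calibration takes no time and is no camera call; for the wrist camera it gives the pose at the moment of the call.
- finish_job(): hands the job in; it is judged then, once.
Trained networks look in the newest picture that a camera, given by its name, has taken for a name from the list of things; names that differ only in an ending like _2 or _b are one class to them, and where a whole thing is asked for, a point or a joint stands for the part that bears it (a point fixed in the world has none). Each returns a list of dicts, best first, with "p" (0 to 1); they miss things now and then, are a little off and sometimes report something else, mostly with a low value. They report only what shows in the picture. A call takes as long as a camera call.
- cut_out(camera, label): "mask" (420x560 bool, what is visible of it) and "pixel" ([column, row] in pixels, amid what is visible of it).
The state is a dict: "time": time; "joints": joint angles; "dq": joint speeds; "tau": joint torques, N m; "position": TCP position; "tcp_rot": TCP orientation; "wrist_force": force on the tool from outside, world axes, zero at the start; "ft_torque": the same for the moment, N m; "finger_gap": finger opening in mm; "grasp_force": force on a finger pad.
Only numpy, scipy, OpenCV 4.12 (cv2) and the standard library are available. Lean on these libraries where they do the work, as an engineer would, in place of code of your own. Each camera call takes 0.05 s, during which the arm holds its last target. There are 200 camera calls.

## Working session

There is one attempt and no reset: what is moved stays moved. The work goes in short steps, Python scripts to look and compute and a tool call to move; the robot and the scene stay as the last step left them, time stands still between calls to the robot, and variables do not carry over. Pictures are saved under pics/ and viewed, at most 14 in all, crops included, and the job is handed in when it is done.

Besides the shell and the picture viewer there is one more tool, called after ">>>" as name([rows], argument=value, ...), one row to a line, values as JSON. play_rows: Moves the arm, as the interface text tells. Shift numbers are shares of 0.1 m and turn numbers shares of pi rad, none past 1 either way. Its arguments: {"type":"object","properties":{"series":{"type":"array","items":{"type":"array","items":{"type":"number"}}},"gripper":{"type":"number"}},"required":["series"]}

```bash
ls; mkdir -p pics
python3 - <<'E'
from cell import *
import cv2,numpy as np
print(sense())
for n in ("side","top","wrist"):
    im=grab_frame(n); cv2.imwrite(f"pics/{n}0.png",im[:,:,::-1])
    c=get_calibration(n); print(n,c)
E
```

```text
pics
{'time': 0.0, 'joints': array([ 1.06993431e+00,  1.59069266e-01,  1.59821109e+00,  9.93618951e-06,
        1.38621418e+00, -2.10110116e-01]), 'dq': array([ 0.000179  , -0.00062176, -0.00041893, -0.00019704,  0.00106428,
        0.00258074]), 'tau': array([-2.53434962e-03, -3.96002805e+01, -3.31419504e+01, -5.83017681e-04,
        8.56698258e-03,  4.71252648e-06]), 'position': array([164.56763158, 550.32608677, 230.31613617]), 'tcp_rot': array([ 1.44865268e-01,  9.89450933e-01, -8.89786619e-04, -3.35548967e-04]), 'wrist_force': array([-0.97588919, -0.60671419, -0.14416232]), 'ft_torque': array([ 0.00772865,  0.00950871, -0.04396087]), 'grasp_force': 0.0, 'finger_gap': 85.2431548391011}
side {'mtx': array([[452.01805212,   0.        , 279.37310169],
       [  0.        , 452.01805212, 206.15367569],
       [  0.        ,   0.        ,   1.        ]]), 'k1': -0.07826282535078047, 'R': array([[ 0.9196479 , -0.39248004, -0.01439292],
       [-0.30495654, -0.6905127 , -0.65589154],
       [ 0.24748585,  0.6075785 , -0.75471791]]), 't': array([-486.64132793,  283.30039367, 1305.4597031 ])}
top {'mtx': array([[525.48911591,   0.        , 283.04860171],
       [  0.        , 525.48911591, 201.03351782],
       [  0.        ,   0.        ,   1.        ]]), 'k1': -0.17747355461180508, 'R': array([[ 0.01243071, -0.9999109 ,  0.004866  ],
       [-0.99319627, -0.01291045, -0.1157346 ],
       [ 0.11578711, -0.00339423, -0.99326825]]), 't': array([   3.34437002,  546.63851888, 1623.45194686])}
wrist {'mtx': array([[325.8545157 ,   0.        , 273.98261081],
       [  0.        , 325.8545157 , 208.47252852],
       [  0.        ,   0.        ,   1.        ]]), 'k1': -0.02069732002935287, 'R': array([[ 0.28673064,  0.95800951, -0.00181897],
       [ 0.91562324, -0.27348498,  0.29468637],
       [ 0.28181489, -0.0861611 , -0.9555923 ]]), 't': array([-574.03255939,  -38.38620193,  379.76631344])}
```

View pics/top0.png

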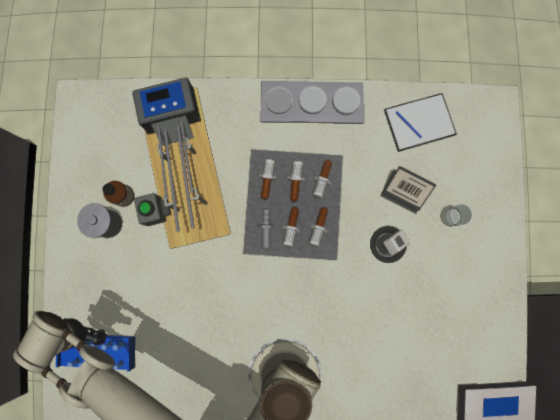

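View pics/side0.png

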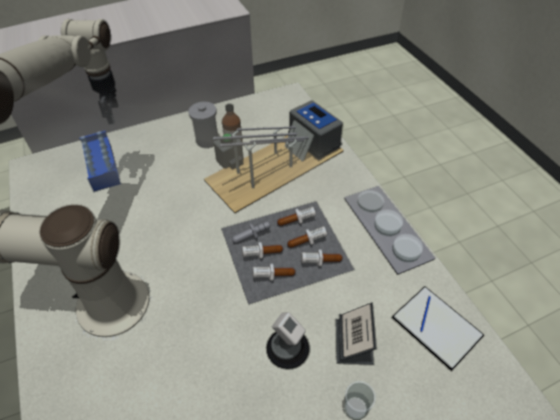

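The top view shows five amber tubes with white caps and the follower at about (266,229) on the mat. The scanner is on its pad near (390,243), the card stand near (408,188) and the feeder on the left. Next I measure with the networks.

```bash
cat > h.py <<'E'
from cell import *
import cv2,numpy as np
from scipy.spatial.transform import Rotation as Ro
from scipy.optimize import least_squares
def proj(c,X):
    P=np.atleast_2d(X)@c["R"].T+c["t"]; s=P[:,:2]/P[:,2:]; r2=(s**2).sum(1,keepdims=True)
    s=s*(1+c["k1"]*r2); return s@c["mtx"][:2,:2].T+c["mtx"][:2,2]
def ray(c,px):
    d=(np.atleast_2d(px).astype(float)-c["mtx"][:2,2])/np.diag(c["mtx"])[:2]; s=d.copy()
    for _ in range(10): s=d/(1+c["k1"]*(s**2).sum(1,keepdims=True))
    D=np.c_[s,np.ones(len(s))]@c["R"]; return -c["R"].T@c["t"],D
def onz(c,px,z):
    o,D=ray(c,px); return o+D*((z-o[2])/D[:,2])[:,None]
def save(n,im): cv2.imwrite(f"pics/{n}.png",np.ascontiguousarray(im[:,:,::-1]))
E
python3 - <<'E'
from h import *
import pickle
M={}
for cam in ("top","side"):
    c=get_calibration(cam); grab_frame(cam)
    for n in ("tube1","follower","scanner","window","pad","stand","label","mat","feeder","chute","reagent","beaker","can","start"):
        L=cut_out(cam,n); M[cam,n]=L
        print(cam,n,[(round(d["p"],2),np.round(d["pixel"]).tolist(),int(d["mask"].sum()),np.round(onz(c,d["pixel"],0)[0,:2]).tolist()) for d in L[:7]])
pickle.dump(M,open("m.pkl","wb"))
c=get_calibration("wrist");print(-c["R"].T@c["t"]); s=sense();R=Ro.from_quat(s["tcp_rot"]).as_matrix();print(R.T@(-c["R"].T@c["t"]-s["position"]),c["R"]@R)
E
```

```text
top tube1 [(0.94, [289.0, 227.0], 378, [466.0, -11.0]), (0.81, [270.0, 177.0], 369, [627.0, 54.0]), (0.78, [295.0, 179.0], 414, [622.0, -27.0]), (0.78, [320.0, 227.0], 343, [467.0, -110.0]), (0.62, [321.0, 181.0], 363, [616.0, -113.0]), (0.19, [265.0, 228.0], 294, [461.0, 66.0])]
top follower [(0.85, [267.0, 229.0], 244, [459.0, 59.0]), (0.5, [377.0, 251.0], 442, [392.0, -292.0]), (0.35, [410.0, 188.0], 1022, [597.0, -403.0])]
top scanner [(0.73, [390.0, 244.0], 624, [417.0, -335.0])]
top window []
top pad [(0.77, [376.0, 239.0], 452, [430.0, -288.0])]
top stand [(0.84, [406.0, 187.0], 1465, [600.0, -391.0])]
top label [(0.66, [408.0, 186.0], 953, [605.0, -395.0])]
top mat [(0.9, [290.0, 203.0], 7673, [544.0, -11.0]), (0.23, [179.0, 167.0], 10993, [656.0, 349.0])]
top feeder [(0.61, [180.0, 168.0], 10728, [654.0, 348.0]), (0.26, [177.0, 144.0], 1604, [735.0, 361.0])]
top chute [(0.91, [179.0, 139.0], 1421, [752.0, 354.0])]
top reagent [(0.72, [118.0, 195.0], 606, [562.0, 551.0]), (0.56, [289.0, 203.0], 7694, [544.0, -8.0])]
top beaker [(0.86, [456.0, 215.0], 492, [510.0, -557.0])]
to
[... 871 characters left out ...]
, 155.0], 8249, [666.0, 395.0])]
side chute [(0.6, [288.0, 138.0], 1210, [761.0, 459.0])]
side reagent [(0.78, [232.0, 123.0], 439, [593.0, 644.0]), (0.36, [321.0, 258.0], 453, [627.0, -101.0])]
side beaker [(0.83, [359.0, 402.0], 906, [521.0, -530.0]), (0.6, [305.0, 235.0], 355, [622.0, 2.0]), (0.5, [287.0, 139.0], 1304, [757.0, 456.0])]
side can [(0.82, [206.0, 124.0], 1016, [491.0, 680.0])]
side start [(0.54, [358.0, 334.0], 2226, [606.0, -368.0])]
[ 92.83693072 572.37203536 373.91280753]
[ 7.51908785e+01 -2.26696835e-02 -1.42629857e+02] [[-2.14150903e-05  9.99999934e-01  3.61959741e-04]
 [-9.55500690e-01  8.63119608e-05 -2.94988852e-01]
 [-2.94988864e-01 -3.52169996e-04  9.55500626e-01]]
```

```bash
cat >> h.py <<'E'
import json,os
def down(yaw):  # tool z down, tool x at yaw deg
    y=np.radians(yaw); x=np.array([np.cos(y),np.sin(y),0]); z=np.array([0,0,-1.]); return np.c_[x,np.cross(z,x),z]
def getcmd():
    if os.path.exists("cmd.json"): d=json.load(open("cmd.json")); return np.array(d["p"]),np.array(d["R"])
    return np.array([164.873,550.838,231.299]),Ro.from_quat(sense()["tcp_rot"]).as_matrix()
def plan(wps,dec=3,save_=True):
    """wps: list of (p,R,mm per row,gripper or None[,extra rows]); prints calls, updates cmd.json"""
    p,R=getcmd()
    for w in wps:
        P,RR,v=w[0],w[1],w[2]; g=w[3] if len(w)>3 else None; ex=w[4] if len(w)>4 else 0
        P=p if P is None else np.array(P,float); RR=R if RR is None else RR
        d=np.abs(R.T@(P-p)).max(); a=np.degrees((Ro.from_matrix(R.T@RR)).magnitude())
        need=max(np.linalg.norm(P-p)/v,a/7.5)
        n=max(1,int(np.ceil(max(d/99,need/5-1e-6))))
        p0,rv=p.copy(),Ro.from_matrix(R.T@RR).as_rotvec(); R0=R.copy()
        for i in range(n):
            f=(i+1)/n; Pt=p0+(P-p0)*f; Rt=R0@Ro.from_rotvec(rv*f).as_matrix()
            s=np.round(np.r_[R.T@(Pt-p)/100,Ro.from_matrix(R.T@Rt).as_rotvec()/np.pi],dec)+0.
            k=max(1,int(np.ceil(need/n-1e-6)))
            rows=[np.round(s*(j+1)/k,dec+0).tolist() for j in range(k)] if k>1 else [s.tolist()]
            rows[-1]=s.tolist(); e=ex if i==n-1 else 0
            rows=[[x+0. for x in r] for r in rows]
            while e and len(rows)<5: rows.append(rows[-1]); e-=1
            print(json.dumps(rows).replace("0.",".").replace(" ","").replace(".0,","0,") if 0 else json.dumps(rows).replace(" ",""),"" if g is None else f"G={g}"); g=None
            p=p+R@s[:3]*100; R=R@Ro.from_rotvec(s[3:]*np.pi).as_matrix()
            while e>0:
                m=min(5,e); print(json.dumps([[0]*6]*m).replace(" ","")); e-=m
    print("end",np.round(p,1),"x",np.round(R[:,0],3),"z",np.round(R[:,2],3))
    if save_: json.dump(dict(p=p.tolist(),R=R.tolist()),open("cmd.json","w"))
E
python3 - <<'E'
from h import *
c=get_calibration("top")
print(onz(c,[[178,230],[200,230]],241),onz(c,[[230,234],[170,248],[148,205],[207,100]],18), onz(c,[[250,150],[343,154],[339,259],[244,254]],3),onz(c,[[145,209]],122))
plan([([210,400,400],down(170),50),],2)
E
```

```text
[[438.21702368 298.85577697 241.        ]
 [439.2127599  237.79156194 241.        ]] [[441.12293568 176.53325971  18.        ]
 [393.57178012 366.82144606  18.        ]
 [529.71290556 443.26462448  18.        ]
 [878.69198862 263.95020042  18.        ]] [[ 715.38919021  119.6159323     3.        ]
 [ 706.45018013 -182.88631238    3.        ]
 [ 366.70447365 -169.96796621    3.        ]
 [ 378.98130962  132.0719688     3.        ]] [[506.53215241 425.18543943 122.        ]]
[[-0.14,-0.22,-0.28,0.0,0.0,-0.01],[-0.29,-0.44,-0.56,0.0,0.0,-0.01],[-0.43,-0.66,-0.84,0.0,0.0,-0.02]] 
[[-0.13,-0.23,-0.28,0.0,0.0,-0.01],[-0.26,-0.45,-0.57,0.0,0.0,-0.01],[-0.39,-0.68,-0.85,0.0,0.0,-0.02]] 
end [209.8 400.2 400.3] x [-0.986  0.164  0.   ] z [-0. -0. -1.]
```

>>> play_rows([
  [-0.14,-0.22,-0.28,0,0,-0.01],
  [-0.29,-0.44,-0.56,0,0,-0.01],
  [-0.43,-0.66,-0.84,0,0,-0.02],
])

```text
time: 1.95
position: [187.2, 474.3, 316.1]
tcp_rot: [0.113, 0.994, -0.0, -0.0]
wrist_force: [1.0, 0.8, 0.9]
finger_gap: 85.4
grasp_force: 0.0
```

>>> play_rows([
  [-0.13,-0.23,-0.28,0,0,-0.01],
  [-0.26,-0.45,-0.57,0,0,-0.01],
  [-0.39,-0.68,-0.85,0,0,-0.02],
  [-0.39,-0.68,-0.85,0,0,-0.02],
])

```text
time: 2.35
position: [211.4, 399.5, 405.5]
tcp_rot: [0.083, 0.997, 0.003, 0.003]
wrist_force: [-0.9, 0.7, -0.4]
finger_gap: 85.5
grasp_force: 0.0
```

Run:
```python
from h import *
s=sense();print(s["time"],s["position"],s["joints"])
c=get_calibration("wrist"); im=grab_frame("wrist"); save("w1",im)
import pickle; pickle.dump((c,im),open("w1.pkl","wb"))
print(cut_out("wrist","start")[:1] and [(d["p"],d["pixel"]) for d in cut_out("wrist","start")])
```

```text
2.35 [211.41521257 399.47395607 405.52092687] [ 8.16097116e-01 -2.27321917e-01  1.63519877e+00 -8.07828215e-04
  1.72458773e+00 -5.87727499e-01]
[(0.54, [317.8, 347.8])]
```

View pics/w1.png

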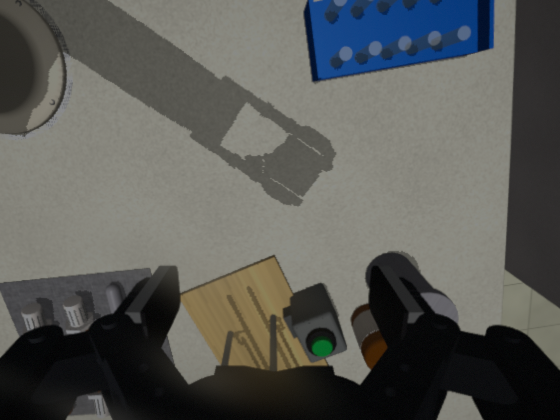

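The feeder's lower rails and the green button at (320,345) are visible, but the gripper covers the rest. I'll turn the camera to the far side and tilt it forward.

Run:
```python
from h import *
R=down(12)@Ro.from_euler("y",-30,degrees=True).as_matrix(); print(R)
# two-stage turn so that q6 goes upward (tool x via 90deg yaw)
plan([([280,330,400],down(90),50),([340,265,385],R,50,None,3)],2)
```

```text
[[ 0.84710067  0.20791169 -0.4890738 ]
 [ 0.18005681 -0.9781476  -0.10395585]
 [-0.5         0.         -0.8660254 ]]
[[-0.07,-0.05,0.0,0.0,0.0,0.04],[-0.14,-0.1,0.0,0.0,0.0,0.08],[-0.2,-0.14,0.0,0.0,0.0,0.11],[-0.27,-0.19,0.0,0.0,0.0,0.15]] 
[[-0.08,-0.01,0.0,0.0,0.0,0.04],[-0.16,-0.02,0.0,0.0,0.0,0.08],[-0.25,-0.04,0.0,0.0,0.0,0.11],[-0.33,-0.05,0.0,0.0,0.0,0.15]] 
[[-0.08,0.02,0.0,0.0,0.0,0.04],[-0.16,0.05,0.0,0.0,0.0,0.08],[-0.23,0.08,0.0,0.0,0.0,0.11],[-0.31,0.1,0.0,0.0,0.0,0.15]] 
[[-0.06,0.05,0.01,0.01,-0.01,0.04],[-0.11,0.1,0.02,0.02,-0.02,0.07],[-0.16,0.15,0.04,0.03,-0.04,0.11],[-0.22,0.2,0.05,0.04,-0.05,0.14]] 
[[-0.02,0.07,0.01,0.01,-0.01,0.04],[-0.04,0.14,0.02,0.02,-0.02,0.07],[-0.07,0.21,0.04,0.03,-0.03,0.11],[-0.09,0.28,0.05,0.04,-0.04,0.14]] 
[[0.01,0.08,0.0,0.01,-0.01,0.04],[0.02,0.15,0.0,0.02,-0.02,0.07],[0.02,0.22,0.01,0.02,-0.04,0.11],[0.03,0.3,0.01,0.03,-0.05,0.14],[0.03,0.3,0.01,0.03,-0.05,0.14]] 
[[0,0,0,0,0,0],[0,0,0,0,0,0]]
end [340.  265.  384.8] x [ 0.845  0.181 -0.504] z [-0.49  -0.117 -0.864]
```

```bash
rm cmd.json; sed -i 's/^def plan(/def undo(): os.replace("cmd_prev.json","cmd.json")\ndef plan(/; s/^    if save_: /    if save_ and os.path.exists("cmd.json"): import shutil; shutil.copy("cmd.json","cmd_prev.json")\n    if save_: /' h.py
python3 - <<'E'
from h import *
p,R=getcmd(); R=down(2*np.degrees(np.arctan2(.989451,.144865)))
for s in ([-.43,-.66,-.84,0,0,-.02],[-.39,-.68,-.85,0,0,-.02]):
    s=np.array(s);p=p+R@s[:3]*100; R=R@Ro.from_rotvec(s[3:]*np.pi).as_matrix()
json.dump(dict(p=p.tolist(),R=R.tolist()),open("cmd.json","w"))
R=down(12)@Ro.from_euler("y",30,degrees=True).as_matrix()
plan([([280,330,400],down(90),50),([340,265,385],R,50,None,3)],2)
E
```

```text
[[-0.07,-0.05,0.0,0.0,0.0,0.04],[-0.14,-0.1,0.0,0.0,0.0,0.08],[-0.2,-0.14,0.0,0.0,0.0,0.11],[-0.27,-0.19,0.0,0.0,0.0,0.15]] 
[[-0.08,-0.01,0.0,0.0,0.0,0.04],[-0.16,-0.02,0.0,0.0,0.0,0.08],[-0.25,-0.04,0.0,0.0,0.0,0.11],[-0.33,-0.05,0.0,0.0,0.0,0.15]] 
[[-0.08,0.02,0.0,0.0,0.0,0.04],[-0.16,0.05,0.0,0.0,0.0,0.08],[-0.23,0.08,0.0,0.0,0.0,0.11],[-0.31,0.1,0.0,0.0,0.0,0.15]] 
[[-0.06,0.05,0.01,-0.01,0.01,0.04],[-0.11,0.1,0.02,-0.02,0.02,0.07],[-0.16,0.15,0.04,-0.03,0.04,0.11],[-0.22,0.2,0.05,-0.04,0.05,0.14]] 
[[-0.03,0.07,0.02,-0.01,0.01,0.04],[-0.06,0.14,0.03,-0.02,0.02,0.07],[-0.08,0.2,0.04,-0.03,0.03,0.11],[-0.11,0.27,0.06,-0.04,0.04,0.14]] 
[[0.0,0.07,0.02,-0.01,0.01,0.04],[0.0,0.14,0.04,-0.02,0.02,0.07],[0.0,0.22,0.06,-0.02,0.04,0.11],[0.0,0.29,0.08,-0.03,0.05,0.14],[0.0,0.29,0.08,-0.03,0.05,0.14]] 
[[0,0,0,0,0,0],[0,0,0,0,0,0]]
end [340.1 265.3 385. ] x [0.845 0.181 0.504] z [ 0.49   0.117 -0.864]
```

>>> play_rows([
  [-0.14,-0.1,0,0,0,0.08],
  [-0.27,-0.19,0,0,0,0.15],
  [-0.27,-0.19,0,0,0,0.15],
  [-0.27,-0.19,0,0,0,0.15],
])

```text
time: 2.9
position: [232.9, 377.1, 398.6]
tcp_rot: [0.313, 0.95, -0.001, -0.001]
wrist_force: [0.2, -0.0, 0.2]
finger_gap: 85.4
grasp_force: 0.0
```

>>> play_rows([
  [-0.16,-0.02,0,0,0,0.08],
  [-0.33,-0.05,0,0,0,0.15],
  [-0.33,-0.05,0,0,0,0.15],
  [-0.33,-0.05,0,0,0,0.15],
])

```text
time: 3.3
position: [256.5, 353.6, 399.2]
tcp_rot: [0.525, 0.851, -0.001, -0.0]
wrist_force: [-0.2, -0.0, 0.4]
finger_gap: 85.5
grasp_force: 0.0
```

>>> play_rows([
  [-0.16,0.05,0,0,0,0.08],
  [-0.31,0.1,0,0,0,0.15],
  [-0.31,0.1,0,0,0,0.15],
  [-0.31,0.1,0,0,0,0.15],
])

```text
time: 3.7
position: [279.4, 330.4, 399.7]
tcp_rot: [0.709, 0.705, -0.001, -0.0]
wrist_force: [0.2, -0.8, -0.5]
finger_gap: 85.3
grasp_force: 0.0
```

>>> play_rows([
  [-0.11,0.1,0.02,-0.02,0.02,0.07],
  [-0.22,0.2,0.05,-0.04,0.05,0.14],
  [-0.22,0.2,0.05,-0.04,0.05,0.14],
  [-0.22,0.2,0.05,-0.04,0.05,0.14],
])

```text
time: 4.1
position: [298.7, 308.0, 395.0]
tcp_rot: [0.842, 0.531, 0.1, -0.011]
wrist_force: [-0.1, 0.1, 0.0]
finger_gap: 85.6
grasp_force: 0.0
```

>>> play_rows([
  [-0.06,0.14,0.03,-0.02,0.02,0.07],
  [-0.11,0.27,0.06,-0.04,0.04,0.14],
  [-0.11,0.27,0.06,-0.04,0.04,0.14],
  [-0.11,0.27,0.06,-0.04,0.04,0.14],
])

```text
time: 4.5
position: [318.9, 287.4, 389.3]
tcp_rot: [0.928, 0.326, 0.179, -0.012]
wrist_force: [0.5, 0.5, 0.4]
finger_gap: 85.4
grasp_force: 0.0
```

>>> play_rows([
  [0,0.14,0.04,-0.02,0.02,0.07],
  [0,0.29,0.08,-0.03,0.05,0.14],
  [0,0.29,0.08,-0.03,0.05,0.14],
  [0,0.29,0.08,-0.03,0.05,0.14],
  [0,0.29,0.08,-0.03,0.05,0.14],
])

```text
time: 5.0
position: [339.4, 265.9, 384.7]
tcp_rot: [0.96, 0.107, 0.258, -0.032]
wrist_force: [0.5, 0.4, -0.9]
finger_gap: 85.5
grasp_force: 0.0
```

>>> play_rows([
  [0,0,0,0,0,0],
  [0,0,0,0,0,0],
])

```text
time: 5.2
position: [340.2, 265.5, 385.1]
tcp_rot: [0.96, 0.104, 0.259, -0.033]
wrist_force: [0.0, 0.6, 0.5]
finger_gap: 85.2
grasp_force: 0.0
```

Run:
```python
from h import *
s=sense();print(s["time"],s["position"],s["joints"],Ro.from_quat(s["tcp_rot"]).as_matrix())
c=get_calibration("wrist"); im=grab_frame("wrist"); save("w2",im)
import pickle; pickle.dump((c,im),open("w2.pkl","wb"))
```

```text
5.2 [340.16411145 265.49075205 385.14425811] [ 0.46516971 -0.68876008  2.06561817 -0.12174261  1.25098071  1.82699292] [[ 0.84431092  0.21748382  0.48973447]
 [ 0.1836574  -0.97602533  0.11680977]
 [ 0.50339748 -0.00868041 -0.86401136]]
```

View pics/w2.png

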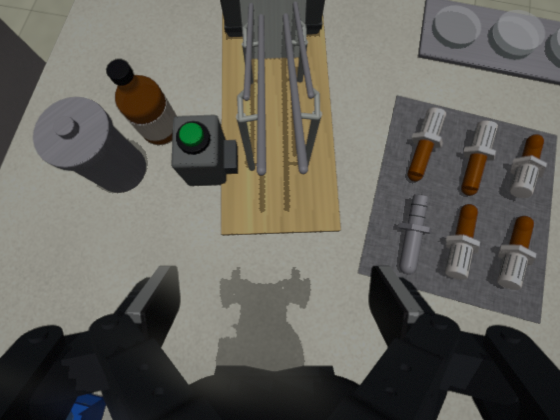

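The wrist view shows the whole feeder, with rod ends near (262,170) and (304,168) and the button at (191,135). All six parts on the mat are clear. Next I fit the tubes and zoom in on the rods.

```bash
cat > tubes.py <<'E'
from h import *
from scipy.optimize import minimize
def cyl(x0,x1,r,n=24,k=0):
    a=np.linspace(0,2*np.pi,n,endpoint=False)+k
    return np.array([[x,r*np.cos(t),r*np.sin(t)] for x in (x0,x1) for t in a])
def parts(fol):
    tail=np.vstack([cyl(-62,-4,13)]+[cyl(-62-13*np.sin(b),-62,13*np.cos(b)) for b in (.5,1.,1.5)])
    return [tail,cyl(-4,4,26.5,6,np.pi/6),cyl(4,54,12 if fol else 16)]
def pose(q,z=26.,el=10.):
    x,y,w=q; e=np.radians(el)
    a=np.array([np.cos(w)*np.cos(e),np.sin(w)*np.cos(e),np.sin(e)]); b=np.array([-np.sin(w),np.cos(w),0]); return np.array([x,y,z]),np.c_[a,b,np.cross(a,b)]
S=4
def sil(c,q,fol,shape=(420,560)):
    p,R=pose(q); m=np.zeros((shape[0]*S,shape[1]*S),np.uint8)
    for P in parts(fol):
        h=cv2.convexHull(((proj(c,P@R.T+p)+.5)*S).astype(np.int32)); cv2.fillConvexPoly(m,h,1)
    return m
def fit(c,mask,fol,q0=None):
    ys,xs=np.nonzero(mask); x0,x1,y0,y1=max(xs.min()-15,0),xs.max()+15,max(ys.min()-15,0),ys.max()+15
    c=dict(c,mtx=c["mtx"].copy()); c["mtx"][:2,2]-=[x0,y0]; sub=mask[y0:y1,x0:x1].astype(np.uint8)
    big=cv2.resize(sub,None,fx=S,fy=S,interpolation=cv2.INTER_LINEAR)
    def cost(v): 
        q=[v[0],v[1],v[2]/60]; m=sil(c,q,fol,sub.shape); return 1-(m&big).sum()/max(1,(m|big).sum())
    if q0 is None:
        P=onz(c,np.c_[xs-x0,ys-y0],22.)[:,:2]; ce=P.mean(0); w,V=np.linalg.eigh(np.cov(P.T)); a=np.arctan2(V[1,1],V[0,1])
        starts=[(*(ce+s*10*V[:,1]*0),0) for s in (1,)]; starts=[(ce[0]+10*np.cos(b),ce[1]+10*np.sin(b),b*60) for b in (a,a+np.pi)]
    else: starts=[(q0[0],q0[1],q0[2]*60)]
    best=min((minimize(cost,s,method="Nelder-Mead",options=dict(initial_simplex=np.array([s]+[np.array(s)+d for d in np.diag([8,8,8.])]),maxiter=150)) for s in starts),key=lambda r:r.fun)
    return np.array([best.x[0],best.x[1],(best.x[2]/60+np.pi)%(2*np.pi)-np.pi]),1-best.fun
E
python3 - <<'E'
from tubes import *
import pickle
c,im=pickle.load(open("w2.pkl","rb")); save("crop2",cv2.resize(im[90:240,170:350],None,fx=4,fy=4,interpolation=cv2.INTER_CUBIC))
T=[]
for n in ("tube1","follower"):
    for d in cut_out("wrist",n):
        if d["p"]<.3 or d["mask"].sum()<300: print("skip",n,d["p"],d["pixel"]);continue
        q,iou=fit(c,d["mask"],n=="follower"); T.append((n,q,iou)); print(n,round(d["p"],2),d["pixel"],int(d["mask"].sum()),np.round(q[:2],1),round(np.degrees(q[2]),1),round(iou,3))
pickle.dump(T,open("T.pkl","wb"))
# cross-check with top view masks
ct=get_calibration("top"); M=pickle.load(open("m.pkl","rb"))
for n in ("tube1","follower"):
    for d in M["top",n]:
        if d["p"]>.5 and d["mask"].sum()<500 :
            q,iou=fit(ct,d["mask"],n=="follower"); print("top",n,d["pixel"],np.round(q[:2],1),round(np.degrees(q[2]),1),round(iou,3))
E
```

```text
tube1 0.96 [425.5, 140.8] 1428 [626.3  61.9] -7.7 0.934
tube1 0.89 [478.3, 154.5] 1549 [621.6 -28.8] -5.4 0.937
tube1 0.88 [515.8, 257.6] 1865 [ 461.6 -100.9] 163.0 0.943
tube1 0.71 [526.6, 167.6] 1470 [ 614.7 -112.5] 162.8 0.929
tube1 0.69 [463.7, 245.6] 1701 [459.7 -13.9] 169.1 0.936
skip tube1 0.26 [268.9, 51.5]
follower 0.65 [415.6, 232.3] 1498 [469.3  64.3] 0.9 0.938
top tube1 [289.2, 227.4] [457.6 -15.5] 169.2 0.875
top tube1 [269.8, 177.1] [624.9  59.9] -7.0 0.896
top tube1 [294.8, 179.2] [620.3 -29.6] -5.1 0.908
top tube1 [320.3, 227.3] [ 460.4 -101.2] 164.1 0.838
top tube1 [321.3, 181.2] [ 614.8 -112.5] 163.7 0.889
top follower [267.4, 229.2] [469.  61.] 0.7 0.668
```

View pics/crop2.png

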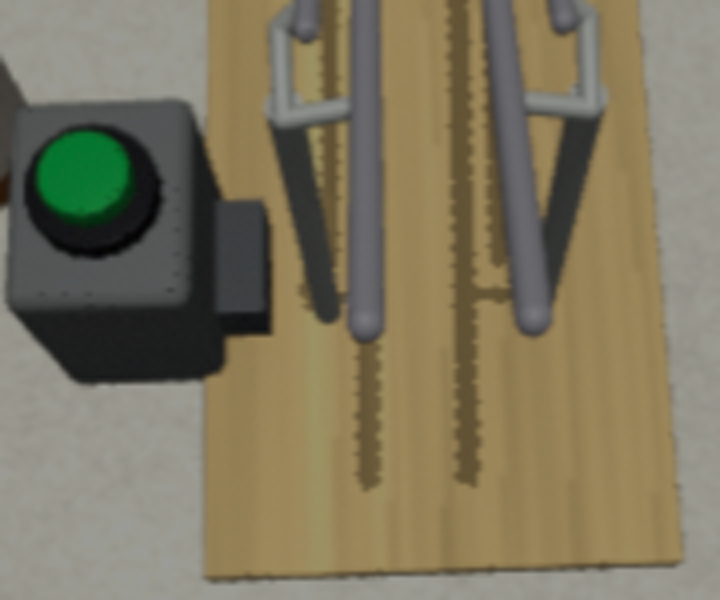

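The crop shows the rod ends at crop (367,325) and (533,322). The rods pass through (367,10) and (498,10), and the button top is at (84,173).

```bash
cat >> h.py <<'E'
s25,c25=np.sin(np.radians(25)),np.cos(np.radians(25))
CH=np.c_[[c25,0,-s25],[0,1,0],[s25,0,c25]]
def feeder(q):
    return np.array([q[0],q[1],0]),Ro.from_euler("z",q[2]).as_matrix()
def chute(q):
    p,R=feeder(q); return p+np.array([0,0,241.]),R@CH
E
python3 - <<'E'
from h import *
import pickle
c,im=pickle.load(open("w2.pkl","rb")); U=lambda x,y:np.array([170+(x+.5)/4-.5,90+(y+.5)/4-.5])
lines=[(21,U(367,10)),(21,U(367,100)),(21,U(366,220)),(-21,U(498,10)),(-21,U(509,100)),(-21,U(522,220))]
ends=[(21,U(367,325)),(-21,U(533,321))]; but=U(84,172)
def res(q,verb=0):
    p,R=chute(q); P,F=feeder(q); r=[]
    for y,u in lines:
        L=proj(c,np.array([[x,y,-5.] for x in np.linspace(0,160,81)])@R.T+p)
        i=np.argmin(abs(L[:,1]-u[1])); i=min(max(i,1),79); t=(u[1]-L[i-1,1])/(L[i+1,1]-L[i-1,1]); r.append(L[i-1,0]+t*(L[i+1,0]-L[i-1,0])-u[0])
    for y,u in ends: r+=list(0.5*(proj(c,np.array([[0,y,-5.]])@R.T+p)[0]-u))
    r+=list(proj(c,np.array([[100,125,122.]])@F.T+P)[0]-but)
    return np.array(r)
s=least_squares(res,[438,268,.21],x_scale=[1,1,.01]); q=s.x; print(np.round(q,3),np.degrees(q[2]),np.round(s.fun,2))
json.dump(q.tolist(),open("F.json","w"))
ct=get_calibration("top"); p,R=chute(q)
print("top proj ends/btn",proj(ct,np.array([[0,21,-5],[0,-21,-5.],[300,21,-5],[300,-21,-5]])@R.T+p),"start", np.array([100,125,122])@feeder(q)[1].T+feeder(q)[0])
im=grab_frame("top"); save("cropt",cv2.resize(im[110:260,130:240],None,fx=4,fy=4,interpolation=cv2.INTER_CUBIC))
E
```

```text
[4.4582e+02 2.8193e+02 2.4800e-01] 14.200525797708398 [-0.02 -0.09  0.07  0.29  0.02  0.07 -0.13  0.07  0.04 -0.04 -0.32 -0.01]
top proj ends/btn [[177.27941818 229.93735086]
 [191.98087917 226.44720004]
 [167.05272263 146.18988221]
 [180.27644194 142.9745491 ]] start [512.09936145 427.64194731 122.        ]
```

View pics/cropt.png

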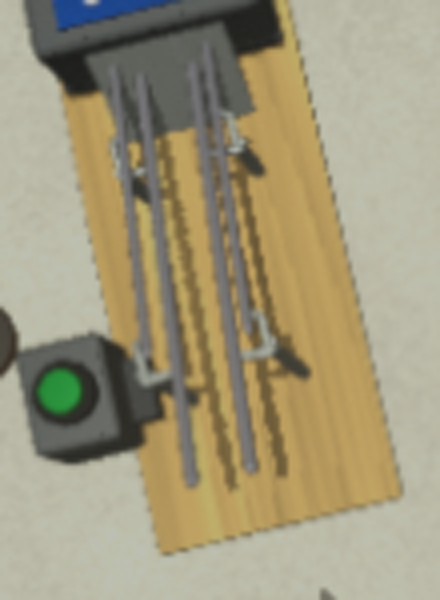

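The rod ends in the top crop match the fitted feeder pose to within 1 px. Now to the scanner and stand.

Run:
```python
from h import *
T=lambda yaw,t:down(yaw)@Ro.from_euler("y",t,degrees=True).as_matrix()
plan([([390,20,385],T(-15,30),45),([300,-240,385],T(-40,30),45,None,3)],2)
```

```text
[[0.0,0.42,0.0,-0.02,0.0,0.02],[-0.01,0.83,-0.01,-0.03,0.0,0.04]] 
[[0.05,0.42,0.03,-0.01,0.0,0.02],[0.1,0.83,0.06,-0.02,0.0,0.05]] 
[[0.11,0.4,0.06,-0.02,0.0,0.02],[0.22,0.8,0.12,-0.03,0.0,0.04]] 
[[-0.02,0.3,-0.01,-0.01,0.0,0.01],[-0.04,0.61,-0.02,-0.01,0.0,0.03],[-0.06,0.91,-0.03,-0.02,0.0,0.04]] 
[[0.02,0.31,0.01,-0.01,0.0,0.01],[0.04,0.61,0.01,-0.02,0.0,0.03],[0.06,0.92,0.02,-0.03,0.0,0.04]] 
[[0.06,0.3,0.04,-0.01,0.0,0.01],[0.12,0.59,0.07,-0.01,0.0,0.03],[0.18,0.89,0.11,-0.02,0.0,0.04],[0.18,0.89,0.11,-0.02,0.0,0.04],[0.18,0.89,0.11,-0.02,0.0,0.04]] 
[[0,0,0,0,0,0]]
end [ 299.9 -240.3  385.4] x [ 0.662 -0.555  0.503] z [ 0.384 -0.325 -0.864]
```

>>> play_rows([
  [0,0.42,0,-0.02,0,0.02],
  [-0.01,0.83,-0.01,-0.03,0,0.04],
])

```text
time: 5.6
position: [356.3, 183.8, 384.4]
tcp_rot: [0.965, 0.031, 0.261, -0.004]
wrist_force: [0.5, 0.3, 0.5]
finger_gap: 85.4
grasp_force: 0.0
```

>>> play_rows([
  [0.05,0.42,0.03,-0.01,0,0.02],
  [0.1,0.83,0.06,-0.02,0,0.05],
])

```text
time: 5.8
position: [373.2, 100.6, 385.3]
tcp_rot: [0.964, -0.054, 0.261, 0.006]
wrist_force: [0.3, 0.1, -0.1]
finger_gap: 85.4
grasp_force: 0.0
```

>>> play_rows([
  [0.11,0.4,0.06,-0.02,0,0.02],
  [0.22,0.8,0.12,-0.03,0,0.04],
])

```text
time: 6.0
position: [389.7, 18.1, 384.9]
tcp_rot: [0.957, -0.127, 0.258, 0.036]
wrist_force: [0.4, -0.1, 0.4]
finger_gap: 85.4
grasp_force: 0.0
```

>>> play_rows([
  [-0.02,0.3,-0.01,-0.01,0,0.01],
  [-0.04,0.61,-0.02,-0.01,0,0.03],
  [-0.06,0.91,-0.03,-0.02,0,0.04],
])

```text
time: 6.3
position: [367.0, -68.7, 385.3]
tcp_rot: [0.946, -0.196, 0.252, 0.049]
wrist_force: [0.5, 0.1, -0.6]
finger_gap: 85.7
grasp_force: 0.0
```

>>> play_rows([
  [0.02,0.31,0.01,-0.01,0,0.01],
  [0.04,0.61,0.01,-0.02,0,0.03],
  [0.06,0.92,0.02,-0.03,0,0.04],
])

```text
time: 6.6
position: [340.9, -156.6, 388.0]
tcp_rot: [0.929, -0.266, 0.244, 0.078]
wrist_force: [0.8, -0.5, 0.5]
finger_gap: 85.5
grasp_force: 0.0
```

>>> play_rows([
  [0.06,0.3,0.04,-0.01,0,0.01],
  [0.12,0.59,0.07,-0.01,0,0.03],
  [0.18,0.89,0.11,-0.02,0,0.04],
  [0.18,0.89,0.11,-0.02,0,0.04],
  [0.18,0.89,0.11,-0.02,0,0.04],
])

```text
time: 7.1
position: [311.8, -242.0, 388.3]
tcp_rot: [0.908, -0.331, 0.239, 0.091]
wrist_force: [0.1, -0.2, -0.6]
finger_gap: 85.3
grasp_force: 0.0
```

>>> play_rows([
  [0,0,0,0,0,0],
  [0,0,0,0,0,0],
])

```text
time: 7.3
position: [312.4, -241.1, 388.6]
tcp_rot: [0.908, -0.33, 0.24, 0.091]
wrist_force: [0.3, -0.4, 0.4]
finger_gap: 85.4
grasp_force: 0.0
```

Run:
```python
from h import *
s=sense();print(s["time"],s["position"],s["joints"])
c=get_calibration("wrist"); im=grab_frame("wrist"); save("w3",im)
import pickle; M={}
for n in ("scanner","window","pad","stand","label","beaker"):
    M[n]=cut_out("wrist",n); print(n,[(round(d["p"],2),d["pixel"],int(d["mask"].sum())) for d in M[n]])
pickle.dump((c,im,M),open("w3.pkl","wb"))
```

```text
7.3 [ 312.40400028 -241.12147148  388.61647944] [-1.13845817 -0.88155314  2.14722852  0.20998648  1.39974367  1.14334291]
scanner [(0.78, [269.7, 191.5], 2862)]
window [(0.67, [230.1, 88.7], 4178), (0.25, [230.3, 95.2], 6419)]
pad [(0.79, [289.7, 209.7], 1428)]
stand [(0.56, [232.4, 94.0], 6382)]
label [(0.57, [230.1, 87.9], 4126)]
beaker [(0.91, [338.3, 71.3], 2278)]
```

View pics/w3.png

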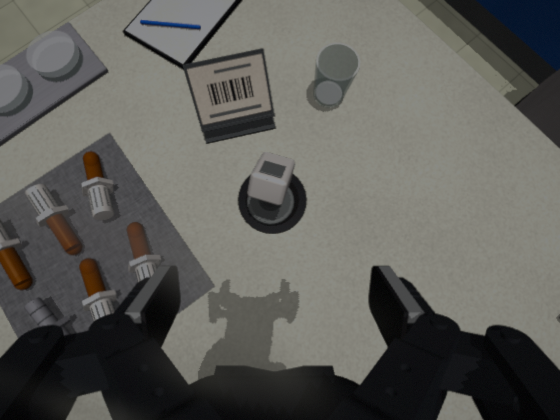

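The barcode is near (231,90), and the scanner head at (270,178) is looking up-image. The arm stopped 12 mm short of the target, so I'll resync the command. Now I fit the scanner and card.

```bash
cat > scan.py <<'E'
from tubes import *
def sparts():
    a=np.radians(40); X=np.array([np.cos(a),0,-np.sin(a)]);Z=np.array([np.sin(a),0,np.cos(a)]);Y=np.array([0,1,0])
    head=np.array([np.array([8,0,115])+i*35*X+j*25*Y+k*20*Z for i in(-1,1) for j in (-1,1) for k in (-1,1)])
    v=lambda P:P[:,[1,2,0]]
    return [head,v(cyl(0,14,40)),v(cyl(14,105,17))]
def ssil(c,q,shape):
    m=np.zeros((shape[0]*S,shape[1]*S),np.uint8); R=Ro.from_euler("z",q[2]).as_matrix()
    for P in sparts(): cv2.fillConvexPoly(m,cv2.convexHull(((proj(c,P@R.T+[q[0],q[1],q[3]])+.5)*S).astype(np.int32)),1)
    return m
def sfit(c,mask,q0,z=4.):
    big=cv2.resize(mask.astype(np.uint8),None,fx=S,fy=S,interpolation=cv2.INTER_LINEAR)
    def cost(v):
        m=ssil(c,[v[0],v[1],v[2]/60,z],mask.shape); return 1-(m&big).sum()/(m|big).sum()
    s=np.array([q0[0],q0[1],q0[2]*60]); r=minimize(cost,s,method="Nelder-Mead",options=dict(initial_simplex=np.array([s]+[s+d for d in np.diag([8,8,10.])]),maxiter=200))
    return np.r_[r.x[:2],r.x[2]/60],1-r.fun
E
python3 - <<'E'
from scan import *
import pickle
p=sense(); json.dump(dict(p=p["position"].tolist(),R=Ro.from_quat(p["tcp_rot"]).as_matrix().tolist()),open("cmd.json","w"))
c,im,M=pickle.load(open("w3.pkl","rb"))
q,i=sfit(c,M["scanner"][0]["mask"],[425,-325,-.3]); print("scanner",q,np.degrees(q[2]),i)
Mt=pickle.load(open("m.pkl","rb"))
for cam in ("top","side"):
    ct=get_calibration(cam); print(cam,sfit(ct,Mt[cam,"scanner"][0]["mask"],q))
print("pad ctr from image",onz(c,[[272,199.5]],4))
print("barcode",onz(c,[[231,90]],70))
m=M["label"][0]["mask"].astype(np.uint8); cn=max(cv2.findContours(m,0,2)[0],key=cv2.contourArea); print(cv2.approxPolyDP(cn,4,True)[:,0].tolist())
save("crop3",cv2.resize(im[40:240,170:320],None,fx=3,fy=3,interpolation=cv2.INTER_CUBIC))
E
```

```text
scanner [ 412.05651397 -319.85526264   -1.00739125] -57.71926699109975 0.9520261025155247
top (array([ 413.9533711 , -320.36223331,   -1.04915924]), np.float64(0.8762319097931279))
side (array([ 412.79406488, -318.4876769 ,   -1.16258968]), np.float64(0.9087882151145192))
pad ctr from image [[ 414.8213167  -326.54671761    4.        ]]
barcode [[ 588.09953823 -383.38052522   70.        ]]
[[260, 55], [188, 71], [203, 123], [269, 108]]
```

View pics/crop3.png

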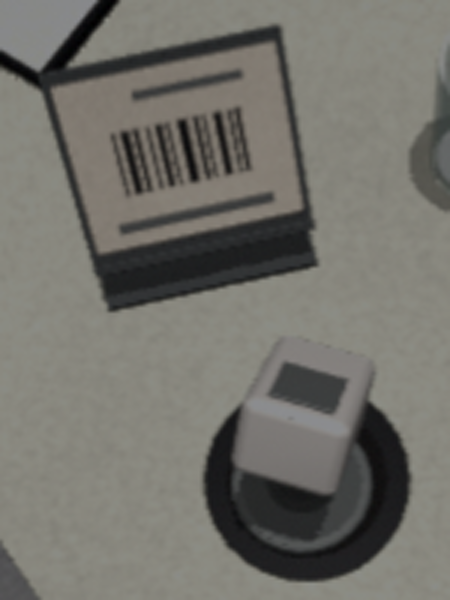

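Run:
```python
from scan import *
import pickle
from scipy.optimize import brentq
c,im,M=pickle.load(open("w3.pkl","rb")); U=lambda x,y:np.array([170+(x+.5)/3-.5,40+(y+.5)/3-.5])
ctr=onz(c,[U(182,152)],70)[0]; print("label",ctr)
o,_=ray(c,[U(182,152)])
def dz(yaw,a,b):
    n=np.array([-np.cos(yaw),-np.sin(yaw),1])/2**.5; D=ray(c,[U(*a),U(*b)])[1]
    P=o+D*(((ctr-o)@n)/(D@n))[:,None]; return P
ys=[]
for a,b in (((120,230),(273,196)),((133,97),(242,73)),((127,195),(252,168)),((114,133),(240,108)),((100,258),(308,212)),((48,84),(275,37))):
    y=brentq(lambda w:np.subtract(*dz(w,a,b)[:,2]),-1.4,.4); P=dz(y,a,b); ys.append(y); print(np.degrees(y),np.linalg.norm(P[0]-P[1]),P[:,2])
yaw=np.median(ys[:5]); d=110; h=np.array([np.cos(yaw),np.sin(yaw),0]); a=np.radians(40)
so=ctr-d*(np.cos(a)*h-[0,0,np.sin(a)])-35*h-[0,0,92]; print("yaw",np.degrees(yaw),"scanner origin aim",so)
sy=-60; hs=np.array([np.cos(np.radians(sy)),np.sin(np.radians(sy)),0]); s0=np.array([413,-320,4.])
json.dump(dict(so=so.tolist(),yaw=float(np.degrees(yaw)),label=ctr.tolist()),open("L.json","w"))
plan([(s0+8*hs+[0,0,230],down(sy),40,1),(s0+8*hs+[0,0,102],down(sy),25,None,2)],3)
```

```text
label [ 588.31879005 -382.15568337   70.        ]
-26.000594677122617 88.87728482705815 [45.89776687 45.89776687]
-25.606967581983834 59.435349107831335 [93.18854074 93.18854074]
-26.25692891506672 71.28141177998369 [58.50357684 58.50357684]
-27.115840187918014 69.3276818860034 [81.70011299 81.70011299]
-26.14960057612379 122.35254508307281 [36.61694266 36.61694266]
-26.344538884521125 121.35338149035599 [103.3996479 103.3996479]
yaw -26.14960057612379 scanner origin aim [ 481.26109359 -329.5936884    48.70663707]
[[0.068,-0.006,0.335,-0.004,-0.028,0.018],[0.136,-0.012,0.67,-0.009,-0.055,0.036]] G=1
[[0.123,-0.026,0.318,-0.004,-0.027,0.018],[0.246,-0.052,0.636,-0.008,-0.054,0.036]] 
[[0.17,-0.05,0.292,-0.004,-0.028,0.018],[0.341,-0.101,0.585,-0.009,-0.055,0.037]] 
[[0.0,0.0,0.213,0.0,0.0,0.0],[0.0,0.0,0.427,0.0,0.0,0.0],[0.0,0.0,0.64,0.0,0.0,0.0]] 
[[0.0,0.0,0.213,0.0,0.0,0.0],[0.0,0.001,0.427,0.0,0.0,0.0],[0.0,0.001,0.64,0.0,0.0,0.0],[0.0,0.001,0.64,0.0,0.0,0.0],[0.0,0.001,0.64,0.0,0.0,0.0]] 
end [ 417.  -326.9  106. ] x [ 0.499 -0.867 -0.   ] z [ 0.001  0.001 -1.   ]
```

>>> play_rows([
  [0.068,-0.006,0.335,-0.004,-0.028,0.018],
  [0.136,-0.012,0.67,-0.009,-0.055,0.036],
], gripper=1)

```text
time: 7.85
position: [347.5, -271.2, 339.2]
tcp_rot: [0.903, -0.393, 0.162, 0.064]
wrist_force: [-0.3, -0.2, 1.4]
finger_gap: 85.2
grasp_force: 0.0
```

>>> play_rows([
  [0.123,-0.026,0.318,-0.004,-0.027,0.018],
  [0.246,-0.052,0.636,-0.008,-0.054,0.036],
])

```text
time: 8.05
position: [383.0, -299.1, 284.8]
tcp_rot: [0.89, -0.448, 0.081, 0.03]
wrist_force: [-0.2, -0.5, 0.9]
finger_gap: 85.6
grasp_force: 0.0
```

>>> play_rows([
  [0.17,-0.05,0.292,-0.004,-0.028,0.018],
  [0.341,-0.101,0.585,-0.009,-0.055,0.037],
  [0.341,-0.101,0.585,-0.009,-0.055,0.037],
  [0.341,-0.101,0.585,-0.009,-0.055,0.037],
])

```text
time: 8.45
position: [416.7, -326.9, 231.8]
tcp_rot: [0.866, -0.5, -0.002, -0.001]
wrist_force: [0.1, 0.3, 0.6]
finger_gap: 85.6
grasp_force: 0.0
```

Run:
```python
from scan import *
s=sense();print(s["time"],s["position"],s["joints"],Ro.from_quat(s["tcp_rot"]).as_matrix())
c=get_calibration("wrist"); im=grab_frame("wrist")
L=cut_out("wrist","scanner")
for d in L:
    print(d["p"],d["pixel"],d["mask"].sum()); 
if L: print(sfit(c,L[0]["mask"],[413,-320,-1.05]))
save("w4",im)
```

```text
8.45 [ 416.65329905 -326.8986257   231.80642053] [-8.94239532e-01  4.35728930e-02  1.71972949e+00  1.01077990e-03
  1.38287939e+00  1.72444655e+00] [[ 4.99229916e-01 -8.66467013e-01 -2.09897184e-03]
 [-8.66456879e-01 -4.99234251e-01  4.19992525e-03]
 [-4.68697532e-03 -2.78059742e-04 -9.99988977e-01]]
```

View pics/w4.png

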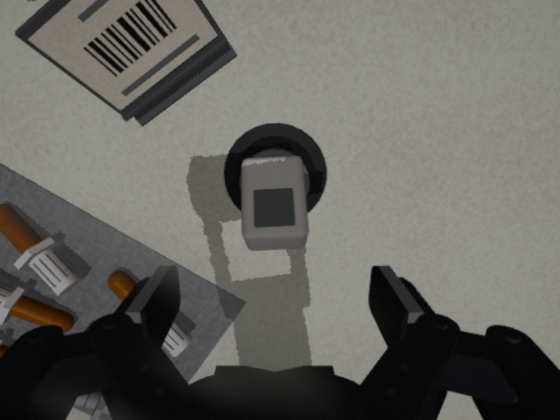

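The head is centred between the fingers at column 275, with its sides parallel to them, and the pad is centred at (276,175). Descend and grip.

>>> play_rows([
  [0,0,0.213,0,0,0],
  [0,0,0.427,0,0,0],
  [0,0,0.64,0,0,0],
])

```text
time: 8.85
position: [417.3, -327.8, 173.3]
tcp_rot: [0.866, -0.501, 0.004, 0.001]
wrist_force: [-0.1, 0.0, 0.1]
finger_gap: 85.1
grasp_force: 0.0
```

>>> play_rows([
  [0,0,0.213,0,0,0],
  [0,0.001,0.427,0,0,0],
  [0,0.001,0.64,0,0,0],
  [0,0.001,0.64,0,0,0],
  [0,0.001,0.64,0,0,0],
])

```text
time: 9.35
position: [417.3, -327.8, 108.8]
tcp_rot: [0.866, -0.501, 0.002, 0.0]
wrist_force: [-0.0, -0.3, 1.1]
finger_gap: 85.4
grasp_force: 0.0
```

>>> play_rows([
  [0,0,0,0,0,0],
  [0,0,0,0,0,0],
  [0,0,0,0,0,0],
  [0,0,0,0,0,0],
  [0,0,0,0,0,0],
], gripper=-1)

```text
time: 9.85
position: [417.8, -328.4, 107.9]
tcp_rot: [0.866, -0.501, 0.002, 0.0]
wrist_force: [-1.1, -0.5, 7.0]
finger_gap: 49.4
grasp_force: 62.8
```

>>> play_rows([
  [0,0,0,0,0,0],
  [0,0,0,0,0,0],
  [0,0,0,0,0,0],
])

```text
time: 10.15
position: [417.8, -328.4, 107.9]
tcp_rot: [0.866, -0.501, 0.002, 0.0]
wrist_force: [-0.7, 0.8, 7.2]
finger_gap: 49.6
grasp_force: 62.8
```

Run:
```python
from h import *
L=json.load(open("L.json")); so=np.array(L["so"]); yaw=L["yaw"]; h=np.array([np.cos(np.radians(yaw)),np.sin(np.radians(yaw)),0])
p,R=getcmd(); hs=np.array([.5,-.866,0])
t=so+8*h+[0,0,102]; print(t)
plan([(p+[0,0,60],None,20),([t[0]-25*h[0],t[1]-25*h[1],166],down(yaw),15),(t,down(yaw),15,None,5)],3)
```

```text
[ 488.44226469 -333.11941977  150.70663707]
[[0.0,0.0,-0.2,0.0,0.0,0.0],[0.0,0.0,-0.4,0.0,0.0,0.0],[0.0,0.0,-0.6,0.0,0.0,0.0]] 
[[0.041,-0.09,0.0,0.0,0.0,-0.038],[0.081,-0.18,0.0,0.0,0.0,-0.075],[0.122,-0.269,0.0,0.0,0.0,-0.113],[0.162,-0.359,0.0,0.0,0.0,-0.15],[0.203,-0.449,0.0,0.0,0.0,-0.188]] 
[[0.125,0.0,0.076,0.0,0.0,0.0],[0.25,-0.001,0.153,0.0,0.0,0.0],[0.25,-0.001,0.153,0.0,0.0,0.0],[0.25,-0.001,0.153,0.0,0.0,0.0],[0.25,-0.001,0.153,0.0,0.0,0.0]] 
[[0,0,0,0,0,0],[0,0,0,0,0,0]]
end [ 488.5 -333.1  150.7] x [ 0.897 -0.442  0.   ] z [ 0.001  0.001 -1.   ]
```

>>> play_rows([
  [0,0,-0.2,0,0,0],
  [0,0,-0.4,0,0,0],
  [0,0,-0.6,0,0,0],
])

```text
time: 10.45
position: [416.3, -326.7, 165.9]
tcp_rot: [0.866, -0.501, -0.001, -0.001]
wrist_force: [0.4, -0.1, -2.8]
finger_gap: 49.6
grasp_force: 62.3
```

>>> play_rows([
  [0.041,-0.09,0,0,0,-0.038],
  [0.081,-0.18,0,0,0,-0.075],
  [0.122,-0.269,0,0,0,-0.113],
  [0.162,-0.359,0,0,0,-0.15],
  [0.203,-0.449,0,0,0,-0.188],
])

```text
time: 10.95
position: [465.8, -321.9, 165.2]
tcp_rot: [0.974, -0.225, -0.001, -0.001]
wrist_force: [0.1, -0.1, -3.2]
finger_gap: 49.8
grasp_force: 62.1
```

>>> play_rows([
  [0.125,0,0.076,0,0,0],
  [0.25,0,0.153,0,0,0],
  [0.25,0,0.153,0,0,0],
  [0.25,0,0.153,0,0,0],
  [0.25,0,0.153,0,0,0],
])

```text
time: 11.45
position: [487.8, -333.3, 150.8]
tcp_rot: [0.974, -0.227, -0.0, -0.001]
wrist_force: [-0.4, -0.1, -2.1]
finger_gap: 49.3
grasp_force: 62.4
```

>>> play_rows([
  [0,0,0,0,0,0],
  [0,0,0,0,0,0],
  [0,0,0,0,0,0],
  [0,0,0,0,0,0],
  [0,0,0,0,0,0],
])

```text
time: 11.95
position: [488.2, -333.5, 150.7]
tcp_rot: [0.974, -0.227, 0.0, -0.0]
wrist_force: [-0.0, 0.5, -3.2]
finger_gap: 49.6
grasp_force: 62.4
```

Run:
```python
from scan import *
s=sense(); print(s["time"],s["position"],s["finger_gap"],s["grasp_force"],s["joints"]); R=Ro.from_quat(s["tcp_rot"]).as_matrix();print(R)
for cam in ("side","top"):
    c=get_calibration(cam); im=grab_frame(cam); save("aim_"+cam,im); L=cut_out(cam,"scanner"); print([(d["p"],d["pixel"],d["mask"].sum()) for d in L])
    if L: print([ (z,sfit(c,L[0]["mask"],[481,-329,-.45],z)) for z in (44.,50.)])
im=cv2.resize(grab_frame("side")[240:400,200:420],None,fx=3.5,fy=3.5,interpolation=cv2.INTER_CUBIC); save("aim",im)
```

```text
11.95 [ 488.18170052 -333.46203227  150.68780382] 49.56078369148472 62.367142178700306 [-8.03990413e-01  2.71414526e-01  1.62972102e+00  9.88894012e-04
  1.24071077e+00  1.22474777e+00]
[[ 8.96822485e-01 -4.42390306e-01  4.97796192e-04]
 [-4.42390579e-01 -8.96822103e-01  8.31648435e-04]
 [ 7.85214230e-05 -9.66061362e-04 -9.99999530e-01]]
[(0.71, [308.3, 328.1], np.int64(994))]
[(44.0, (array([ 4.78904917e+02, -3.30634569e+02, -3.39024449e-01]), np.float64(0.6925132498997907))), (50.0, (array([ 4.77313155e+02, -3.32858226e+02, -2.73218664e-01]), np.float64(0.6876574307304786)))]
[(0.18, [292.2, 204.2], np.int64(7479))]
[(44.0, (array([ 4.81e+02, -3.29e+02, -4.50e-01]), np.float64(0.0))), (50.0, (array([ 4.81e+02, -3.29e+02, -4.50e-01]), np.float64(0.0)))]
```

View pics/aim.png

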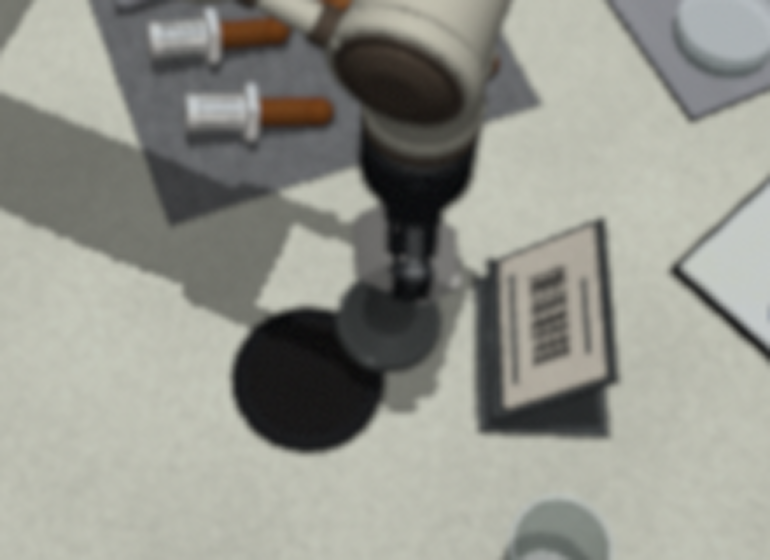

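The side view shows the scanner held upright and facing the card, with the pad now fully visible at crop (308,380). I'll hold another second, then return it.

Run:
```python
from h import *
c=get_calibration("side"); pad=onz(c,[[287.6,348.2]],4)[0]; print(pad)
pad=np.array([(pad[0]+414.5)/2,(pad[1]-326)/2,0]); yaw=json.load(open("L.json"))["yaw"]; h=np.array([np.cos(np.radians(yaw)),np.sin(np.radians(yaw)),0])
t=pad+8*h; print(t)
p,R=getcmd()
plan([(p-20*h+[0,0,10],None,15),(t+[0,0,150],None,15,None,2),(t+[0,0,113],None,10),(t+[0,0,108],None,2.5,None,2)],3)
```

```text
[ 413.00011885 -328.65181258    4.        ]
[ 420.93123052 -330.85163766    0.        ]
[[-0.1,0.0,-0.05,0.0,0.0,0.0],[-0.2,0.0,-0.1,0.0,0.0,0.0]] 
[[-0.104,0.07,0.027,0.0,0.0,0.0],[-0.208,0.139,0.054,0.0,0.0,0.0],[-0.312,0.209,0.08,0.0,0.0,0.0],[-0.416,0.278,0.107,0.0,0.0,0.0],[-0.416,0.278,0.107,0.0,0.0,0.0]] 
[[0,0,0,0,0,0]]
[[0.0,0.0,0.092,0.0,0.0,0.0],[0.0,0.0,0.185,0.0,0.0,0.0],[0.0,0.0,0.277,0.0,0.0,0.0],[0.0,0.0,0.37,0.0,0.0,0.0]] 
[[0.0,0.0,0.025,0.0,0.0,0.0],[0.0,0.001,0.05,0.0,0.0,0.0],[0.0,0.001,0.05,0.0,0.0,0.0],[0.0,0.001,0.05,0.0,0.0,0.0]] 
end [ 420.9 -330.9  108. ] x [ 0.897 -0.442  0.   ] z [ 0.001  0.001 -1.   ]
```

>>> play_rows([
  [0,0,0,0,0,0],
  [0,0,0,0,0,0],
  [0,0,0,0,0,0],
  [0,0,0,0,0,0],
  [0,0,0,0,0,0],
])

```text
time: 12.7
position: [488.2, -333.5, 150.6]
tcp_rot: [0.974, -0.227, 0.0, -0.0]
wrist_force: [0.7, -0.4, -2.4]
finger_gap: 49.4
grasp_force: 62.4
```

>>> play_rows([
  [0,0,0,0,0,0],
  [0,0,0,0,0,0],
  [0,0,0,0,0,0],
  [0,0,0,0,0,0],
  [0,0,0,0,0,0],
])

```text
time: 13.2
position: [488.2, -333.5, 150.6]
tcp_rot: [0.974, -0.227, 0.0, -0.0]
wrist_force: [-0.2, -0.6, -2.9]
finger_gap: 49.4
grasp_force: 62.4
```

>>> play_rows([
  [-0.1,0,-0.05,0,0,0],
  [-0.2,0,-0.1,0,0,0],
])

```text
time: 13.4
position: [469.5, -324.2, 160.8]
tcp_rot: [0.974, -0.227, -0.0, -0.001]
wrist_force: [-0.2, -0.3, -3.1]
finger_gap: 49.8
grasp_force: 62.4
```

>>> play_rows([
  [-0.104,0.07,0.027,0,0,0],
  [-0.208,0.139,0.054,0,0,0],
  [-0.312,0.209,0.08,0,0,0],
  [-0.416,0.278,0.107,0,0,0],
  [-0.416,0.278,0.107,0,0,0],
])

```text
time: 13.9
position: [418.7, -331.1, 149.0]
tcp_rot: [0.974, -0.228, -0.001, -0.001]
wrist_force: [0.6, -0.1, -2.4]
finger_gap: 49.7
grasp_force: 62.3
```

>>> play_rows([
  [0,0,0.092,0,0,0],
  [0,0,0.185,0,0,0],
  [0,0,0.277,0,0,0],
  [0,0,0.37,0,0,0],
  [0,0,0.37,0,0,0],
])

```text
time: 14.4
position: [420.0, -329.9, 110.7]
tcp_rot: [0.974, -0.227, -0.001, -0.002]
wrist_force: [-0.4, -0.0, -2.0]
finger_gap: 49.8
grasp_force: 62.4
```

>>> play_rows([
  [0,0,0.025,0,0,0],
  [0,0.001,0.05,0,0,0],
  [0,0.001,0.05,0,0,0],
  [0,0.001,0.05,0,0,0],
])

```text
time: 14.8
position: [420.8, -331.4, 108.2]
tcp_rot: [0.974, -0.227, 0.0, -0.0]
wrist_force: [0.3, 0.0, -2.5]
finger_gap: 49.3
grasp_force: 62.4
```

>>> play_rows([
  [0,0,0.012,0,0,0],
  [0,0,0.012,0,0,0],
  [0,0,0.012,0,0,0],
])

```text
time: 15.1
position: [421.1, -331.6, 108.0]
tcp_rot: [0.974, -0.227, 0.001, -0.0]
wrist_force: [-2.6, 1.0, 5.5]
finger_gap: 49.9
grasp_force: 63.3
```

>>> play_rows([
  [0,0,0.012,0,0,0],
  [0,0,0.012,0,0,0],
  [0,0,0.012,0,0,0],
])

```text
time: 15.4
position: [421.3, -331.9, 108.0]
tcp_rot: [0.974, -0.227, 0.001, 0.0]
wrist_force: [-3.1, 3.8, 12.2]
finger_gap: 49.5
grasp_force: 64.3
```

```bash
cat > kin.py <<'E'
from h import *
D=[([1.06993,.159069,1.598211,0,1.386214,-.2101],[164.568,550.326,230.316]),
([.816097,-.227322,1.635199,-.0008,1.724588,-.587727],[211.415,399.474,405.521]),
([.46516971,-.68876,2.065618,-.121743,1.250981,1.826993],[340.164,265.491,385.144]),
([-1.138458,-.881553,2.147229,.209986,1.399744,1.143343],[312.404,-241.121,388.616]),
([-.894240,.043573,1.719729,.001011,1.382879,1.724447],[416.653,-326.899,231.806]),
([-.80399,.271415,1.629721,.000989,1.240711,1.224748],[488.182,-333.462,150.688])]
E3=lambda ax,a:Ro.from_euler(ax,a).as_matrix()
def fk(q,k):
    h,a,b,o,L,r0=k
    R=E3("z",q[0]); p=R@np.array([r0,0,h]); R=R@E3("y",q[1]); p=p+R@np.array([0,0,a]); R=R@E3("y",q[2]); p=p+R@np.array([o,0,b])
    R=R@E3("z",q[3])@E3("y",q[4]); p=p+R@np.array([0,0,L]); R=R@E3("z",q[5])
    return p,R@E3("z",np.pi/2)
K=least_squares(lambda k:np.concatenate([fk(q,k)[0]-p for q,p in D]),[300,350,350,0,250,0]).x
LO=np.array([-2.91,-.94,.18,-1.29,.17,-3]);HI=np.array([2.91,2.29,2.7,4.43,2.64,3])
def ik(p,R,q0):
    f=lambda q:np.r_[(fk(q,K)[0]-p)/100,2*Ro.from_matrix(fk(q,K)[1].T@R).as_rotvec()]
    s=least_squares(f,np.clip(q0,LO+.01,HI-.01),bounds=(LO,HI)); return s.x,np.linalg.norm(s.fun)
def placeR(F,el=10.):
    _,C=chute(F); a,y=C[:,2],-C[:,1]; e=np.radians(el); ea=np.array([np.cos(e),0,-np.sin(e)]); ey=np.array([0,1.,0])
    return np.c_[a,y,np.cross(a,y)]@np.c_[ea,ey,np.cross(ea,ey)].T
E
python3 - <<'E'
from kin import *
print(np.round(K,1),[np.round(fk(q,K)[0]-p,1) for q,p in D])
p,R=fk(D[2][0],K);print(np.round(R,3)) # expect x .844 .184 .503
F=json.load(open("F.json")); C0,C=chute(F); 
for el in (10,):
  Rp=placeR(F,el); print(np.round(Rp,3))
  for z in (4+32,130):
    tcp=C0+C@np.array([40,0,z])+19*Rp[:,2]; q,e=ik(tcp,Rp,np.array([.5,-.2,1.8,0,.8,1.6])); print(z,np.round(tcp),np.round(q,2),round(e,4))
undo=0
p,R=getcmd(); p=p-[0,0,2.4]; json.dump(dict(p=p.tolist(),R=R.tolist()),open("cmd.json","w"))
plan([(p+[0,0,1.5],None,5,.3,4),(p+[0,0,100],None,25)],3)
E
```

```text
[415.2 511.1 549.  149.7 440.7 -25.3] [array([ 1.075e+02, -5.340e+01, -1.000e-01]), array([ 83.1, -86.8,   8.3]), array([  70. , -116.5,    2.8]), array([-84.4, -37. ,  -8.8]), array([-100. ,  -66.7,    1.3]), array([-83.8, -85.7,  -3.5])]
[[ 0.844  0.217  0.49 ]
 [ 0.184 -0.976  0.117]
 [ 0.503 -0.009 -0.864]]
[[ 0.556  0.245  0.794]
 [ 0.141 -0.969  0.201]
 [ 0.819  0.    -0.574]]
36 [511. 298. 246.] [ 0.86 -0.23  2.3  -1.1   0.51  3.  ] 0.1125
130 [549. 308. 331.] [ 0.83 -0.29  2.2  -0.96  0.59  2.8 ] 0.0
[[0.0,0.0,-0.015,0.0,0.0,0.0],[0.0,0.0,-0.015,0.0,0.0,0.0],[0.0,0.0,-0.015,0.0,0.0,0.0],[0.0,0.0,-0.015,0.0,0.0,0.0],[0.0,0.0,-0.015,0.0,0.0,0.0]] G=0.3
[[0.0,0.0,-0.246,0.0,0.0,0.0],[0.0,0.0,-0.492,0.0,0.0,0.0],[0.0,-0.001,-0.739,0.0,0.0,0.0],[0.0,-0.001,-0.985,0.0,0.0,0.0]] 
end [ 420.9 -330.9  205.6] x [ 0.897 -0.442  0.   ] z [ 0.001  0.001 -1.   ]
```

>>> play_rows([
  [0,0,-0.015,0,0,0],
  [0,0,-0.015,0,0,0],
  [0,0,-0.015,0,0,0],
  [0,0,-0.015,0,0,0],
  [0,0,-0.015,0,0,0],
], gripper=0.9)

```text
time: 15.9
position: [420.6, -331.1, 106.8]
tcp_rot: [0.974, -0.227, -0.0, -0.001]
wrist_force: [-0.6, 0.0, 0.0]
finger_gap: 81.2
grasp_force: 0.0
```

>>> play_rows([
  [0,0,-0.246,0,0,0],
  [0,0,-0.492,0,0,0],
  [0,-0.001,-0.739,0,0,0],
  [0,-0.001,-0.985,0,0,0],
  [0,-0.001,-0.985,0,0,0],
])

```text
time: 16.4
position: [422.2, -333.0, 209.5]
tcp_rot: [0.974, -0.227, 0.003, 0.002]
wrist_force: [0.7, -1.4, 0.6]
finger_gap: 81.3
grasp_force: 0.0
```

```bash
sed -i 's/h,a,b,o,L,r0=k/h,a,b,o,L,r0,d=k/; s/\[r0,0,h\]/[r0,d,h]/; s/250,0\]).x/250,0,0]).x/' kin.py
python3 - <<'E'
from kin import *
print(np.round(K,1),[np.round(fk(q,K)[0]-p,1) for q,p in D])
F=json.load(open("F.json")); C0,C=chute(F); 
for el in (10,25,40):
  Rp=placeR(F,el)
  for z in (4+32,130):
    tcp=C0+C@np.array([40,0,z])+19*Rp[:,2]; q,e=ik(tcp,Rp,np.array([.5,-.2,1.8,0,.8,1.6])); print(el,z,np.round(tcp),np.round(q,2),round(e,4))
from scan import *
c=get_calibration("wrist"); im=grab_frame("wrist"); L=cut_out("wrist","scanner"); save("w5",im)
ct=get_calibration("top"); 
s=sense(); print(s["position"],s["time"])
for d in L[:1]: print(d["p"],d["pixel"],sfit(c,d["mask"],[413,-327,-.45]))
cs=get_calibration("side"); grab_frame("side"); L=cut_out("side","scanner")
for d in L[:1]: print(d["p"],d["pixel"],sfit(cs,d["mask"],[413,-327,-.45]))
E
```

```text
[298.1 385.7 519.1  47.8 305.4   0.  119.9] [array([ 0., -0.,  0.]), array([-0.,  0., -0.]), array([-0.,  0.,  0.]), array([ 0., -0., -0.]), array([0., 0., 0.]), array([ 0.,  0., -0.])]
10 36 [511. 298. 246.] [ 0.38 -0.33  2.29 -0.46  0.25  2.1 ] 0.0
10 130 [549. 308. 331.] [ 0.37 -0.32  2.11 -0.25  0.41  1.87] 0.0
25 36 [508. 298. 242.] [ 0.36 -0.26  2.12 -0.14  0.59  1.77] 0.0
25 130 [546. 307. 327.] [ 0.35 -0.22  1.92 -0.1   0.75  1.72] 0.0
40 36 [503. 297. 240.] [ 0.35 -0.13  1.93 -0.05  0.91  1.69] 0.0
40 130 [542. 306. 325.] [ 0.34 -0.08  1.71 -0.04  1.07  1.68] 0.0
[ 420.71280097 -331.31202308  205.41875025] 16.5
0.72 [274.0, 212.6] (array([ 414.03426946, -328.22080223,   -0.43996179]), np.float64(0.9284504524283721))
0.9 [290.8, 340.5] (array([ 4.12970165e+02, -3.29478395e+02, -4.09983711e-01]), np.float64(0.7643491750105768))
```

```bash
cat > job.py <<'E'
from kin import *
from tubes import pose
EL=25.; GX=32.
def Rfrom(a,left,el=EL):
    e=np.radians(el); ea=np.array([np.cos(e),0,-np.sin(e)]); ey=np.array([0,1.,0]); y=-left
    return np.c_[a,y,np.cross(a,y)]@np.c_[ea,ey,np.cross(ea,ey)].T
def pick(q):
    p,R=pose(q); Rt=Rfrom(R[:,0],R[:,1]); return p+GX*R[:,0]+19*Rt[:,2],Rt
def place(x=40,z=6.,y=0.):
    F=json.load(open("F.json")); C0,C=chute(F); Rt=Rfrom(C[:,2],C[:,1]); return C0+C@np.array([x,y,z+GX])+19*Rt[:,2],Rt,C
def check(wps,dq0=None):
    q=np.array(sense()["joints"]) if dq0 is None else dq0; p,R=getcmd()
    for w in wps:
        P=p if w[0] is None else np.array(w[0],float); RR=R if w[1] is None else w[1]; rv=Ro.from_matrix(R.T@RR).as_rotvec(); em=0;lo=9
        for f in np.linspace(0,1,9)[1:]:
            q,e=ik(p+(P-p)*f,R@Ro.from_rotvec(rv*f).as_matrix(),q); em=max(em,e); lo=min(lo,(q-LO).min(),(HI-q).min())
        print("ik",np.round(q,2),"err",round(em,4),"margin",round(lo,2)); p,R=P,RR
    return q
def resync():
    s=sense(); json.dump(dict(p=s["position"].tolist(),R=Ro.from_quat(s["tcp_rot"]).as_matrix().tolist()),open("cmd.json","w"))
def yawto(R,yaw):
    y0=np.arctan2(R[1,0],R[0,0]); return E3("z",np.radians(yaw)-y0)@R
E
python3 - <<'E'
from job import *
import pickle
T=pickle.load(open("T.pkl","rb")); q=T[0][1]; print(T[0])
pp,Rp=pick(q); print(pp,np.round(Rp,2))
w=[(pp+[-20,-150,200],yawto(Rp,-20),45,.4),(pp+[0,0,80],Rp,45),(pp,Rp,25,None,2)]
j=check(w)
L,RL,C=place(); 
w2=[(pp+[0,0,310],Rp,30),(L+C@[0,0,95],RL,30),(L,RL,20)]
plan(w); check(w2,j)
E
```

```text
('tube1', array([ 6.26319004e+02,  6.19303486e+01, -1.35232859e-01]), np.float64(0.9344735301497031))
[652.67246499  58.34460938  13.20415099] [[ 0.96 -0.13 -0.26]
 [-0.13 -0.99  0.03]
 [-0.26  0.   -0.97]]
ik [-0.33  0.54  1.17  0.    1.69  1.59] err 0.0 margin 0.95
ik [-0.1   0.69  1.2   0.01  1.51  1.61] err 0.0 margin 0.97
ik [-0.1   0.78  1.22  0.01  1.4   1.6 ] err 0.0 margin 1.03
[[0.106,-0.385,-0.009,0.0,-0.01,-0.004],[0.211,-0.77,-0.018,-0.001,-0.021,-0.009]] G=0.4
[[0.116,-0.382,-0.018,0.0,-0.01,-0.004],[0.231,-0.765,-0.036,-0.001,-0.021,-0.008]] 
[[0.123,-0.379,-0.026,-0.001,-0.01,-0.004],[0.246,-0.758,-0.053,-0.002,-0.021,-0.009]] 
[[0.132,-0.375,-0.038,0.0,-0.01,-0.004],[0.264,-0.75,-0.075,-0.001,-0.02,-0.008]] 
[[-0.001,-0.246,0.207,-0.003,0.0,-0.011],[-0.002,-0.493,0.414,-0.006,0.0,-0.022],[-0.003,-0.739,0.621,-0.009,0.0,-0.033]] 
[[0.025,-0.251,0.2,-0.003,0.0,-0.011],[0.05,-0.502,0.4,-0.005,0.0,-0.022],[0.075,-0.753,0.6,-0.008,0.0,-0.033]] 
[[0.052,0.0,0.193,0.0,0.0,0.0],[0.103,0.0,0.386,0.0,0.0,0.0],[0.154,0.001,0.58,0.0,0.0,0.0],[0.206,0.001,0.773,0.0,0.0,0.0],[0.206,0.001,0.773,0.0,0.0,0.0]] 
[[0,0,0,0,0,0]]
end [652.6  58.3  13.2] x [ 0.957 -0.13  -0.258] z [-0.256  0.036 -0.966]
ik [-0.1   0.55  0.95  0.01  1.91  1.61] err 0.0 margin 0.73
ik [ 0.35 -0.22  1.91 -0.1   0.76  1.72] err 0.0 margin 0.59
ik [ 0.36 -0.26  2.12 -0.13  0.59  1.77] err 0.0 margin 0.42
```

>>> play_rows([
  [0.106,-0.385,-0.009,0,-0.01,-0.004],
  [0.211,-0.77,-0.018,-0.001,-0.021,-0.009],
], gripper=0.4)

```text
time: 16.8
position: [473.0, -270.9, 205.8]
tcp_rot: [0.976, -0.214, -0.034, -0.007]
wrist_force: [0.3, -1.0, -0.5]
finger_gap: 59.9
grasp_force: 0.0
```

>>> play_rows([
  [0.116,-0.382,-0.018,0,-0.01,-0.004],
  [0.231,-0.765,-0.036,-0.001,-0.021,-0.008],
])

```text
time: 17.0
position: [526.8, -210.0, 207.7]
tcp_rot: [0.977, -0.2, -0.067, -0.013]
wrist_force: [0.5, -0.3, 0.2]
finger_gap: 59.9
grasp_force: 0.0
```

>>> play_rows([
  [0.123,-0.379,-0.026,-0.001,-0.01,-0.004],
  [0.246,-0.758,-0.053,-0.002,-0.021,-0.009],
])

```text
time: 17.2
position: [579.7, -150.1, 209.4]
tcp_rot: [0.977, -0.186, -0.099, -0.017]
wrist_force: [0.2, -1.3, 0.8]
finger_gap: 59.8
grasp_force: 0.0
```

>>> play_rows([
  [0.132,-0.375,-0.038,0,-0.01,-0.004],
  [0.264,-0.75,-0.075,-0.001,-0.02,-0.008],
])

```text
time: 17.4
position: [632.7, -90.5, 211.2]
tcp_rot: [0.976, -0.173, -0.13, -0.022]
wrist_force: [0.2, 0.4, -0.1]
finger_gap: 59.8
grasp_force: 0.0
```

>>> play_rows([
  [-0.001,-0.246,0.207,-0.003,0,-0.011],
  [-0.002,-0.493,0.414,-0.006,0,-0.022],
  [-0.003,-0.739,0.621,-0.009,0,-0.033],
])

```text
time: 17.7
position: [641.9, -15.8, 150.3]
tcp_rot: [0.984, -0.119, -0.131, -0.015]
wrist_force: [-0.5, -0.5, 0.3]
finger_gap: 59.9
grasp_force: 0.0
```

>>> play_rows([
  [0.025,-0.251,0.2,-0.003,0,-0.011],
  [0.05,-0.502,0.4,-0.005,0,-0.022],
  [0.075,-0.753,0.6,-0.008,0,-0.033],
  [0.075,-0.753,0.6,-0.008,0,-0.033],
  [0.075,-0.753,0.6,-0.008,0,-0.033],
])

```text
time: 18.2
position: [651.4, 58.2, 91.2]
tcp_rot: [0.989, -0.067, -0.132, -0.009]
wrist_force: [0.2, -0.2, 0.8]
finger_gap: 59.6
grasp_force: 0.0
```

```bash
cat > refit.py <<'E'
from job import *
from tubes import *
def refit(cam,q0,fol=False,tol=60):
    c=get_calibration(cam); im=grab_frame(cam); out=[]
    for d in cut_out(cam,"follower" if fol else "tube1"):
        if d["mask"].sum()<100: continue
        e=np.linalg.norm(onz(c,d["pixel"],22)[0,:2]-q0[:2])
        if e<tol:
            q,i=fit(c,d["mask"],fol); out.append((i,d["p"],q))
    for i,p,q in out: print(cam,round(i,3),round(p,2),np.round(q[:2],1),round(np.degrees(q[2]),1))
    return im
E
python3 - <<'E'
from refit import *
import pickle
T=pickle.load(open("T.pkl","rb")); s=sense(); print(s["time"],s["position"],s["finger_gap"],getcmd()[0])
im=refit("wrist",T[0][1]); refit("top",T[0][1]); save("w6",im)
E
```

```text
18.2 [651.39471593  58.23009632  91.18989446] 59.59186309277535 [652.64365601  58.31382031  13.18284951]
wrist 0.944 0.81 [624.9  62.9] -8.0
```

>>> play_rows([
  [0.052,0,0.193,0,0,0],
  [0.103,0,0.386,0,0,0],
  [0.154,0,0.58,0,0,0],
  [0.206,0.001,0.773,0,0,0],
  [0.206,0.001,0.773,0,0,0],
])

```text
time: 18.9
position: [649.4, 58.0, 8.5]
tcp_rot: [0.989, -0.068, -0.134, -0.01]
wrist_force: [-1.4, 0.0, -1.5]
finger_gap: 59.5
grasp_force: 0.0
```

>>> play_rows([
  [0,0,0,0,0,0],
  [0,0,0,0,0,0],
  [0,0,0,0,0,0],
  [0,0,0,0,0,0],
  [0,0,0,0,0,0],
], gripper=-1)

```text
time: 19.4
position: [653.7, 57.8, 14.3]
tcp_rot: [0.989, -0.067, -0.128, -0.009]
wrist_force: [0.7, -0.1, 2.3]
finger_gap: 30.4
grasp_force: 59.3
```

Run:
```python
from job import *
s=sense(); print(s["time"],s["position"],getcmd()[0],s["finger_gap"])
pp,Rp=getcmd(); L,RL,C=place()
w2=[(pp+[0,0,310],Rp,35),(L+C@[0,0,100],RL,35,None,3)]
plan(w2)
```

```text
19.4 [653.7279582   57.80780828  14.3371107 ] [652.64365601  58.31382031  13.18284951] 30.441091932157313
[[-0.067,0.0,-0.25,0.0,0.0,0.0],[-0.133,-0.001,-0.499,0.0,0.0,0.0],[-0.2,-0.001,-0.749,0.0,0.0,0.0]] 
[[-0.067,0.0,-0.25,0.0,0.0,0.0],[-0.133,-0.001,-0.499,0.0,0.0,0.0],[-0.2,-0.001,-0.749,0.0,0.0,0.0]] 
[[-0.067,0.0,-0.249,0.0,0.0,0.0],[-0.133,0.0,-0.499,0.0,0.0,0.0],[-0.2,0.0,-0.748,0.0,0.0,0.0]] 
[[-0.067,0.0,-0.25,0.0,0.0,0.0],[-0.133,-0.001,-0.499,0.0,0.0,0.0],[-0.2,-0.001,-0.749,0.0,0.0,0.0]] 
[[-0.149,-0.26,0.027,0.003,0.033,-0.014],[-0.299,-0.519,0.054,0.006,0.067,-0.027],[-0.448,-0.779,0.081,0.009,0.1,-0.041]] 
[[-0.118,-0.276,-0.008,0.003,0.034,-0.014],[-0.235,-0.553,-0.015,0.006,0.067,-0.028],[-0.353,-0.829,-0.023,0.009,0.101,-0.042]] 
[[-0.074,-0.29,-0.03,0.003,0.033,-0.014],[-0.147,-0.58,-0.061,0.006,0.067,-0.027],[-0.221,-0.87,-0.091,0.009,0.1,-0.041],[-0.221,-0.87,-0.091,0.009,0.1,-0.041],[-0.221,-0.87,-0.091,0.009,0.1,-0.041]] 
[[0,0,0,0,0,0]]
end [549.3 308.1 334.6] x [0.743 0.189 0.642] z [ 0.622  0.157 -0.767]
```

>>> play_rows([
  [-0.067,0,-0.25,0,0,0],
  [-0.133,-0.001,-0.499,0,0,0],
  [-0.2,-0.001,-0.749,0,0,0],
])

```text
time: 19.7
position: [652.3, 57.9, 91.3]
tcp_rot: [0.989, -0.067, -0.13, -0.009]
wrist_force: [0.6, 0.4, 0.1]
finger_gap: 30.5
grasp_force: 59.4
```

>>> play_rows([
  [-0.067,0,-0.25,0,0,0],
  [-0.133,-0.001,-0.499,0,0,0],
  [-0.2,-0.001,-0.749,0,0,0],
])

```text
time: 20.0
position: [652.3, 57.9, 169.1]
tcp_rot: [0.989, -0.067, -0.13, -0.009]
wrist_force: [0.3, -0.7, -1.2]
finger_gap: 30.8
grasp_force: 59.4
```

>>> play_rows([
  [-0.067,0,-0.249,0,0,0],
  [-0.133,0,-0.499,0,0,0],
  [-0.2,0,-0.748,0,0,0],
])

```text
time: 20.3
position: [652.4, 57.8, 246.6]
tcp_rot: [0.989, -0.067, -0.13, -0.009]
wrist_force: [0.6, 0.1, -1.6]
finger_gap: 30.0
grasp_force: 59.4
```

>>> play_rows([
  [-0.067,0,-0.25,0,0,0],
  [-0.133,-0.001,-0.499,0,0,0],
  [-0.2,-0.001,-0.749,0,0,0],
])

```text
time: 20.6
position: [652.3, 57.9, 324.1]
tcp_rot: [0.989, -0.067, -0.13, -0.009]
wrist_force: [0.6, -0.6, -1.2]
finger_gap: 30.6
grasp_force: 59.4
```

>>> play_rows([
  [-0.149,-0.26,0.027,0.003,0.033,-0.014],
  [-0.299,-0.519,0.054,0.006,0.067,-0.027],
  [-0.448,-0.779,0.081,0.009,0.1,-0.041],
])

```text
time: 20.9
position: [618.1, 142.0, 327.3]
tcp_rot: [0.999, -0.006, 0.031, -0.021]
wrist_force: [-0.3, -0.2, -0.1]
finger_gap: 30.2
grasp_force: 59.3
```

>>> play_rows([
  [-0.118,-0.276,-0.008,0.003,0.034,-0.014],
  [-0.235,-0.553,-0.015,0.006,0.067,-0.028],
  [-0.353,-0.829,-0.023,0.009,0.101,-0.042],
])

```text
time: 21.2
position: [583.0, 225.4, 331.4]
tcp_rot: [0.98, 0.057, 0.189, -0.032]
wrist_force: [0.2, -0.8, -1.4]
finger_gap: 30.4
grasp_force: 59.3
```

>>> play_rows([
  [-0.074,-0.29,-0.03,0.003,0.033,-0.014],
  [-0.147,-0.58,-0.061,0.006,0.067,-0.027],
  [-0.221,-0.87,-0.091,0.009,0.1,-0.041],
  [-0.221,-0.87,-0.091,0.009,0.1,-0.041],
  [-0.221,-0.87,-0.091,0.009,0.1,-0.041],
])

```text
time: 21.7
position: [548.4, 308.0, 334.0]
tcp_rot: [0.933, 0.117, 0.338, -0.042]
wrist_force: [0.3, 0.1, -0.3]
finger_gap: 30.0
grasp_force: 59.4
```

>>> play_rows([
  [0,0,0,0,0,0],
  [0,0,0,0,0,0],
])

```text
time: 21.9
position: [550.7, 306.9, 335.5]
tcp_rot: [0.933, 0.115, 0.339, -0.042]
wrist_force: [-0.2, -0.2, -0.4]
finger_gap: 30.3
grasp_force: 59.4
```

Run:
```python
from job import *
s=sense(); print(s["time"],s["position"],getcmd()[0],s["finger_gap"])
F=json.load(open("F.json")); C0,C=chute(F); print("tcp in chute",C.T@(s["position"]-C0))
for cam in ("wrist","top","side"): save("pre_"+cam,grab_frame(cam))
a=cv2.imread("pics/pre_wrist.png"); b=cv2.resize(cv2.imread("pics/pre_top.png")[110:270,110:240],None,fx=2.6,fy=2.6,interpolation=cv2.INTER_CUBIC)[:420]
cv2.imwrite("pics/pre.png",np.hstack([a[:,130:590][:, :430],b[:,:338]]))
L,RL,_=place(); plan([(L,RL,20,None,3)])
```

```text
21.9 [550.65129978 306.87926057 335.52807911] [549.32289577 308.13080099 334.64259721] 30.300732923841927
tcp in chute [ 57.70433584  -1.52997144 131.20816892]Traceback (most recent call last):
  File "<stdin>", line 6, in <module>
    return _nx.concatenate(arrs, 1, dtype=dtype, casting=casting)
           ~~~~~~~~~~~~~~~^^^^^^^^^^^^^^^^^^^^^^^^^^^^^^^^^^^^^^^
ValueError: all the input array dimensions except for the concatenation axis must match exactly, but along dimension 0, the array at index 0 has size 420 and the array at index 1 has size 416
```

Run:
```python
from job import *
a=cv2.imread("pics/pre_wrist.png"); b=cv2.resize(cv2.imread("pics/pre_side.png")[80:240,190:320],None,fx=2.625,fy=2.625,interpolation=cv2.INTER_CUBIC)
cv2.imwrite("pics/pre.png",np.hstack([a[:,60:500],b]))
L,RL,_=place(); plan([(L,RL,20,None,3)]); s=sense(); print(s["position"])
```

```text
[[-0.151,0.0,0.071,0.0,0.0,0.0],[-0.302,0.0,0.141,0.0,0.0,0.0],[-0.453,0.0,0.212,0.0,0.0,0.0]] 
[[-0.151,0.0,0.071,0.0,0.0,0.0],[-0.302,0.0,0.141,0.0,0.0,0.0],[-0.453,0.0,0.212,0.0,0.0,0.0],[-0.453,0.0,0.212,0.0,0.0,0.0],[-0.453,0.0,0.212,0.0,0.0,0.0]] 
[[0,0,0,0,0,0]]
end [508.4 297.7 244. ] x [0.743 0.189 0.642] z [ 0.622  0.157 -0.767]
[550.27568888 307.06702439 334.99947156]
```

View pics/pre.png

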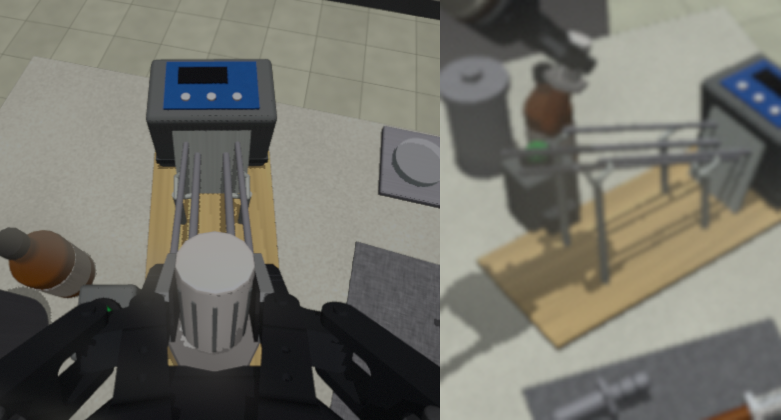

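The cap is centred over the slot at (214,250), aligned with the rails. Insert slowly.

>>> play_rows([
  [-0.151,-0.01,0.071,0,0,0],
  [-0.302,-0.01,0.141,0,0,0],
  [-0.453,-0.01,0.212,0,0,0],
])

```text
time: 22.35
position: [529.0, 303.1, 289.0]
tcp_rot: [0.933, 0.116, 0.339, -0.042]
wrist_force: [-0.5, 0.7, -0.7]
finger_gap: 30.4
grasp_force: 59.4
```

>>> play_rows([
  [-0.151,0,0.071,0,0,0],
  [-0.302,0,0.141,0,0,0],
  [-0.453,0,0.212,0,0,0],
  [-0.453,0,0.212,0,0,0],
  [-0.453,0,0.212,0,0,0],
])

```text
time: 22.85
position: [508.5, 298.0, 244.1]
tcp_rot: [0.933, 0.116, 0.339, -0.042]
wrist_force: [0.7, -0.2, -0.4]
finger_gap: 30.5
grasp_force: 60.0
```

Run:
```python
from job import *
s=sense(); F=json.load(open("F.json")); C0,C=chute(F); print(s["time"],"tcp in chute",C.T@(s["position"]-C0),"want",C.T@(place()[0]-C0),s["wrist_force"],s["ft_torque"],s["finger_gap"])
save("in_wrist",grab_frame("wrist"))
p,R=getcmd(); plan([(p-80*R[:,2],None,25,.4)])
```

```text
22.85 tcp in chute [57.31242582  0.21623221 30.13380224] want [5.72198480e+01 5.32907052e-14 2.99702530e+01] [ 0.73766762 -0.16595103 -0.39439542] [-0.07352973  0.36541799  0.03395515] 30.544713782393924
[[0.0,0.0,-0.2,0.0,0.0,0.0],[0.0,0.0,-0.4,0.0,0.0,0.0],[0.0,0.0,-0.6,0.0,0.0,0.0],[0.0,0.0,-0.8,0.0,0.0,0.0]] G=0.4
end [458.6 285.1 305.3] x [0.743 0.189 0.642] z [ 0.622  0.157 -0.767]
```

No resistance on the way in. Release, wait, retract and check.

>>> play_rows([
  [0,0,0,0,0,0],
  [0,0,0,0,0,0],
  [0,0,0,0,0,0],
  [0,0,0,0,0,0],
  [0,0,0,0,0,0],
], gripper=0.4)

```text
time: 23.4
position: [508.3, 298.3, 244.1]
tcp_rot: [0.933, 0.116, 0.339, -0.042]
wrist_force: [-0.0, 0.1, -0.1]
finger_gap: 60.0
grasp_force: 0.0
```

>>> play_rows([
  [0,0,-0.2,0,0,0],
  [0,0,-0.4,0,0,0],
  [0,0,-0.6,0,0,0],
  [0,0,-0.8,0,0,0],
  [0,0,-0.8,0,0,0],
])

```text
time: 23.9
position: [458.8, 286.2, 308.7]
tcp_rot: [0.932, 0.116, 0.341, -0.043]
wrist_force: [0.5, 0.0, 0.1]
finger_gap: 60.0
grasp_force: 0.0
```

Run:
```python
from job import *
s=sense(); print(s["time"],s["position"],s["wrist_force"],s["finger_gap"])
F=json.load(open("F.json")); C0,C=chute(F)
im=grab_frame("wrist"); save("post_wrist",im); c=get_calibration("wrist")
for d in cut_out("wrist","tube1"):
    o,D=ray(c,[d["pixel"]]); n=C[:,2]; t=((C0+n*30-o)@n)/(D[0]@n); X=C.T@(o+D[0]*t-C0); print(round(d["p"],2),d["pixel"],int(d["mask"].sum()),"chute",np.round(X))
```

```text
23.9 [458.8465039  286.223509   308.68245926] [0.45767616 0.03850917 0.08724447] 60.00512363890531
0.81 [520.1, 258.0] 2539 chute [  20. -159.   30.]
0.8 [518.4, 341.8] 843 chute [ -36. -127.   30.]
0.77 [274.6, 92.9] 1754 chute [284.  -0.  30.]
```

View pics/post_wrist.png

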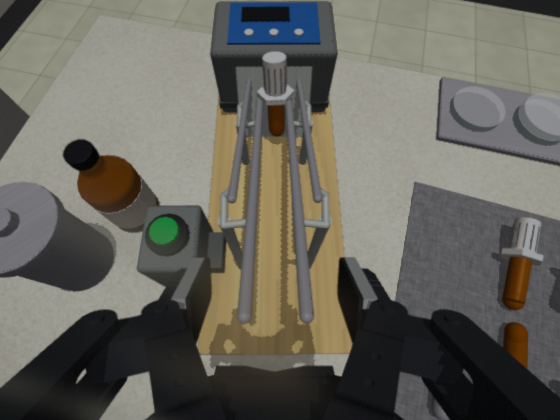

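The first tube slid to the end stop, with its cap at (275,75). Next I re-measure the rest and automate planning for each tube.

```bash
cat >> job.py <<'E'
def norm(w): return w
def goto_pick(q):
    p,R=getcmd(); pp,Rp=pick(q); far=abs(np.degrees(q[2]))>90; w=[]
    side=np.array([p[0]+60,140,300.])
    if far: w+=[([430,150,300],yawto(R,50),48,.4),([470,60,230],yawto(Rp,105),48)]
    else: w+=[([500,140,300],R,48,.4)]
    w+=[(pp+[0,0,70],Rp,48),(pp,Rp,25,None,2)]
    return w
def carry(q):
    pp,Rp=getcmd(); L,RL,C=place(); far=abs(np.degrees(q[2]))>90; w=[]
    if far: w+=[(pp+[0,0,150],Rp,40),([480,80,330],yawto(Rp,95),40),([490,200,360],yawto(RL,50),40),(L+C@[0,0,100],RL,40,None,3)]
    else: w+=[(pp+[0,0,150],Rp,40),([560,180,340],RL,40),(L+C@[0,0,100],RL,40,None,3)]
    w+=[(L,RL,20,None,2)]
    return w
E
cat > allfit.py <<'E'
from refit import *
import pickle
def allfit(cam="top"):
    c=get_calibration(cam); grab_frame(cam); o=[]
    for n in ("tube1","follower"):
        for d in cut_out(cam,n):
            P=onz(c,d["pixel"],22)[0]
            if d["p"]<.3 or not(150<d["mask"].sum()<600*(1 if cam!="wrist" else 5)) or not (370<P[0]<720 and -180<P[1]<130): continue
            q,i=fit(c,d["mask"],n=="follower"); o.append((n,q)); print(cam,n,round(d["p"],2),np.round(q[:2],1),round(np.degrees(q[2]),1),round(i,3))
    return o
E
python3 - <<'E'
from allfit import *
allfit("top"); T=pickle.load(open("T.pkl","rb")); q=T[1][1]; print(T[1])
w=goto_pick(q); check(w); plan(w)
E
```

```text
top tube1 0.85 [ 613.2 -113.2] 164.1 0.857
top tube1 0.74 [458.3 -15.2] 168.1 0.88
top tube1 0.6 [ 458.5 -101.3] 164.3 0.847
top follower 0.85 [467.5  61.7] 0.6 0.914
('tube1', array([ 6.21643224e+02, -2.87505073e+01, -9.40278134e-02]), np.float64(0.9372136367166265))
ik [-0.09 -0.59  2.23  0.29  0.85  1.11] err 0.0 margin 0.35
ik [-0.22  0.69  1.22 -0.03  1.49  1.45] err 0.0 margin 0.5
ik [-0.22  0.77  1.24 -0.03  1.39  1.46] err 0.0 margin 1.05
[[0.0,0.377,0.018,0.0,0.0,0.0],[0.0,0.754,0.035,0.0,0.0,0.0]] G=0.4
[[0.0,0.378,0.018,0.0,0.0,0.0],[0.0,0.755,0.035,0.0,0.0,0.0]] 
[[-0.068,0.225,0.257,-0.003,-0.034,0.012],[-0.136,0.449,0.515,-0.005,-0.067,0.025],[-0.204,0.674,0.772,-0.008,-0.101,0.037]] 
[[0.042,0.22,0.267,-0.003,-0.033,0.012],[0.083,0.439,0.534,-0.005,-0.067,0.025],[0.125,0.659,0.801,-0.008,-0.1,0.037]] 
[[0.147,0.202,0.242,-0.003,-0.034,0.012],[0.295,0.404,0.485,-0.005,-0.067,0.025],[0.442,0.606,0.727,-0.008,-0.101,0.037]] 
[[0.061,0.0,0.225,0.0,0.0,0.0],[0.121,0.001,0.451,0.0,0.0,0.0],[0.182,0.001,0.676,0.0,0.0,0.0],[0.182,0.001,0.676,0.0,0.0,0.0],[0.182,0.001,0.676,0.0,0.0,0.0]] 
end [648.2 -31.3  13.2] x [ 0.962 -0.092 -0.259] z [-0.257  0.026 -0.966]
```

>>> play_rows([
  [0,0.377,0.018,0,0,0],
  [0,0.754,0.035,0,0,0],
], gripper=0.4)

```text
time: 24.35
position: [478.8, 213.5, 301.4]
tcp_rot: [0.933, 0.118, 0.338, -0.043]
wrist_force: [0.9, 0.6, 0.6]
finger_gap: 59.6
grasp_force: 0.0
```

>>> play_rows([
  [0,0.378,0.018,0,0,0],
  [0,0.755,0.035,0,0,0],
])

```text
time: 24.55
position: [500.0, 139.2, 299.0]
tcp_rot: [0.933, 0.116, 0.338, -0.042]
wrist_force: [-0.1, -0.3, -0.6]
finger_gap: 60.0
grasp_force: 0.0
```

>>> play_rows([
  [-0.068,0.225,0.257,-0.003,-0.034,0.012],
  [-0.136,0.449,0.515,-0.005,-0.067,0.025],
  [-0.204,0.674,0.772,-0.008,-0.101,0.037],
])

```text
time: 24.85
position: [549.8, 81.8, 226.5]
tcp_rot: [0.981, 0.061, 0.184, -0.031]
wrist_force: [0.8, 0.7, 0.7]
finger_gap: 59.6
grasp_force: 0.0
```

>>> play_rows([
  [0.042,0.22,0.267,-0.003,-0.033,0.012],
  [0.083,0.439,0.534,-0.005,-0.067,0.025],
  [0.125,0.659,0.801,-0.008,-0.1,0.037],
])

```text
time: 25.15
position: [599.1, 25.3, 153.3]
tcp_rot: [0.999, 0.007, 0.026, -0.019]
wrist_force: [0.4, 0.8, 1.0]
finger_gap: 59.7
grasp_force: 0.0
```

>>> play_rows([
  [0.147,0.202,0.242,-0.003,-0.034,0.012],
  [0.295,0.404,0.485,-0.005,-0.067,0.025],
  [0.442,0.606,0.727,-0.008,-0.101,0.037],
  [0.442,0.606,0.727,-0.008,-0.101,0.037],
  [0.442,0.606,0.727,-0.008,-0.101,0.037],
])

```text
time: 25.65
position: [646.3, -30.7, 78.5]
tcp_rot: [0.99, -0.048, -0.134, -0.008]
wrist_force: [-0.9, -0.5, 0.3]
finger_gap: 59.8
grasp_force: 0.0
```

Run:
```python
from allfit import *
T=pickle.load(open("T.pkl","rb")); s=sense(); print(s["time"],s["position"],s["joints"]); refit("wrist",T[1][1])
w=carry(T[1][1]); check(w); plan(w)
```

```text
25.65 [646.27371473 -30.68324282  78.53883468] [-0.21943995  0.69234938  1.22648816 -0.03011278  1.48941508  1.45392461]
wrist 0.94 0.85 [620.3 -27.9] -5.3
ik [-0.22  0.61  1.17 -0.03  1.62  1.45] err 0.0 margin 0.99
ik [ 0.03 -0.37  2.01  0.19  0.82  1.28] err 0.0 margin 0.57
ik [ 0.35 -0.22  1.9  -0.1   0.76  1.72] err 0.0 margin 0.58
ik [ 0.36 -0.26  2.12 -0.13  0.59  1.77] err 0.0 margin 0.42
[[-0.097,0.0,-0.362,0.0,0.0,0.0],[-0.194,-0.001,-0.724,0.0,0.0,0.0]] 
[[-0.097,0.0,-0.362,0.0,0.0,0.0],[-0.194,-0.001,-0.725,0.0,0.0,0.0]] 
[[-0.167,-0.225,-0.158,0.003,0.034,-0.012],[-0.333,-0.449,-0.317,0.005,0.067,-0.025],[-0.5,-0.674,-0.475,0.008,0.101,-0.037]] 
[[-0.083,-0.244,-0.193,0.003,0.034,-0.012],[-0.165,-0.487,-0.385,0.005,0.067,-0.025],[-0.248,-0.731,-0.578,0.008,0.101,-0.037]] 
[[0.009,-0.253,-0.198,0.003,0.033,-0.012],[0.017,-0.505,-0.396,0.005,0.067,-0.025],[0.026,-0.758,-0.594,0.008,0.1,-0.037]] 
[[0.032,-0.317,0.044,0.0,0.0,0.0],[0.064,-0.634,0.088,0.0,0.0,0.0]] 
[[0.032,-0.318,0.044,0.0,0.0,0.0],[0.064,-0.635,0.088,0.0,0.0,0.0],[0.064,-0.635,0.088,0.0,0.0,0.0],[0.064,-0.635,0.088,0.0,0.0,0.0],[0.064,-0.635,0.088,0.0,0.0,0.0]] 
[[-0.181,0.0,0.085,0.0,0.0,0.0],[-0.362,0.0,0.17,0.0,0.0,0.0],[-0.543,0.0,0.254,0.0,0.0,0.0],[-0.724,0.0,0.339,0.0,0.0,0.0],[-0.905,0.0,0.424,0.0,0.0,0.0]] 
[[0,0,0,0,0,0],[0,0,0,0,0,0]]
end [508.4 297.7 244. ] x [0.743 0.189 0.642] z [ 0.622  0.157 -0.767]
```

>>> play_rows([
  [0.061,0,0.225,0,0,0],
  [0.121,0.001,0.451,0,0,0],
  [0.182,0.001,0.676,0,0,0],
  [0.182,0.001,0.676,0,0,0],
  [0.182,0.001,0.676,0,0,0],
])

```text
time: 26.25
position: [648.7, -30.4, 16.6]
tcp_rot: [0.991, -0.047, -0.128, -0.007]
wrist_force: [0.8, 0.9, 0.5]
finger_gap: 60.1
grasp_force: 0.0
```

>>> play_rows([
  [0,0,0,0,0,0],
  [0,0,0,0,0,0],
  [0,0,0,0,0,0],
  [0,0,0,0,0,0],
  [0,0,0,0,0,0],
], gripper=-1)

```text
time: 26.75
position: [649.6, -31.0, 15.6]
tcp_rot: [0.991, -0.048, -0.128, -0.007]
wrist_force: [0.3, 1.0, 6.6]
finger_gap: 30.4
grasp_force: 58.8
```

>>> play_rows([
  [-0.097,0,-0.362,0,0,0],
  [-0.194,-0.001,-0.724,0,0,0],
])

```text
time: 26.95
position: [646.6, -30.5, 87.8]
tcp_rot: [0.99, -0.047, -0.132, -0.007]
wrist_force: [0.9, -0.3, -0.0]
finger_gap: 30.5
grasp_force: 59.7
```

>>> play_rows([
  [-0.097,0,-0.362,0,0,0],
  [-0.194,-0.001,-0.725,0,0,0],
])

```text
time: 27.15
position: [647.7, -30.8, 164.8]
tcp_rot: [0.99, -0.047, -0.13, -0.007]
wrist_force: [-0.0, -0.8, 0.2]
finger_gap: 30.2
grasp_force: 59.7
```

>>> play_rows([
  [-0.167,-0.225,-0.158,0.003,0.034,-0.012],
  [-0.333,-0.449,-0.317,0.005,0.067,-0.025],
  [-0.5,-0.674,-0.475,0.008,0.101,-0.037],
])

```text
time: 27.45
position: [618.6, 40.4, 223.5]
tcp_rot: [0.999, 0.008, 0.032, -0.019]
wrist_force: [0.1, 0.2, 0.5]
finger_gap: 30.2
grasp_force: 59.5
```

>>> play_rows([
  [-0.083,-0.244,-0.193,0.003,0.034,-0.012],
  [-0.165,-0.487,-0.385,0.005,0.067,-0.025],
  [-0.248,-0.731,-0.578,0.008,0.101,-0.037],
])

```text
time: 27.75
position: [588.7, 111.1, 282.7]
tcp_rot: [0.979, 0.064, 0.19, -0.031]
wrist_force: [-0.7, 0.6, -0.5]
finger_gap: 30.3
grasp_force: 59.5
```

>>> play_rows([
  [0.009,-0.253,-0.198,0.003,0.033,-0.012],
  [0.017,-0.505,-0.396,0.005,0.067,-0.025],
  [0.026,-0.758,-0.594,0.008,0.1,-0.037],
])

```text
time: 28.05
position: [559.0, 181.3, 341.4]
tcp_rot: [0.932, 0.117, 0.341, -0.042]
wrist_force: [0.3, 0.5, -1.1]
finger_gap: 30.6
grasp_force: 59.5
```

>>> play_rows([
  [0.032,-0.317,0.044,0,0,0],
  [0.064,-0.634,0.088,0,0,0],
])

```text
time: 28.25
position: [553.5, 245.1, 338.5]
tcp_rot: [0.932, 0.116, 0.34, -0.042]
wrist_force: [0.5, -0.5, -1.2]
finger_gap: 30.4
grasp_force: 59.5
```

>>> play_rows([
  [0.032,-0.318,0.044,0,0,0],
  [0.064,-0.635,0.088,0,0,0],
  [0.064,-0.635,0.088,0,0,0],
  [0.064,-0.635,0.088,0,0,0],
  [0.064,-0.635,0.088,0,0,0],
])

```text
time: 28.75
position: [549.2, 307.9, 334.6]
tcp_rot: [0.933, 0.116, 0.339, -0.042]
wrist_force: [0.3, 0.0, -0.3]
finger_gap: 30.5
grasp_force: 59.7
```

```bash
cat > chk.py <<'E'
from allfit import *
# in-hand check: cap-mask silhouette of held tube vs expected, in the wrist picture
def inhand(fol=False):
    s=sense(); F=json.load(open("F.json")); C0,C=chute(F); print(round(s["time"],2),"tcp chute",np.round(C.T@(s["position"]-C0),1),"gap",round(s["finger_gap"],1),"F",np.round(s["wrist_force"],1))
    c=get_calibration("wrist"); grab_frame("wrist"); R=Ro.from_quat(s["tcp_rot"]).as_matrix(); e=np.radians(EL)
    a=R@np.array([np.cos(e),0,-np.sin(e)]); y=-R[:,1]; g=s["position"]-19*R[:,2]; p=g-GX*a
    RT=np.c_[a,y,np.cross(a,y)]; pix=proj(c,np.array([p+54*a]))[0]; print("cap end exp",np.round(pix,1))
    m=np.zeros((420,560),np.uint8)
    for P in parts(fol)[1:]: cv2.fillConvexPoly(m,cv2.convexHull(np.round(proj(c,P@RT.T+p)).astype(np.int32)),1)
    for d in cut_out("wrist","follower" if fol else "tube1")[:4]:
        k=d["mask"].astype(np.uint8)
        if (k&m).sum()>200: ys,xs=np.nonzero(k); Y,X=np.nonzero(m); print("held",round(d["p"],2),"iou",round((k&m).sum()/(k|m).sum(),2),"top row",ys.min(),"exp",Y.min(),"bottom",ys.max(),"exp",Y.max(),"cols",xs.min(),xs.max(),"exp",X.min(),X.max())
E
python3 -c "
from chk import *
inhand()"
```

```text
28.75 tcp chute [ 57.1  -0.2 129.9] gap 30.5 F [ 0.3  0.  -0.3]
cap end exp [273.8 257.7]
held 0.58 iou 0.8 top row 230 exp 228 bottom 370 exp 387 cols 230 317 exp 224 324
```

Held tube matches expectation. Insert, release, retract, and plan the next one.

>>> play_rows([
  [-0.181,0,0.085,0,0,0],
  [-0.362,0,0.17,0,0,0],
  [-0.543,0,0.254,0,0,0],
  [-0.724,0,0.339,0,0,0],
  [-0.905,0,0.424,0,0,0],
])

```text
time: 29.35
position: [508.7, 297.3, 243.9]
tcp_rot: [0.932, 0.115, 0.34, -0.042]
wrist_force: [-8.4, 0.2, 40.2]
finger_gap: 30.2
grasp_force: 65.2
```

>>> play_rows([
  [0,0,0,0,0,0],
  [0,0,0,0,0,0],
])

```text
time: 29.55
position: [508.7, 297.5, 244.5]
tcp_rot: [0.933, 0.115, 0.339, -0.042]
wrist_force: [0.2, 0.7, 0.3]
finger_gap: 30.7
grasp_force: 59.7
```

>>> play_rows([
  [0,0,0,0,0,0],
  [0,0,0,0,0,0],
  [0,0,0,0,0,0],
  [0,0,0,0,0,0],
  [0,0,0,0,0,0],
], gripper=0.4)

```text
time: 30.05
position: [508.3, 298.3, 244.0]
tcp_rot: [0.933, 0.116, 0.339, -0.042]
wrist_force: [0.0, -1.1, -0.9]
finger_gap: 60.0
grasp_force: 0.0
```

>>> play_rows([
  [0,0,-0.2,0,0,0],
  [0,0,-0.4,0,0,0],
  [0,0,-0.6,0,0,0],
  [0,0,-0.8,0,0,0],
  [0,0,-0.8,0,0,0],
])

```text
time: 30.55
position: [458.9, 286.3, 308.7]
tcp_rot: [0.932, 0.116, 0.341, -0.043]
wrist_force: [1.3, -0.2, -0.0]
finger_gap: 59.8
grasp_force: 0.0
```

```bash
cat >> chk.py <<'E'
def retracted():
    p,R=getcmd(); p=p-80*R[:,2]; json.dump(dict(p=p.tolist(),R=R.tolist()),open("cmd.json","w"))
def queue():
    s=sense(); print(round(s["time"],2),s["position"],getcmd()[0])
    F=json.load(open("F.json")); C0,C=chute(F); c=get_calibration("wrist"); save("q%d"%(10*s["time"]),grab_frame("wrist")); n=C[:,2]
    for N in ("tube1","follower"):
        for d in cut_out("wrist",N):
            o,D=ray(c,[d["pixel"]]); X=C.T@(o+D[0]*(((C0+n*30-o)@n)/(D[0]@n))-C0); print(N,round(d["p"],2),d["pixel"],int(d["mask"].sum()),"chute",np.round(X))
E
python3 - <<'E'
from chk import *
retracted(); queue(); allfit("top"); allfit("side")
T=pickle.load(open("T.pkl","rb")); q=T[3][1]; print(T[3])
w=goto_pick(q); check(w); plan(w)
E
```

```text
30.55 [458.86420996 286.29375966 308.685651  ] [458.61833125 285.16190251 305.37784345]
tube1 0.96 [515.6, 342.4] 837 chute [ -36. -126.   30.]
tube1 0.85 [275.4, 105.9] 2130 chute [251.  -1.  30.]
tube1 0.73 [270.2, 60.8] 362 chute [414.   7.  30.]
follower 0.65 [436.5, 412.8] 224 chute [-68. -72.  30.]
follower 0.51 [162.6, 234.2] 747 chute [43. 79. 30.]
top tube1 0.88 [ 612.6 -112.8] 163.9 0.906
top tube1 0.62 [ 460.6 -101.4] 163.7 0.842
top tube1 0.58 [459.8 -15.4] 168.0 0.907
top follower 0.7 [466.8  61.2] 0.8 0.866
side tube1 0.88 [457.6 -13.5] 169.2 0.825
side tube1 0.6 [ 612.2 -112.5] 162.7 0.923
side tube1 0.57 [ 459.1 -100. ] 163.1 0.893
side follower 0.55 [465.8  64. ] 0.3 0.892
('tube1', array([ 614.65013039, -112.49700415,    2.8405542 ]), np.float64(0.9286119209588597))
ik [-0.41 -0.66  2.27  0.68  1.35  0.2 ] err 0.0 margin 0.24
ik [ 0.04 -0.11  1.9  -0.26  1.31 -0.16] err 0.0 margin 0.37
ik [-0.39  0.2   1.88  0.03  0.79 -1.68] err 0.0 margin 0.62
ik [-0.39  0.33  1.9   0.04  0.65 -1.69] err 0.0 margin 0.48
[[-0.084,0.207,-0.058,0.021,0.0,-0.025],[-0.167,0.413,-0.117,
[... 530 characters left out ...]
8,0.006,-0.023,-0.026],[-0.152,0.062,0.116,0.012,-0.046,-0.052],[-0.229,0.092,0.175,0.017,-0.07,-0.077],[-0.305,0.123,0.233,0.023,-0.093,-0.103]] 
[[-0.182,0.091,0.238,-0.01,0.0,-0.039],[-0.364,0.182,0.477,-0.02,0.0,-0.078],[-0.546,0.272,0.716,-0.031,0.0,-0.116],[-0.728,0.363,0.954,-0.041,0.0,-0.155]] 
[[-0.196,-0.035,0.242,-0.01,0.0,-0.039],[-0.392,-0.07,0.484,-0.021,0.0,-0.078],[-0.587,-0.105,0.726,-0.032,0.0,-0.116],[-0.783,-0.14,0.968,-0.042,0.0,-0.155]] 
[[0.06,0.0,0.226,0.0,0.0,0.0],[0.12,-0.001,0.451,0.0,0.0,0.0],[0.18,-0.001,0.677,0.0,0.0,0.0],[0.18,-0.001,0.677,0.0,0.0,0.0],[0.18,-0.001,0.677,0.0,0.0,0.0]] 
end [ 589.2 -104.6   13.2] x [-0.923  0.286 -0.258] z [ 0.246 -0.075 -0.966]
```

```bash
sed -i 's/(\[430,150,300\],yawto(R,50),48,.4),(\[470,60,230\],yawto(Rp,105),48)/([480,170,300],down(45),48,.4),([500,60,220],yawto(Rp,105),48)/; s/def place(x=40,z=6./def place(x=40,z=9./; s/(\[490,200,360\],yawto(RL,50),40)/([500,190,350],down(45),40)/; s/w+=\[(L,RL,20,None,2)\]/w+=[(L+C@[0,0,12],RL,20,None,1),(L,RL,6,None,1)]/' job.py
python3 - <<'E'
from chk import *
undo()
T=pickle.load(open("T.pkl","rb")); q=T[3][1].copy(); q[:2]+=[-1.5,-.2]
w=goto_pick(q); j=check(w); plan(w); 
w=carry(q); check(w,j)
E
```

```text
ik [ 0.1  -0.05  1.68  0.    1.51  0.89] err 0.0 margin 0.5
ik [ 0.03 -0.02  1.83 -0.27  1.28 -0.16] err 0.0 margin 0.87
ik [-0.39  0.2   1.89  0.03  0.79 -1.68] err 0.0 margin 0.62
ik [-0.39  0.33  1.9   0.04  0.65 -1.69] err 0.0 margin 0.48
[[-0.012,0.146,-0.001,0.008,-0.027,-0.02],[-0.023,0.292,-0.002,0.015,-0.054,-0.041],[-0.034,0.438,-0.002,0.022,-0.081,-0.062],[-0.046,0.584,-0.003,0.03,-0.108,-0.082]] G=0.4
[[-0.05,0.138,-0.004,0.008,-0.027,-0.02],[-0.1,0.276,-0.008,0.015,-0.054,-0.041],[-0.149,0.414,-0.012,0.022,-0.081,-0.062],[-0.199,0.552,-0.016,0.03,-0.108,-0.082]] 
[[-0.064,0.092,0.08,-0.004,-0.008,-0.033],[-0.128,0.184,0.16,-0.009,-0.015,-0.066],[-0.191,0.275,0.24,-0.013,-0.023,-0.1],[-0.255,0.367,0.32,-0.018,-0.03,-0.133],[-0.319,0.459,0.4,-0.022,-0.038,-0.166]] 
[[-0.09,0.045,0.094,-0.004,-0.008,-0.033],[-0.179,0.09,0.188,-0.009,-0.015,-0.066],[-0.269,0.134,0.283,-0.013,-0.023,-0.099],[-0.358,0.179,0.377,-0.018,-0.03,-0.132],[-0.448,0.224,0.471,-0.022,-0.038,-0.165]] 
[[-0.175,0.052,0.224,-0.01,0.0,-0.039],[-0.35,0.105,0.448,-0.02,0.0,-0.078],[-0.525,0.158,0.673,-0.031,0.0,-0.116],[-0.7,0.21,0.897,-0.041,0.0,-0.155]] 
[[-0.172,-0.064,0.224,-0.01,0.0,-0.039],[-0.345,-0.127,0.447,-0.021,0.0,-0.078],[-0.518,-0.19,0.67,-0.032,0.0,-0.116],[-0.69,-0.254,0.894,-0.042,0.0,-0.155]] 
[[0.061,0.0,0.225,0.0,0.0,0.0],[0.121,0.0,0.451,0.0,0.0,0.0],[0.182,0.0,0.676,0.0,0.0,0.0],[0.182,0.0,0.676,0.0,0.0,0.0],[0.182,0.0,0.676,0.0,0.0,0.0]] 
end [ 587.7 -104.8   13.2] x [-0.922  0.287 -0.26 ] z [ 0.248 -0.077 -0.966]
ik [-0.39  0.09  1.84  0.03  0.96 -1.67] err 0.0 margin 0.52
ik [ 0.08 -0.09  1.68 -0.26  1.55 -0.  ] err 0.0 margin 0.83
ik [ 0.14  0.    1.53 -0.    1.61  0.92] err 0.0 margin 0.87
ik [ 0.35 -0.22  1.9  -0.1   0.77  1.72] err 0.0 margin 0.6
ik [ 0.36 -0.25  2.09 -0.13  0.62  1.76] err 0.0 margin 0.45
ik [ 0.36 -0.26  2.11 -0.13  0.6   1.77] err 0.0 margin 0.43
```

>>> play_rows([
  [-0.012,0.146,0,0.008,-0.027,-0.02],
  [-0.023,0.292,-0.002,0.015,-0.054,-0.041],
  [-0.034,0.438,-0.002,0.022,-0.081,-0.062],
  [-0.046,0.584,-0.003,0.03,-0.108,-0.082],
], gripper=0.4)

```text
time: 31.4
position: [469.5, 227.5, 303.0]
tcp_rot: [0.951, 0.257, 0.172, -0.022]
wrist_force: [-0.1, 0.2, -0.3]
finger_gap: 59.6
grasp_force: 0.0
```

>>> play_rows([
  [-0.05,0.138,-0.004,0.008,-0.027,-0.02],
  [-0.1,0.276,-0.008,0.015,-0.054,-0.041],
  [-0.149,0.414,-0.012,0.022,-0.081,-0.062],
  [-0.199,0.552,-0.016,0.03,-0.108,-0.082],
])

```text
time: 31.8
position: [480.3, 169.7, 300.0]
tcp_rot: [0.924, 0.384, -0.001, -0.0]
wrist_force: [-0.0, -0.0, -0.4]
finger_gap: 59.9
grasp_force: 0.0
```

>>> play_rows([
  [-0.064,0.092,0.08,-0.004,-0.008,-0.033],
  [-0.128,0.184,0.16,-0.009,-0.015,-0.066],
  [-0.191,0.275,0.24,-0.013,-0.023,-0.1],
  [-0.255,0.367,0.32,-0.018,-0.03,-0.133],
  [-0.319,0.459,0.4,-0.022,-0.038,-0.166],
])

```text
time: 32.3
position: [490.0, 115.1, 259.3]
tcp_rot: [0.791, 0.608, -0.041, 0.054]
wrist_force: [0.2, 0.1, 0.0]
finger_gap: 59.5
grasp_force: 0.0
```

>>> play_rows([
  [-0.09,0.045,0.094,-0.004,-0.008,-0.033],
  [-0.179,0.09,0.188,-0.009,-0.015,-0.066],
  [-0.269,0.134,0.283,-0.013,-0.023,-0.099],
  [-0.358,0.179,0.377,-0.018,-0.03,-0.132],
  [-0.448,0.224,0.471,-0.022,-0.038,-0.165],
])

```text
time: 32.8
position: [500.0, 60.1, 219.3]
tcp_rot: [0.602, 0.787, -0.08, 0.105]
wrist_force: [-0.4, -0.1, -0.8]
finger_gap: 59.4
grasp_force: 0.0
```

>>> play_rows([
  [-0.175,0.052,0.224,-0.01,0,-0.039],
  [-0.35,0.105,0.448,-0.02,0,-0.078],
  [-0.525,0.158,0.673,-0.031,0,-0.116],
  [-0.7,0.21,0.897,-0.041,0,-0.155],
])

```text
time: 33.2
position: [543.9, -22.5, 150.6]
tcp_rot: [0.386, 0.913, -0.052, 0.121]
wrist_force: [-0.5, 0.6, -0.1]
finger_gap: 60.1
grasp_force: 0.0
```

>>> play_rows([
  [-0.172,-0.064,0.224,-0.01,0,-0.039],
  [-0.345,-0.127,0.447,-0.021,0,-0.078],
  [-0.518,-0.19,0.67,-0.032,0,-0.116],
  [-0.69,-0.254,0.894,-0.042,0,-0.155],
  [-0.69,-0.254,0.894,-0.042,0,-0.155],
])

```text
time: 33.7
position: [586.5, -106.8, 80.5]
tcp_rot: [0.15, 0.98, -0.02, 0.128]
wrist_force: [-1.2, 0.6, -0.2]
finger_gap: 59.9
grasp_force: 0.0
```

Run:
```python
from chk import *
T=pickle.load(open("T.pkl","rb")); q=T[3][1]
s=sense(); print(s["time"],s["position"],s["joints"]); refit("wrist",q)
plan(carry(q))
```

```text
33.7 [ 586.46523391 -106.76524301   80.46064009] [-0.39482594  0.20424156  1.8882231   0.03283765  0.79123652 -1.68224777]
wrist 0.941 0.57 [ 614.8 -112.1] 162.7
[[-0.098,0.0,-0.362,0.0,0.0,0.0],[-0.195,0.0,-0.724,0.0,0.0,0.0]] 
[[-0.098,0.0,-0.362,0.0,0.0,0.0],[-0.195,0.0,-0.724,0.0,0.0,0.0]] 
[[0.091,0.12,-0.168,0.008,0.0,0.03],[0.182,0.241,-0.337,0.016,0.0,0.06],[0.272,0.362,-0.506,0.025,0.0,0.091],[0.363,0.482,-0.674,0.033,0.0,0.121]] 
[[0.126,0.06,-0.178,0.008,0.0,0.03],[0.252,0.121,-0.356,0.016,0.0,0.06],[0.377,0.182,-0.533,0.024,0.0,0.091],[0.503,0.242,-0.711,0.032,0.0,0.121]] 
[[0.136,-0.008,-0.181,0.008,0.0,0.03],[0.272,-0.016,-0.362,0.016,0.0,0.06],[0.407,-0.024,-0.542,0.025,0.0,0.091],[0.543,-0.032,-0.723,0.033,0.0,0.121]] 
[[0.124,0.037,-0.059,0.004,0.01,0.034],[0.248,0.074,-0.118,0.009,0.02,0.069],[0.371,0.111,-0.178,0.013,0.029,0.104],[0.495,0.148,-0.237,0.018,0.039,0.138]] 
[[0.133,-0.022,-0.044,0.004,0.01,0.034],[0.266,-0.045,-0.087,0.009,0.02,0.069],[0.399,-0.068,-0.13,0.013,0.029,0.104],[0.532,-0.09,-0.174,0.018,0.039,0.138]] 
[[0.15,-0.06,0.016,-0.008,0.027,0.02],[0.299,-0.12,0.031,-0.015,0.054,0.041],[0.448,-0.179,0.046,-0.022,0.081,0.062],[0.598,-0.239,0.062,-0.03,0.108,0.082]] 
[[0.117,-0.098,0.054,-0.007,0.027,0.021],[0.234,-0.196,0.108,-0.014,0.054,0.042],[0.35,-0.294,0.162,-0.022,0.082,0.062],[0.467,-0.392,0.216,-0.029,0.109,0.083],[0.467,-0.392,0.216,-0.029,0.109,0.083]] 
[[0,0,0,0,0,0],[0,0,0,0,0,0]]
[[-0.16,0.0,0.074,0.0,0.0,0.0],[-0.319,0.0,0.149,0.0,0.0,0.0],[-0.479,0.001,0.223,0.0,0.0,0.0],[-0.638,0.001,0.298,0.0,0.0,0.0],[-0.798,0.001,0.372,0.0,0.0,0.0]] 
[[0,0,0,0,0,0]]
[[-0.054,0.0,0.026,0.0,0.0,0.0],[-0.108,0.0,0.051,0.0,0.0,0.0],[-0.108,0.0,0.051,0.0,0.0,0.0]] 
end [509.7 298.1 246.7] x [0.742 0.187 0.643] z [ 0.623  0.159 -0.766]
```

>>> play_rows([
  [0.061,0,0.225,0,0,0],
  [0.121,0,0.451,0,0,0],
  [0.182,0,0.676,0,0,0],
  [0.182,0,0.676,0,0,0],
  [0.182,0,0.676,0,0,0],
])

```text
time: 34.3
position: [587.7, -103.4, 14.0]
tcp_rot: [0.149, 0.98, -0.02, 0.13]
wrist_force: [0.3, 0.9, 1.2]
finger_gap: 59.7
grasp_force: 0.0
```

>>> play_rows([
  [0,0,0,0,0,0],
  [0,0,0,0,0,0],
  [0,0,0,0,0,0],
  [0,0,0,0,0,0],
  [0,0,0,0,0,0],
], gripper=-1)

```text
time: 34.8
position: [588.5, -104.6, 15.0]
tcp_rot: [0.149, 0.98, -0.02, 0.131]
wrist_force: [-3.7, 1.9, 7.1]
finger_gap: 30.2
grasp_force: 58.8
```

>>> play_rows([
  [-0.098,0,-0.362,0,0,0],
  [-0.195,0,-0.724,0,0,0],
])

```text
time: 35.0
position: [586.1, -103.8, 88.0]
tcp_rot: [0.149, 0.98, -0.019, 0.128]
wrist_force: [0.9, -0.2, -0.2]
finger_gap: 30.2
grasp_force: 59.6
```

>>> play_rows([
  [-0.098,0,-0.362,0,0,0],
  [-0.195,0,-0.724,0,0,0],
])

```text
time: 35.2
position: [587.1, -104.2, 164.9]
tcp_rot: [0.149, 0.98, -0.02, 0.13]
wrist_force: [0.5, 1.0, -0.8]
finger_gap: 30.2
grasp_force: 59.6
```

>>> play_rows([
  [0.091,0.12,-0.168,0.008,0,0.03],
  [0.182,0.241,-0.337,0.016,0,0.06],
  [0.272,0.362,-0.506,0.025,0,0.091],
  [0.363,0.482,-0.674,0.033,0,0.121],
])

```text
time: 35.6
position: [550.9, -42.1, 219.8]
tcp_rot: [0.34, 0.931, -0.045, 0.123]
wrist_force: [0.5, -0.2, -0.7]
finger_gap: 30.0
grasp_force: 59.6
```

>>> play_rows([
  [0.126,0.06,-0.178,0.008,0,0.03],
  [0.252,0.121,-0.356,0.016,0,0.06],
  [0.377,0.182,-0.533,0.024,0,0.091],
  [0.503,0.242,-0.711,0.032,0,0.121],
])

```text
time: 36.0
position: [515.0, 19.7, 275.2]
tcp_rot: [0.515, 0.847, -0.068, 0.112]
wrist_force: [1.0, 0.3, -0.2]
finger_gap: 30.2
grasp_force: 59.6
```

>>> play_rows([
  [0.136,-0.008,-0.181,0.008,0,0.03],
  [0.272,-0.016,-0.362,0.016,0,0.06],
  [0.407,-0.024,-0.542,0.025,0,0.091],
  [0.543,-0.032,-0.723,0.033,0,0.121],
])

```text
time: 36.4
position: [479.2, 81.3, 330.9]
tcp_rot: [0.671, 0.73, -0.089, 0.096]
wrist_force: [-0.8, 0.2, -0.7]
finger_gap: 30.6
grasp_force: 59.6
```

>>> play_rows([
  [0.124,0.037,-0.059,0.004,0.01,0.034],
  [0.248,0.074,-0.118,0.009,0.02,0.069],
  [0.371,0.111,-0.178,0.013,0.029,0.104],
  [0.495,0.148,-0.237,0.018,0.039,0.138],
])

```text
time: 36.8
position: [489.8, 136.3, 340.5]
tcp_rot: [0.819, 0.57, -0.045, 0.05]
wrist_force: [-0.5, -0.4, -1.1]
finger_gap: 30.3
grasp_force: 59.6
```

>>> play_rows([
  [0.133,-0.022,-0.044,0.004,0.01,0.034],
  [0.266,-0.045,-0.087,0.009,0.02,0.069],
  [0.399,-0.068,-0.13,0.013,0.029,0.104],
  [0.532,-0.09,-0.174,0.018,0.039,0.138],
])

```text
time: 37.2
position: [499.9, 191.0, 350.4]
tcp_rot: [0.925, 0.381, 0.0, 0.0]
wrist_force: [0.3, 0.1, -0.9]
finger_gap: 30.5
grasp_force: 59.6
```

>>> play_rows([
  [0.15,-0.06,0.016,-0.008,0.027,0.02],
  [0.299,-0.12,0.031,-0.015,0.054,0.041],
  [0.448,-0.179,0.046,-0.022,0.081,0.062],
  [0.598,-0.239,0.062,-0.03,0.108,0.082],
])

```text
time: 37.6
position: [525.5, 250.0, 344.4]
tcp_rot: [0.951, 0.254, 0.176, -0.021]
wrist_force: [-0.4, 0.2, -1.1]
finger_gap: 30.6
grasp_force: 59.5
```

>>> play_rows([
  [0.117,-0.098,0.054,-0.007,0.027,0.021],
  [0.234,-0.196,0.108,-0.014,0.054,0.042],
  [0.35,-0.294,0.162,-0.022,0.082,0.062],
  [0.467,-0.392,0.216,-0.029,0.109,0.083],
  [0.467,-0.392,0.216,-0.029,0.109,0.083],
])

```text
time: 38.1
position: [548.2, 310.0, 334.8]
tcp_rot: [0.933, 0.117, 0.338, -0.043]
wrist_force: [-0.5, -0.3, -1.9]
finger_gap: 30.4
grasp_force: 59.5
```

>>> play_rows([
  [0,0,0,0,0,0],
  [0,0,0,0,0,0],
])

```text
time: 38.3
position: [551.0, 308.4, 338.4]
tcp_rot: [0.932, 0.116, 0.34, -0.043]
wrist_force: [0.9, -0.1, -0.5]
finger_gap: 30.4
grasp_force: 59.5
```

```bash
python3 -c "
from chk import *
inhand()"
```

```text
38.3 tcp chute [ 5.710e+01 -1.000e-01  1.341e+02] gap 30.4 F [ 0.9 -0.1 -0.5]
cap end exp [273.9 257.7]
held 0.62 iou 0.81 top row 227 exp 228 bottom 370 exp 387 cols 232 316 exp 224 324
```

Good. Insert, release, retract, then plan the next one (E).

>>> play_rows([
  [-0.16,0,0.074,0,0,0],
  [-0.319,0,0.149,0,0,0],
  [-0.479,0.001,0.223,0,0,0],
  [-0.638,0.001,0.298,0,0,0],
  [-0.798,0.001,0.372,0,0,0],
])

```text
time: 38.9
position: [514.8, 299.3, 257.7]
tcp_rot: [0.932, 0.115, 0.34, -0.043]
wrist_force: [0.2, -0.4, -0.3]
finger_gap: 30.6
grasp_force: 59.5
```

>>> play_rows([
  [0,0,0,0,0,0],
])

```text
time: 39.0
position: [513.0, 298.7, 254.6]
tcp_rot: [0.933, 0.116, 0.337, -0.042]
wrist_force: [0.1, -0.6, -0.2]
finger_gap: 30.3
grasp_force: 59.5
```

>>> play_rows([
  [-0.054,0,0.026,0,0,0],
  [-0.108,0,0.051,0,0,0],
  [-0.108,0,0.051,0,0,0],
])

```text
time: 39.3
position: [509.5, 298.5, 246.4]
tcp_rot: [0.933, 0.116, 0.339, -0.043]
wrist_force: [-0.3, -0.7, -0.4]
finger_gap: 30.3
grasp_force: 59.5
```

>>> play_rows([
  [0,0,0,0,0,0],
  [0,0,0,0,0,0],
  [0,0,0,0,0,0],
  [0,0,0,0,0,0],
  [0,0,0,0,0,0],
], gripper=0.4)

```text
time: 39.8
position: [509.6, 298.7, 246.9]
tcp_rot: [0.932, 0.116, 0.34, -0.043]
wrist_force: [0.1, -0.0, -0.1]
finger_gap: 60.1
grasp_force: 0.0
```

>>> play_rows([
  [0,0,-0.2,0,0,0],
  [0,0,-0.4,0,0,0],
  [0,0,-0.6,0,0,0],
  [0,0,-0.8,0,0,0],
  [0,0,-0.8,0,0,0],
])

```text
time: 40.3
position: [460.1, 286.4, 311.3]
tcp_rot: [0.931, 0.116, 0.342, -0.044]
wrist_force: [0.8, -1.5, 0.3]
finger_gap: 60.1
grasp_force: 0.0
```

Run:
```python
from chk import *
retracted(); queue(); allfit("top"); allfit("side")
T=pickle.load(open("T.pkl","rb")); q=T[4][1]; print(T[4])
w=goto_pick(q); j=check(w); plan(w); check(carry(q),j)
```

```text
40.3 [460.0747399  286.43217008 311.33765898] [459.79995743 285.33603389 307.93801622]
tube1 0.81 [514.1, 343.7] 823 chute [ -35. -127.   30.]
tube1 0.78 [276.6, 126.3] 2383 chute [207.  -2.  30.]
tube1 0.73 [272.8, 62.8] 266 chute [417.   3.  30.]
tube1 0.64 [273.3, 76.0] 417 chute [359.   2.  30.]
follower 0.5 [396.9, 409.8] 87 chute [-66. -56.  30.]
follower 0.49 [161.2, 236.3] 732 chute [44. 81. 30.]
top tube1 0.87 [458.2 -15.4] 168.0 0.874
top tube1 0.6 [ 461.4 -100.4] 163.2 0.856
side tube1 0.95 [457.2 -14.1] 169.4 0.904
side tube1 0.59 [459.  -99.9] 162.9 0.928
('tube1', array([459.68516915, -13.88926432,   2.95064291]), np.float64(0.9359763692658102))
ik [ 0.1  -0.05  1.68  0.    1.51  0.89] err 0.0 margin 0.5
ik [ 0.03 -0.02  1.83 -0.27  1.28 -0.16] err 0.0 margin 0.87
ik [-0.33 -0.25  2.33  0.05  0.81 -1.74] err 0.0 margin 0.37
ik [-0.33 -0.07  2.35  0.06  0.6  -1.75] err 0.0 margin 0.35
[[-0.014,0.146,0.0,0.008,-0.027,-0.02],[-0.029,0.292,0.001,0.015,-0.054,-0.041],[-0.044,0.438,0.002,0.022,-0.082,-0.062],[-0.058,0.584,0.002,0.03,-0.109,-0.082]] G=0.4
[[-0.052,0.137,-0.002
[... 861 characters left out ...]
,-0.028,-0.001,-0.103],[0.146,-0.382,0.527,-0.037,-0.001,-0.138],[0.183,-0.478,0.659,-0.046,-0.001,-0.172]] 
[[0.061,0.0,0.225,0.0,0.0,0.0],[0.121,0.0,0.451,0.0,0.0,0.0],[0.182,0.0,0.676,0.0,0.0,0.0],[0.182,0.0,0.676,0.0,0.0,0.0],[0.182,0.0,0.676,0.0,0.0,0.0]] 
end [433.6  -8.9  13.2] x [-0.948  0.184 -0.26 ] z [ 0.255 -0.05  -0.966]
ik [-0.33 -0.39  2.26  0.04  1.02 -1.72] err 0.0 margin 0.35
ik [ 0.08 -0.09  1.68 -0.26  1.55 -0.  ] err 0.0 margin 0.49
ik [ 0.14  0.    1.53 -0.    1.61  0.92] err 0.0 margin 0.87
ik [ 0.35 -0.22  1.9  -0.1   0.77  1.72] err 0.0 margin 0.6
ik [ 0.36 -0.25  2.09 -0.13  0.62  1.76] err 0.0 margin 0.45
ik [ 0.36 -0.26  2.11 -0.13  0.6   1.77] err 0.0 margin 0.43
```

>>> play_rows([
  [-0.014,0.146,0,0.008,-0.027,-0.02],
  [-0.029,0.292,0.001,0.015,-0.054,-0.041],
  [-0.044,0.438,0.002,0.022,-0.082,-0.062],
  [-0.058,0.584,0.002,0.03,-0.109,-0.082],
], gripper=0.4)

```text
time: 41.15
position: [470.1, 227.5, 304.2]
tcp_rot: [0.951, 0.257, 0.172, -0.023]
wrist_force: [0.6, 0.4, 0.7]
finger_gap: 59.7
grasp_force: 0.0
```

>>> play_rows([
  [-0.052,0.137,-0.002,0.007,-0.027,-0.02],
  [-0.104,0.274,-0.003,0.014,-0.054,-0.041],
  [-0.156,0.412,-0.005,0.022,-0.081,-0.062],
  [-0.208,0.549,-0.006,0.029,-0.108,-0.082],
])

```text
time: 41.55
position: [480.5, 169.7, 299.9]
tcp_rot: [0.924, 0.383, -0.001, 0.0]
wrist_force: [0.2, 0.8, -0.7]
finger_gap: 59.7
grasp_force: 0.0
```

>>> play_rows([
  [-0.064,0.092,0.08,-0.004,-0.008,-0.033],
  [-0.127,0.184,0.16,-0.009,-0.015,-0.066],
  [-0.191,0.275,0.24,-0.013,-0.023,-0.1],
  [-0.254,0.367,0.32,-0.018,-0.03,-0.133],
  [-0.318,0.459,0.4,-0.022,-0.038,-0.166],
])

```text
time: 42.05
position: [490.1, 115.1, 259.2]
tcp_rot: [0.791, 0.608, -0.042, 0.055]
wrist_force: [0.4, 0.5, -0.2]
finger_gap: 60.1
grasp_force: 0.0
```

>>> play_rows([
  [-0.09,0.045,0.094,-0.004,-0.007,-0.033],
  [-0.179,0.089,0.188,-0.008,-0.015,-0.066],
  [-0.269,0.134,0.283,-0.013,-0.022,-0.099],
  [-0.358,0.178,0.377,-0.017,-0.03,-0.132],
  [-0.448,0.223,0.471,-0.021,-0.037,-0.165],
])

```text
time: 42.55
position: [499.9, 60.2, 219.3]
tcp_rot: [0.603, 0.787, -0.08, 0.103]
wrist_force: [0.6, -0.1, 0.8]
finger_gap: 59.9
grasp_force: 0.0
```

>>> play_rows([
  [-0.013,-0.082,0.145,-0.009,0,-0.034],
  [-0.025,-0.164,0.29,-0.018,0,-0.069],
  [-0.038,-0.245,0.435,-0.028,0,-0.103],
  [-0.05,-0.327,0.58,-0.037,0,-0.138],
  [-0.063,-0.409,0.725,-0.046,0,-0.172],
])

```text
time: 43.05
position: [466.2, 26.0, 150.8]
tcp_rot: [0.362, 0.923, -0.047, 0.121]
wrist_force: [0.2, -0.1, -0.2]
finger_gap: 59.6
grasp_force: 0.0
```

>>> play_rows([
  [0.037,-0.096,0.132,-0.009,0,-0.034],
  [0.073,-0.191,0.264,-0.018,0,-0.069],
  [0.11,-0.287,0.395,-0.028,-0.001,-0.103],
  [0.146,-0.382,0.527,-0.037,-0.001,-0.138],
  [0.183,-0.478,0.659,-0.046,-0.001,-0.172],
])

```text
time: 43.55
position: [433.0, -8.5, 82.6]
tcp_rot: [0.093, 0.987, -0.012, 0.131]
wrist_force: [-0.5, -0.4, 0.2]
finger_gap: 59.5
grasp_force: 0.0
```

>>> play_rows([
  [0.061,0,0.225,0,0,0],
  [0.121,0,0.451,0,0,0],
  [0.182,0,0.676,0,0,0],
  [0.182,0,0.676,0,0,0],
  [0.182,0,0.676,0,0,0],
])

```text
time: 44.05
position: [433.2, -8.2, 13.2]
tcp_rot: [0.095, 0.987, -0.012, 0.13]
wrist_force: [0.1, 0.5, 0.3]
finger_gap: 59.6
grasp_force: 0.0
```

>>> play_rows([
  [0,0,0,0,0,0],
  [0,0,0,0,0,0],
  [0,0,0,0,0,0],
  [0,0,0,0,0,0],
  [0,0,0,0,0,0],
], gripper=-1)

```text
time: 44.55
position: [434.5, -8.6, 14.6]
tcp_rot: [0.095, 0.987, -0.013, 0.132]
wrist_force: [-3.0, 0.7, 6.1]
finger_gap: 30.3
grasp_force: 58.6
```

Run:
```python
from chk import *
T=pickle.load(open("T.pkl","rb")); q=T[4][1]; s=sense(); print(s["position"],getcmd()[0],s["finger_gap"])
plan(carry(q))
```

```text
[434.47754484  -8.55247159  14.59512954] [433.58733083  -8.86235237  13.19882198] 30.297215342297747
[[-0.098,0.0,-0.362,0.0,0.0,0.0],[-0.195,0.0,-0.724,0.0,0.0,0.0]] 
[[-0.098,0.0,-0.362,0.0,0.0,0.0],[-0.195,0.0,-0.724,0.0,0.0,0.0]] 
[[-0.071,0.096,-0.154,0.011,0.0,0.04],[-0.142,0.192,-0.307,0.021,0.0,0.08],[-0.213,0.288,-0.461,0.032,0.0,0.119],[-0.284,0.384,-0.614,0.042,0.0,0.159],[-0.355,0.48,-0.768,0.053,0.0,0.199]] 
[[-0.009,0.094,-0.17,0.011,0.0,0.04],[-0.019,0.188,-0.34,0.022,0.0,0.079],[-0.028,0.283,-0.511,0.032,0.0,0.119],[-0.038,0.377,-0.681,0.043,0.0,0.158],[-0.047,0.471,-0.851,0.054,0.0,0.198]] 
[[0.124,0.037,-0.059,0.004,0.01,0.034],[0.248,0.074,-0.118,0.009,0.02,0.069],[0.371,0.11,-0.177,0.013,0.029,0.104],[0.495,0.147,-0.236,0.018,0.039,0.138]] 
[[0.133,-0.023,-0.044,0.004,0.01,0.034],[0.266,-0.046,-0.087,0.009,0.02,0.069],[0.4,-0.068,-0.13,0.013,0.029,0.104],[0.533,-0.091,-0.174,0.018,0.039,0.138]] 
[[0.15,-0.06,0.016,-0.008,0.027,0.02],[0.299,-0.12,0.032,-0.015,0.054,0.041],[0.448,-0.179,0.047,-0.022,0.081,0.062],[0.598,-0.239,0.063,-0.03,0.108,0.082]] 
[[0.117,-0.098,0.054,-0.007,0.027,0.02],[0.234,-0.196,0.108,-0.014,0.054,0.041],[0.35,-0.295,0.161,-0.022,0.082,0.062],[0.467,-0.393,0.215,-0.029,0.109,0.082],[0.467,-0.393,0.215,-0.029,0.109,0.082]] 
[[0,0,0,0,0,0],[0,0,0,0,0,0]]
[[-0.16,0.0,0.074,0.0,0.0,0.0],[-0.319,0.0,0.149,0.0,0.0,0.0],[-0.479,0.0,0.223,-0.001,0.0,0.0],[-0.638,0.0,0.298,-0.001,0.0,0.0],[-0.798,0.0,0.372,-0.001,0.0,0.0]] 
[[0,0,0,0,0,0]]
[[-0.054,0.0,0.026,0.0,0.0,0.0],[-0.109,0.0,0.051,0.0,0.0,0.0],[-0.109,0.0,0.051,0.0,0.0,0.0]] 
end [509.6 298.1 246.6] x [0.742 0.189 0.643] z [ 0.624  0.156 -0.766]
```

>>> play_rows([
  [-0.098,0,-0.362,0,0,0],
  [-0.195,0,-0.724,0,0,0],
])

```text
time: 44.75
position: [431.9, -7.7, 88.2]
tcp_rot: [0.095, 0.987, -0.012, 0.129]
wrist_force: [1.3, -0.1, -0.9]
finger_gap: 30.4
grasp_force: 59.6
```

>>> play_rows([
  [-0.098,0,-0.362,0,0,0],
  [-0.195,0,-0.724,0,0,0],
])

```text
time: 44.95
position: [433.0, -8.1, 165.1]
tcp_rot: [0.095, 0.987, -0.013, 0.131]
wrist_force: [1.1, 0.2, -0.7]
finger_gap: 30.3
grasp_force: 59.6
```

>>> play_rows([
  [-0.071,0.096,-0.154,0.011,0,0.04],
  [-0.142,0.192,-0.307,0.021,0,0.08],
  [-0.213,0.288,-0.461,0.032,0,0.119],
  [-0.284,0.384,-0.614,0.042,0,0.159],
  [-0.355,0.48,-0.768,0.053,0,0.199],
])

```text
time: 45.45
position: [456.4, 36.7, 247.6]
tcp_rot: [0.406, 0.904, -0.053, 0.12]
wrist_force: [-0.3, -0.4, -1.3]
finger_gap: 30.6
grasp_force: 59.7
```

>>> play_rows([
  [-0.009,0.094,-0.17,0.011,0,0.04],
  [-0.019,0.188,-0.34,0.022,0,0.079],
  [-0.028,0.283,-0.511,0.032,0,0.119],
  [-0.038,0.377,-0.681,0.043,0,0.158],
  [-0.047,0.471,-0.851,0.054,0,0.198],
])

```text
time: 45.95
position: [479.7, 81.3, 331.0]
tcp_rot: [0.672, 0.729, -0.089, 0.096]
wrist_force: [-0.2, 1.2, -0.7]
finger_gap: 30.3
grasp_force: 59.6
```

>>> play_rows([
  [0.124,0.037,-0.059,0.004,0.01,0.034],
  [0.248,0.074,-0.118,0.009,0.02,0.069],
  [0.371,0.11,-0.177,0.013,0.029,0.104],
  [0.495,0.147,-0.236,0.018,0.039,0.138],
])

```text
time: 46.35
position: [489.7, 136.4, 340.4]
tcp_rot: [0.819, 0.57, -0.045, 0.049]
wrist_force: [-0.3, -0.1, -1.2]
finger_gap: 30.5
grasp_force: 59.6
```

>>> play_rows([
  [0.133,-0.023,-0.044,0.004,0.01,0.034],
  [0.266,-0.046,-0.087,0.009,0.02,0.069],
  [0.4,-0.068,-0.13,0.013,0.029,0.104],
  [0.533,-0.091,-0.174,0.018,0.039,0.138],
])

```text
time: 46.75
position: [499.8, 191.2, 350.4]
tcp_rot: [0.925, 0.381, 0.001, -0.0]
wrist_force: [0.4, -0.7, -1.0]
finger_gap: 30.5
grasp_force: 59.6
```

>>> play_rows([
  [0.15,-0.06,0.016,-0.008,0.027,0.02],
  [0.299,-0.12,0.032,-0.015,0.054,0.041],
  [0.448,-0.179,0.047,-0.022,0.081,0.062],
  [0.598,-0.239,0.063,-0.03,0.108,0.082],
])

```text
time: 47.15
position: [525.4, 250.1, 344.4]
tcp_rot: [0.951, 0.254, 0.176, -0.021]
wrist_force: [0.7, -0.8, -0.8]
finger_gap: 30.4
grasp_force: 59.5
```

>>> play_rows([
  [0.117,-0.098,0.054,-0.007,0.027,0.02],
  [0.234,-0.196,0.108,-0.014,0.054,0.041],
  [0.35,-0.295,0.161,-0.022,0.082,0.062],
  [0.467,-0.393,0.215,-0.029,0.109,0.082],
  [0.467,-0.393,0.215,-0.029,0.109,0.082],
])

```text
time: 47.65
position: [548.1, 310.2, 334.8]
tcp_rot: [0.933, 0.118, 0.338, -0.043]
wrist_force: [-0.0, -1.1, -1.4]
finger_gap: 30.4
grasp_force: 59.6
```

>>> play_rows([
  [0,0,0,0,0,0],
  [0,0,0,0,0,0],
])

```text
time: 47.85
position: [550.9, 308.5, 338.5]
tcp_rot: [0.932, 0.117, 0.34, -0.043]
wrist_force: [-1.1, 0.6, -0.2]
finger_gap: 30.2
grasp_force: 59.6
```

```bash
python3 -c "
from chk import *
inhand()"
```

```text
47.85 tcp chute [ 57.1   0.  134.1] gap 30.2 F [-1.1  0.6 -0.2]
cap end exp [273.9 257.7]
held 0.58 iou 0.81 top row 225 exp 228 bottom 370 exp 387 cols 232 316 exp 224 324
```

>>> play_rows([
  [-0.16,0,0.074,0,0,0],
  [-0.319,0,0.149,0,0,0],
  [-0.479,0,0.223,-0.001,0,0],
  [-0.638,0,0.298,-0.001,0,0],
  [-0.798,0,0.372,-0.001,0,0],
])

```text
time: 48.45
position: [514.8, 299.3, 257.7]
tcp_rot: [0.932, 0.116, 0.34, -0.041]
wrist_force: [0.8, 0.1, -0.7]
finger_gap: 30.2
grasp_force: 59.6
```

>>> play_rows([
  [0,0,0,0,0,0],
])

```text
time: 48.55
position: [513.0, 298.8, 254.5]
tcp_rot: [0.933, 0.116, 0.337, -0.041]
wrist_force: [-0.4, 0.3, -1.9]
finger_gap: 30.3
grasp_force: 59.6
```

>>> play_rows([
  [-0.054,0,0.026,0,0,0],
  [-0.109,0,0.051,0,0,0],
  [-0.109,0,0.051,0,0,0],
])

```text
time: 48.85
position: [509.4, 298.4, 246.3]
tcp_rot: [0.933, 0.116, 0.339, -0.041]
wrist_force: [0.4, -0.5, -1.6]
finger_gap: 30.6
grasp_force: 59.6
```

>>> play_rows([
  [0,0,0,0,0,0],
  [0,0,0,0,0,0],
  [0,0,0,0,0,0],
  [0,0,0,0,0,0],
  [0,0,0,0,0,0],
], gripper=0.4)

```text
time: 49.35
position: [509.6, 298.7, 246.9]
tcp_rot: [0.932, 0.116, 0.34, -0.042]
wrist_force: [0.7, -0.2, 0.4]
finger_gap: 59.6
grasp_force: 0.0
```

>>> play_rows([
  [0,0,-0.2,0,0,0],
  [0,0,-0.4,0,0,0],
  [0,0,-0.6,0,0,0],
  [0,0,-0.8,0,0,0],
  [0,0,-0.8,0,0,0],
])

```text
time: 49.85
position: [460.0, 286.7, 311.3]
tcp_rot: [0.931, 0.116, 0.342, -0.042]
wrist_force: [-0.4, 0.1, 0.6]
finger_gap: 59.7
grasp_force: 0.0
```

Run:
```python
from chk import *
retracted(); queue(); allfit("top"); allfit("side")
T=pickle.load(open("T.pkl","rb")); q=T[2][1]; print(T[2])
w=goto_pick(q); j=check(w); plan(w); check(carry(q),j)
```

```text
49.85 [459.95475852 286.67912602 311.28236137] [459.68278507 285.55872138 307.89611566]
tube1 0.93 [274.0, 90.2] 485 chute [307.   1.  30.]
tube1 0.81 [273.5, 62.9] 233 chute [416.   1.  30.]
tube1 0.66 [273.7, 73.0] 315 chute [371.   1.  30.]
tube1 0.63 [276.3, 146.1] 2980 chute [166.  -1.  30.]
follower 0.58 [397.3, 411.0] 61 chute [-66. -56.  30.]
follower 0.45 [255.5, 191.8] 8723 chute [94. 16. 30.]
top tube1 0.72 [ 459.9 -101.1] 163.0 0.832
side tube1 0.82 [ 458.9 -100.1] 162.7 0.889
('tube1', array([ 461.6078865 , -100.93237593,    2.84469842]), np.float64(0.9432338882478984))
ik [ 0.1  -0.05  1.68  0.    1.51  0.89] err 0.0 margin 0.5
ik [ 0.03 -0.02  1.83 -0.27  1.28 -0.16] err 0.0 margin 0.87
ik [-0.52 -0.21  2.3   0.08  0.8  -1.85] err 0.0 margin 0.4
ik [-0.52 -0.04  2.32  0.1   0.61 -1.88] err 0.0 margin 0.38
[[-0.015,0.146,0.001,0.008,-0.027,-0.02],[-0.03,0.292,0.002,0.015,-0.054,-0.041],[-0.044,0.439,0.002,0.022,-0.081,-0.062],[-0.059,0.585,0.003,0.03,-0.108,-0.082]] G=0.4
[[-0.052,0.138,-0.001,0.008,-0.027,-0.02],[-0.104,0.275,-0.002,0.015,-0.054,-0.041],[-0.156,0.413,-
[... 697 characters left out ...]
381,0.372,-0.02,0.0,-0.078],[-0.105,-0.572,0.559,-0.031,0.0,-0.116],[-0.14,-0.762,0.745,-0.041,0.0,-0.155]] 
[[0.061,0.0,0.225,0.0,0.0,0.0],[0.121,0.0,0.451,0.0,0.0,0.0],[0.182,0.0,0.676,0.0,0.0,0.0],[0.182,0.0,0.676,0.0,0.0,0.0],[0.182,0.0,0.676,0.0,0.0,0.0]] 
end [436.2 -93.2  13.2] x [-0.923  0.284 -0.26 ] z [ 0.248 -0.077 -0.966]
ik [-0.52 -0.35  2.23  0.07  1.01 -1.82] err 0.0 margin 0.38
ik [ 0.08 -0.09  1.68 -0.26  1.55 -0.  ] err 0.0 margin 0.51
ik [ 0.14  0.    1.53 -0.    1.61  0.92] err 0.0 margin 0.87
ik [ 0.35 -0.22  1.9  -0.1   0.77  1.72] err 0.0 margin 0.6
ik [ 0.36 -0.25  2.09 -0.13  0.62  1.76] err 0.0 margin 0.45
ik [ 0.36 -0.26  2.11 -0.13  0.6   1.77] err 0.0 margin 0.43
```

>>> play_rows([
  [-0.015,0.146,0.001,0.008,-0.027,-0.02],
  [-0.03,0.292,0.002,0.015,-0.054,-0.041],
  [-0.044,0.439,0.002,0.022,-0.081,-0.062],
  [-0.059,0.585,0.003,0.03,-0.108,-0.082],
], gripper=0.4)

```text
time: 50.7
position: [470.0, 227.7, 304.2]
tcp_rot: [0.951, 0.257, 0.173, -0.021]
wrist_force: [1.2, 0.2, 0.3]
finger_gap: 59.8
grasp_force: 0.0
```

>>> play_rows([
  [-0.052,0.138,-0.001,0.008,-0.027,-0.02],
  [-0.104,0.275,-0.002,0.015,-0.054,-0.041],
  [-0.156,0.413,-0.004,0.022,-0.082,-0.062],
  [-0.208,0.55,-0.005,0.03,-0.109,-0.082],
])

```text
time: 51.1
position: [480.4, 169.8, 300.1]
tcp_rot: [0.924, 0.383, -0.002, 0.001]
wrist_force: [0.5, 0.6, -0.0]
finger_gap: 60.0
grasp_force: 0.0
```

>>> play_rows([
  [-0.064,0.092,0.08,-0.004,-0.008,-0.033],
  [-0.127,0.184,0.16,-0.009,-0.015,-0.066],
  [-0.191,0.275,0.241,-0.013,-0.023,-0.1],
  [-0.254,0.367,0.321,-0.018,-0.03,-0.133],
  [-0.318,0.459,0.401,-0.022,-0.038,-0.166],
])

```text
time: 51.6
position: [490.0, 115.1, 259.3]
tcp_rot: [0.791, 0.608, -0.042, 0.055]
wrist_force: [-0.3, -0.0, 0.3]
finger_gap: 60.1
grasp_force: 0.0
```

>>> play_rows([
  [-0.089,0.045,0.094,-0.004,-0.007,-0.033],
  [-0.179,0.09,0.189,-0.009,-0.015,-0.066],
  [-0.268,0.134,0.283,-0.013,-0.022,-0.099],
  [-0.358,0.179,0.378,-0.018,-0.03,-0.132],
  [-0.447,0.224,0.472,-0.022,-0.037,-0.165],
])

```text
time: 52.1
position: [500.0, 60.2, 219.2]
tcp_rot: [0.602, 0.787, -0.08, 0.104]
wrist_force: [-0.8, -1.1, 0.3]
finger_gap: 59.6
grasp_force: 0.0
```

>>> play_rows([
  [-0.114,-0.127,0.208,-0.01,0,-0.039],
  [-0.229,-0.254,0.415,-0.021,0,-0.078],
  [-0.344,-0.38,0.622,-0.032,0,-0.117],
  [-0.458,-0.507,0.83,-0.042,0,-0.156],
])

```text
time: 52.5
position: [467.4, -16.5, 150.7]
tcp_rot: [0.385, 0.914, -0.05, 0.121]
wrist_force: [0.3, 0.3, 1.2]
finger_gap: 59.7
grasp_force: 0.0
```

>>> play_rows([
  [-0.035,-0.19,0.186,-0.01,0,-0.039],
  [-0.07,-0.381,0.372,-0.02,0,-0.078],
  [-0.105,-0.572,0.559,-0.031,0,-0.116],
  [-0.14,-0.762,0.745,-0.041,0,-0.155],
])

```text
time: 52.9
position: [438.1, -87.0, 87.7]
tcp_rot: [0.165, 0.978, -0.022, 0.128]
wrist_force: [0.7, 0.2, -0.7]
finger_gap: 59.9
grasp_force: 0.0
```

>>> play_rows([
  [0.061,0,0.225,0,0,0],
  [0.121,0,0.451,0,0,0],
  [0.182,0,0.676,0,0,0],
  [0.182,0,0.676,0,0,0],
  [0.182,0,0.676,0,0,0],
])

```text
time: 53.4
position: [438.3, -86.2, 18.5]
tcp_rot: [0.167, 0.977, -0.022, 0.128]
wrist_force: [0.4, -1.2, 0.2]
finger_gap: 59.6
grasp_force: 0.0
```

>>> play_rows([
  [0,0,0,0,0,0],
  [0,0,0,0,0,0],
  [0,0,0,0,0,0],
  [0,0,0,0,0,0],
  [0,0,0,0,0,0],
], gripper=-1)

```text
time: 53.9
position: [439.5, -86.7, 19.8]
tcp_rot: [0.167, 0.977, -0.022, 0.129]
wrist_force: [-2.6, 1.3, 6.6]
finger_gap: 30.2
grasp_force: 58.4
```

Run:
```python
from chk import *
T=pickle.load(open("T.pkl","rb")); q=T[2][1]; s=sense(); print(s["position"],getcmd()[0],s["finger_gap"])
plan(carry(q))
```

```text
[439.50994085 -86.6746447   19.79671028] [436.17415882 -93.15055627  13.1836961 ] 30.20854757020031
[[-0.098,0.0,-0.362,0.0,0.0,0.0],[-0.195,0.0,-0.724,0.0,0.0,0.0]] 
[[-0.098,0.0,-0.362,0.0,0.0,0.0],[-0.195,-0.001,-0.724,0.0,0.0,0.0]] 
[[-0.035,0.178,-0.164,0.01,0.0,0.036],[-0.069,0.356,-0.327,0.02,0.0,0.073],[-0.104,0.535,-0.491,0.029,0.0,0.109],[-0.138,0.713,-0.654,0.039,0.0,0.146],[-0.173,0.891,-0.818,0.049,0.0,0.182]] 
[[0.06,0.143,-0.189,0.01,0.0,0.036],[0.12,0.286,-0.378,0.02,0.0,0.073],[0.18,0.429,-0.567,0.029,0.0,0.109],[0.24,0.572,-0.756,0.039,0.0,0.146],[0.3,0.715,-0.945,0.049,0.0,0.182]] 
[[0.124,0.037,-0.059,0.004,0.01,0.034],[0.247,0.074,-0.118,0.009,0.02,0.069],[0.37,0.111,-0.178,0.013,0.029,0.104],[0.494,0.148,-0.237,0.018,0.039,0.138]] 
[[0.133,-0.023,-0.044,0.005,0.01,0.034],[0.266,-0.046,-0.088,0.01,0.02,0.069],[0.4,-0.068,-0.131,0.014,0.029,0.104],[0.533,-0.091,-0.175,0.019,0.039,0.138]] 
[[0.15,-0.06,0.016,-0.008,0.027,0.02],[0.299,-0.12,0.032,-0.015,0.054,0.041],[0.448,-0.179,0.047,-0.022,0.082,0.062],[0.598,-0.239,0.063,-0.03,0.109,0.082]] 
[[0.116,-0.098,0.054,-0.008,0.027,0.02],[0.233,-0.196,0.108,-0.015,0.054,0.041],[0.35,-0.294,0.163,-0.022,0.081,0.062],[0.466,-0.392,0.217,-0.03,0.108,0.082],[0.466,-0.392,0.217,-0.03,0.108,0.082]] 
[[0,0,0,0,0,0],[0,0,0,0,0,0]]
[[-0.159,0.0,0.075,0.0,0.0,0.0],[-0.319,0.0,0.149,0.0,0.0,0.0],[-0.478,0.0,0.224,0.0,0.0,0.0],[-0.638,0.0,0.298,0.0,0.0,0.0],[-0.797,0.0,0.373,0.0,0.0,0.0]] 
[[0,0,0,0,0,0]]
[[-0.054,0.0,0.026,0.0,0.0,0.0],[-0.109,0.0,0.051,0.0,0.0,0.0],[-0.109,0.0,0.051,0.0,0.0,0.0]] 
end [509.6 298.  246.7] x [0.743 0.189 0.642] z [ 0.622  0.158 -0.767]
```

```bash
sed -i 's/w+=\[(pp+\[0,0,70\],Rp,48)/w+=[(pp+[0,0,70],Rp,40,None,1)/' job.py
python3 - <<'E'
from chk import *
T=pickle.load(open("T.pkl","rb")); q=T[2][1]; s=sense(); R=Ro.from_quat(s["tcp_rot"]).as_matrix()
json.dump(dict(p=(s["position"]-[.9,.3,1.4]).tolist(),R=R.tolist()),open("cmd.json","w"))
plan(carry(q))
E
```

```text
[[-0.098,0.0,-0.362,0.0,0.0,0.0],[-0.195,0.0,-0.724,0.0,0.0,0.0]] 
[[-0.098,0.0,-0.362,0.0,0.0,0.0],[-0.196,0.0,-0.724,0.0,0.0,0.0]] 
[[-0.026,0.171,-0.16,0.009,0.0,0.035],[-0.052,0.342,-0.321,0.019,0.0,0.07],[-0.079,0.514,-0.481,0.028,0.0,0.106],[-0.105,0.685,-0.642,0.038,0.0,0.141],[-0.131,0.856,-0.802,0.047,0.0,0.176]] 
[[0.061,0.135,-0.184,0.01,0.0,0.035],[0.122,0.27,-0.367,0.019,0.0,0.07],[0.183,0.406,-0.551,0.029,0.0,0.106],[0.244,0.541,-0.734,0.038,0.0,0.141],[0.305,0.676,-0.918,0.048,0.0,0.176]] 
[[0.124,0.037,-0.059,0.004,0.01,0.034],[0.248,0.074,-0.118,0.009,0.02,0.069],[0.371,0.11,-0.178,0.013,0.029,0.104],[0.495,0.147,-0.237,0.018,0.039,0.138]] 
[[0.133,-0.023,-0.044,0.004,0.01,0.034],[0.266,-0.046,-0.087,0.009,0.02,0.069],[0.4,-0.068,-0.13,0.013,0.029,0.104],[0.533,-0.091,-0.174,0.018,0.039,0.138]] 
[[0.15,-0.06,0.016,-0.008,0.027,0.02],[0.299,-0.12,0.032,-0.015,0.054,0.041],[0.448,-0.18,0.047,-0.022,0.081,0.062],[0.598,-0.24,0.063,-0.03,0.108,0.082]] 
[[0.116,-0.098,0.054,-0.007,0.027,0.02],[0.233,-0.196,0.108,-0.014,0.054,0.041],[0.35,-0.294,0.162,-0.022,0.082,0.062],[0.466,-0.392,0.216,-0.029,0.109,0.082],[0.466,-0.392,0.216,-0.029,0.109,0.082]] 
[[0,0,0,0,0,0],[0,0,0,0,0,0]]
[[-0.159,0.0,0.074,0.0,0.0,0.0],[-0.319,0.0,0.148,0.0,0.0,0.0],[-0.478,-0.001,0.223,0.0,0.0,0.0],[-0.638,-0.001,0.297,0.0,0.0,0.0],[-0.797,-0.001,0.371,0.0,0.0,0.0]] 
[[0,0,0,0,0,0]]
[[-0.036,0.0,0.017,0.0,0.0,0.0],[-0.073,0.0,0.034,0.0,0.0,0.0],[-0.109,0.0,0.051,0.0,0.0,0.0],[-0.109,0.0,0.051,0.0,0.0,0.0]] 
end [509.6 298.1 246.7] x [0.742 0.189 0.643] z [ 0.623  0.159 -0.766]
```

>>> play_rows([
  [-0.098,0,-0.362,0,0,0],
  [-0.195,0,-0.724,0,0,0],
])

```text
time: 54.1
position: [437.2, -85.6, 93.3]
tcp_rot: [0.167, 0.978, -0.021, 0.126]
wrist_force: [2.0, -0.6, -0.3]
finger_gap: 30.2
grasp_force: 59.3
```

>>> play_rows([
  [-0.098,0,-0.362,0,0,0],
  [-0.196,0,-0.724,0,0,0],
])

```text
time: 54.3
position: [438.4, -86.1, 170.1]
tcp_rot: [0.167, 0.977, -0.022, 0.128]
wrist_force: [0.8, -0.0, -0.9]
finger_gap: 30.4
grasp_force: 59.3
```

>>> play_rows([
  [-0.026,0.171,-0.16,0.009,0,0.035],
  [-0.052,0.342,-0.321,0.019,0,0.07],
  [-0.079,0.514,-0.481,0.028,0,0.106],
  [-0.105,0.685,-0.642,0.038,0,0.141],
  [-0.131,0.856,-0.802,0.047,0,0.176],
])

```text
time: 54.8
position: [459.5, -2.1, 250.2]
tcp_rot: [0.438, 0.889, -0.057, 0.117]
wrist_force: [1.1, -0.1, -0.7]
finger_gap: 29.8
grasp_force: 59.2
```

>>> play_rows([
  [0.061,0.135,-0.184,0.01,0,0.035],
  [0.122,0.27,-0.367,0.019,0,0.07],
  [0.183,0.406,-0.551,0.029,0,0.106],
  [0.244,0.541,-0.734,0.038,0,0.141],
  [0.305,0.676,-0.918,0.048,0,0.176],
])

```text
time: 55.3
position: [480.4, 81.4, 331.0]
tcp_rot: [0.672, 0.729, -0.089, 0.095]
wrist_force: [0.3, 0.2, -1.2]
finger_gap: 30.1
grasp_force: 59.2
```

>>> play_rows([
  [0.124,0.037,-0.059,0.004,0.01,0.034],
  [0.248,0.074,-0.118,0.009,0.02,0.069],
  [0.371,0.11,-0.178,0.013,0.029,0.104],
  [0.495,0.147,-0.237,0.018,0.039,0.138],
])

```text
time: 55.7
position: [490.5, 136.2, 340.5]
tcp_rot: [0.819, 0.57, -0.046, 0.048]
wrist_force: [-0.3, -0.2, -0.7]
finger_gap: 30.6
grasp_force: 59.2
```

>>> play_rows([
  [0.133,-0.023,-0.044,0.004,0.01,0.034],
  [0.266,-0.046,-0.087,0.009,0.02,0.069],
  [0.4,-0.068,-0.13,0.013,0.029,0.104],
  [0.533,-0.091,-0.174,0.018,0.039,0.138],
])

```text
time: 56.1
position: [500.6, 191.0, 350.4]
tcp_rot: [0.925, 0.381, -0.001, -0.001]
wrist_force: [-0.1, -0.1, -1.1]
finger_gap: 29.9
grasp_force: 59.2
```

>>> play_rows([
  [0.15,-0.06,0.016,-0.008,0.027,0.02],
  [0.299,-0.12,0.032,-0.015,0.054,0.041],
  [0.448,-0.18,0.047,-0.022,0.081,0.062],
  [0.598,-0.24,0.063,-0.03,0.108,0.082],
])

```text
time: 56.5
position: [526.1, 250.0, 344.4]
tcp_rot: [0.951, 0.254, 0.174, -0.022]
wrist_force: [0.1, 0.4, 0.0]
finger_gap: 30.2
grasp_force: 59.3
```

>>> play_rows([
  [0.116,-0.098,0.054,-0.007,0.027,0.02],
  [0.233,-0.196,0.108,-0.014,0.054,0.041],
  [0.35,-0.294,0.162,-0.022,0.082,0.062],
  [0.466,-0.392,0.216,-0.029,0.109,0.082],
  [0.466,-0.392,0.216,-0.029,0.109,0.082],
])

```text
time: 57.0
position: [548.8, 310.0, 334.7]
tcp_rot: [0.933, 0.118, 0.337, -0.044]
wrist_force: [-0.5, -0.4, -1.5]
finger_gap: 30.2
grasp_force: 59.3
```

>>> play_rows([
  [0,0,0,0,0,0],
  [0,0,0,0,0,0],
])

```text
time: 57.2
position: [551.6, 308.3, 338.5]
tcp_rot: [0.933, 0.117, 0.339, -0.043]
wrist_force: [0.1, 0.5, -1.0]
finger_gap: 30.1
grasp_force: 59.3
```

```bash
python3 -c "
from chk import *
inhand()"
```

```text
57.2 tcp chute [ 57.6  -0.4 134.5] gap 30.1 F [ 0.1  0.5 -1. ]
cap end exp [273.8 257.7]
held 0.98 iou 0.72 top row 217 exp 228 bottom 370 exp 387 cols 235 314 exp 224 324
```

>>> play_rows([
  [-0.159,0,0.074,0,0,0],
  [-0.319,0,0.148,0,0,0],
  [-0.478,0,0.223,0,0,0],
  [-0.638,0,0.297,0,0,0],
  [-0.797,0,0.371,0,0,0],
])

```text
time: 57.8
position: [515.3, 299.1, 257.9]
tcp_rot: [0.933, 0.116, 0.339, -0.043]
wrist_force: [0.4, -0.2, -0.4]
finger_gap: 30.3
grasp_force: 59.3
```

>>> play_rows([
  [0,0,0,0,0,0],
])

```text
time: 57.9
position: [513.6, 298.6, 254.9]
tcp_rot: [0.934, 0.116, 0.336, -0.043]
wrist_force: [0.1, -0.9, -1.5]
finger_gap: 30.0
grasp_force: 59.3
```

>>> play_rows([
  [-0.036,0,0.017,0,0,0],
  [-0.073,0,0.034,0,0,0],
  [-0.109,0,0.051,0,0,0],
  [-0.109,0,0.051,0,0,0],
])

```text
time: 58.3
position: [509.9, 298.4, 246.7]
tcp_rot: [0.933, 0.116, 0.338, -0.043]
wrist_force: [0.4, -0.6, -1.4]
finger_gap: 30.0
grasp_force: 59.3
```

>>> play_rows([
  [0,0,0,0,0,0],
  [0,0,0,0,0,0],
  [0,0,0,0,0,0],
  [0,0,0,0,0,0],
  [0,0,0,0,0,0],
], gripper=0.4)

```text
time: 58.8
position: [510.1, 298.5, 247.2]
tcp_rot: [0.933, 0.116, 0.339, -0.043]
wrist_force: [0.2, -1.0, 0.2]
finger_gap: 59.7
grasp_force: 0.0
```

>>> play_rows([
  [0,0,-0.2,0,0,0],
  [0,0,-0.4,0,0,0],
  [0,0,-0.6,0,0,0],
  [0,0,-0.8,0,0,0],
  [0,0,-0.8,0,0,0],
])

```text
time: 59.3
position: [460.7, 286.2, 311.7]
tcp_rot: [0.932, 0.116, 0.341, -0.044]
wrist_force: [0.9, 0.8, 0.8]
finger_gap: 59.5
grasp_force: 0.0
```

Run:
```python
from chk import *
retracted(); queue(); allfit("top"); allfit("side")
T=pickle.load(open("T.pkl","rb")); q=T[5][1]; print(T[5])
w=goto_pick(q); j=check(w); plan(w); check(carry(q),j)
```

```text
59.3 [460.71742937 286.18810102 311.71617353] [459.75931457 285.38742471 307.92542523]
tube1 0.94 [272.6, 91.9] 540 chute [301.   3.  30.]
tube1 0.74 [279.9, 115.5] 856 chute [234.  -6.  30.]
tube1 0.69 [273.4, 61.8] 284 chute [421.   2.  30.]
tube1 0.64 [271.3, 172.2] 3569 chute [122.   3.  30.]
tube1 0.58 [274.1, 75.9] 343 chute [359.   1.  30.]
('follower', array([4.69318107e+02, 6.42862673e+01, 1.63758334e-02]), np.float64(0.9384742268041237))
ik [-0.09 -0.59  2.23  0.29  0.85  1.11] err 0.0 margin 0.35
ik [-0.09  0.34  1.71 -0.03  1.35  1.47] err 0.0 margin 0.45
ik [-0.09  0.45  1.73 -0.03  1.22  1.47] err 0.0 margin 0.97
[[-0.006,0.377,0.02,0.0,0.0,0.0],[-0.013,0.754,0.04,0.0,0.0,0.0]] G=0.4
[[-0.007,0.377,0.02,0.0,0.0,0.0],[-0.014,0.754,0.041,0.0,0.0,0.0]] 
[[-0.196,0.09,0.189,-0.002,-0.038,0.01],[-0.392,0.18,0.378,-0.004,-0.076,0.019],[-0.587,0.27,0.568,-0.006,-0.114,0.028],[-0.783,0.36,0.757,-0.008,-0.152,0.038]] 
[[-0.076,0.101,0.258,-0.002,-0.038,0.009],[-0.151,0.202,0.516,-0.004,-0.076,0.018],[-0.226,0.302,0.774,-0.007,-0.114,0.028],[-0.302,0.403,1.032,-0.009,-0.152,0.037],[-0.302,0.403,1.032,-0.009,-0.152,0.037]] 
[[0.06,0.0,0.225,0.0,0.0,0.0],[0.121,0.0,0.451,0.0,0.0,0.0],[0.181,0.0,0.676,0.0,0.0,0.0],[0.181,0.0,0.676,0.0,0.0,0.0],[0.181,0.0,0.676,0.0,0.0,0.0]] 
end [495.9  64.7  13.2] x [ 0.966  0.017 -0.258] z [-0.258 -0.005 -0.966]
ik [-0.09  0.24  1.67 -0.03  1.5   1.46] err 0.0 margin 0.97
ik [ 0.03 -0.37  2.01  0.19  0.82  1.28] err 0.0 margin 0.57
ik [ 0.35 -0.22  1.9  -0.1   0.77  1.72] err 0.0 margin 0.58
ik [ 0.36 -0.25  2.09 -0.13  0.62  1.76] err 0.0 margin 0.45
ik [ 0.36 -0.26  2.11 -0.13  0.6   1.77] err 0.0 margin 0.43
```

>>> play_rows([
  [-0.006,0.377,0.02,0,0,0],
  [-0.013,0.754,0.04,0,0,0],
], gripper=0.4)

```text
time: 59.95
position: [480.2, 213.5, 304.0]
tcp_rot: [0.932, 0.118, 0.339, -0.044]
wrist_force: [1.0, -0.2, -0.8]
finger_gap: 59.9
grasp_force: 0.0
```

>>> play_rows([
  [-0.007,0.377,0.02,0,0,0],
  [-0.014,0.754,0.041,0,0,0],
  [-0.014,0.754,0.041,0,0,0],
  [-0.014,0.754,0.041,0,0,0],
])

```text
time: 60.35
position: [500.8, 139.2, 299.8]
tcp_rot: [0.933, 0.115, 0.338, -0.043]
wrist_force: [0.5, 0.1, -0.6]
finger_gap: 59.8
grasp_force: 0.0
```

```bash
sed -i 's#d/99#d/85#' h.py
python3 - <<'E'
from chk import *
resync(); 
T=pickle.load(open("T.pkl","rb")); q=T[5][1]
allfit("wrist"); allfit("top"); allfit("side"); save("wf",grab_frame("wrist"))
pp,Rp=pick(q)
plan([(pp+[0,0,70],Rp,40,None,1),(pp,Rp,25,None,2)])
E
```

```text
[[-0.196,0.09,0.189,-0.002,-0.038,0.009],[-0.391,0.179,0.378,-0.004,-0.076,0.018],[-0.586,0.268,0.568,-0.007,-0.114,0.028],[-0.782,0.358,0.757,-0.009,-0.152,0.037]] 
[[-0.075,0.099,0.258,-0.002,-0.038,0.009],[-0.15,0.198,0.516,-0.004,-0.076,0.018],[-0.226,0.297,0.774,-0.006,-0.114,0.028],[-0.301,0.396,1.032,-0.008,-0.152,0.037],[-0.301,0.396,1.032,-0.008,-0.152,0.037]] 
[[0.061,0.0,0.225,0.0,0.0,0.0],[0.121,0.001,0.451,0.0,0.0,0.0],[0.182,0.001,0.676,0.0,0.0,0.0],[0.182,0.001,0.676,0.0,0.0,0.0],[0.182,0.001,0.676,0.0,0.0,0.0]] 
end [495.9  64.7  13.2] x [ 0.965  0.015 -0.26 ] z [-0.26  -0.004 -0.966]
```

Run:
```python
from chk import *
undo()
T=pickle.load(open("T.pkl","rb")); q=T[5][1]; pp,Rp=pick(q)
plan([([495,85,230],down(5),30),([450,65,220],Rp,30,None,2)])
```

```text
[[-0.099,0.086,0.069,-0.003,-0.037,0.008],[-0.197,0.171,0.138,-0.006,-0.074,0.016],[-0.296,0.257,0.207,-0.009,-0.111,0.024]] 
[[-0.062,0.089,0.1,-0.003,-0.037,0.008],[-0.124,0.179,0.199,-0.006,-0.073,0.016],[-0.186,0.268,0.299,-0.009,-0.11,0.024]] 
[[-0.155,0.053,0.033,0.001,-0.028,0.008],[-0.311,0.106,0.067,0.002,-0.055,0.015],[-0.466,0.159,0.1,0.003,-0.083,0.023],[-0.466,0.159,0.1,0.003,-0.083,0.023],[-0.466,0.159,0.1,0.003,-0.083,0.023]] 
end [450.  65. 220.] x [ 0.966  0.015 -0.258] z [-0.258 -0.003 -0.966]
```

>>> play_rows([
  [-0.099,0.086,0.069,-0.003,-0.037,0.008],
  [-0.197,0.171,0.138,-0.006,-0.074,0.016],
  [-0.296,0.257,0.207,-0.009,-0.111,0.024],
])

```text
time: 61.15
position: [497.8, 113.0, 265.6]
tcp_rot: [0.982, 0.082, 0.17, -0.021]
wrist_force: [0.5, -0.4, -0.5]
finger_gap: 59.9
grasp_force: 0.0
```

>>> play_rows([
  [-0.062,0.089,0.1,-0.003,-0.037,0.008],
  [-0.124,0.179,0.199,-0.006,-0.073,0.016],
  [-0.186,0.268,0.299,-0.009,-0.11,0.024],
])

```text
time: 61.45
position: [495.4, 85.9, 230.5]
tcp_rot: [0.999, 0.045, -0.001, 0.0]
wrist_force: [-0.2, -0.5, 0.1]
finger_gap: 60.2
grasp_force: 0.0
```

>>> play_rows([
  [-0.155,0.053,0.033,0.001,-0.028,0.008],
  [-0.311,0.106,0.067,0.002,-0.055,0.015],
  [-0.466,0.159,0.1,0.003,-0.083,0.023],
  [-0.466,0.159,0.1,0.003,-0.083,0.023],
  [-0.466,0.159,0.1,0.003,-0.083,0.023],
])

```text
time: 61.95
position: [450.5, 66.2, 220.1]
tcp_rot: [0.992, 0.01, -0.129, 0.001]
wrist_force: [0.6, -0.2, 0.3]
finger_gap: 59.8
grasp_force: 0.0
```

Run:
```python
from chk import *
s=sense(); print(s["time"],s["position"]); c=get_calibration("wrist"); save("wf2",grab_frame("wrist"))
T=pickle.load(open("T.pkl","rb")); q=T[5][1]; print("expected pix",proj(c,[[q[0],q[1],26]]))
for n in ("follower","tube1"):
    for d in cut_out("wrist",n): print(n,round(d["p"],2),d["pixel"],int(d["mask"].sum()),onz(c,d["pixel"],22)[0,:2],*fit(c,d["mask"],True))
```

```text
61.95 [450.50001431  66.19534306 220.09070049]
expected pix [[276.2677771  116.49171854]]
follower 0.78 [194.5, 162.4] 3204 [418.10722864 149.27054829] [423.02995605 149.95418081   0.62271552] 0.9487361784130667
```

View pics/wf2.png

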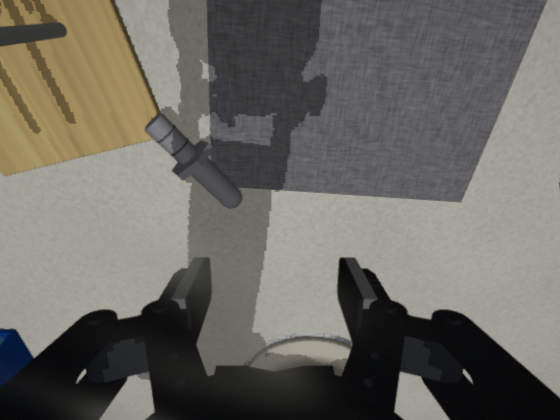

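The follower was knocked off the mat toward the feeder base and now lies at about (190,160) in the image. I refit it on the bench and check how thick the base is near its head.

Run:
```python
from chk import *
import tubes
F=json.load(open("F.json")); P,R=feeder(F)
c2,_=pickle.load(open("w2.pkl","rb")); U=lambda x,y:np.array([170+(x+.5)/4-.5,90+(y+.5)/4-.5])
for z in (0,6,12,18): print(z,proj(c2,np.array([[-30,100,z],[-30,-100,z]])@R.T+P).round(1).tolist())
print(U(207,578),U(682,562))
c=get_calibration("wrist"); grab_frame("wrist"); d=cut_out("wrist","follower")[0]
for z,el in ((23.,10.),(23.,7.),(26.,10.),(24.,12.)):
    tubes.pose.__defaults__=(z,el); q,i=fit(c,d["mask"],True); print(z,el,np.round(q[:2],1),np.degrees(q[2]).round(1),round(i,3))
cs=get_calibration("side"); grab_frame("side"); tubes.pose.__defaults__=(23.,10.)
for d in cut_out("side","follower"):
    if d["mask"].sum()<600: print("side",d["p"],*fit(cs,d["mask"],True))
```

```text
0 [[221.2, 235.6], [339.4, 232.1]]
6 [[220.6, 235.0], [340.1, 231.5]]
12 [[220.0, 234.5], [340.8, 230.9]]
18 [[219.4, 233.9], [341.5, 230.3]]
[221.375 234.125] [340.125 230.125]
23.0 10.0 [421.7 150.7] 35.8 0.945
23.0 7.0 [422.2 150.9] 37.4 0.941
26.0 10.0 [423.1 149.7] 36.0 0.936
24.0 12.0 [422.  150.2] 35.1 0.938
side 0.65 [420.557365   152.35702483   0.62938506] 0.8125799963430244
```

Run:
```python
from chk import *
import tubes
q=np.array([421.8,150.8,np.radians(36)]); GX=24; GD=12
p,R=tubes.pose(q,23.,10.); Rp=Rfrom(R[:,0],R[:,1]); pp=p+GX*R[:,0]+GD*Rp[:,2]
F=json.load(open("F.json")); C0,C=chute(F); RL=Rfrom(C[:,2],C[:,1]); L=C0+C@np.array([40,0,8+GX])+GD*RL[:,2]
w=[(pp+[0,0,80],Rp,35,.1,2),(pp,Rp,20,None,2)]
w2=[(pp+[0,0,170],Rp,30),([500,170,350],RL,30),(L+C@[0,0,100],RL,30,None,4)]
w3=[(L+C@[0,0,12],RL,18,None,2),(L,RL,4,None,2)]
j=check(w); print("--"); plan(w)
pickle.dump((w2,w3),open("fw.pkl","wb")); 
a=getcmd(); check(w2+w3,j); print("--carry"); plan(w2); print("--insert"); plan(w3)
```

```text
ik [ 0.17  0.24  1.81 -0.12  1.33  1.16] err 0.0 margin 0.89
ik [ 0.17  0.38  1.83 -0.12  1.17  1.18] err 0.0 margin 0.87
--
[[0.037,-0.163,0.205,-0.008,0.0,-0.031],[0.075,-0.327,0.409,-0.017,0.0,-0.063],[0.112,-0.49,0.614,-0.025,0.0,-0.094]] G=0.1
[[0.085,-0.161,0.192,-0.008,0.0,-0.031],[0.171,-0.321,0.385,-0.017,0.0,-0.063],[0.256,-0.482,0.577,-0.025,0.0,-0.094],[0.256,-0.482,0.577,-0.025,0.0,-0.094],[0.256,-0.482,0.577,-0.025,0.0,-0.094]] 
[[0.052,0.0,0.193,0.0,0.0,0.0],[0.103,0.0,0.386,0.0,0.0,0.0],[0.154,0.001,0.58,0.0,-0.001,0.0],[0.206,0.001,0.773,0.0,-0.001,0.0],[0.206,0.001,0.773,0.0,-0.001,0.0]] 
[[0,0,0,0,0,0]]
end [438.4 162.9  15.5] x [ 0.782  0.566 -0.26 ] z [-0.211 -0.152 -0.966]
ik [ 0.17  0.13  1.74 -0.11  1.51  1.14] err 0.0 margin 0.87
ik [ 0.01 -0.57  2.13  0.2   0.92  1.26] err 0.0 margin 0.37
ik [ 0.35 -0.24  1.92 -0.1   0.77  1.72] err 0.0 margin 0.41
ik [ 0.36 -0.28  2.11 -0.13  0.62  1.77] err 0.0 margin 0.45
ik [ 0.37 -0.28  2.13 -0.14  0.6   1.77] err 0.0 margin 0.43
--carry
[[-0.074,0.0,-0.274,0.0,0.0,0.0],[-0.147,-0.001,-0.547,0.0,0.0,0.0],[-0.221,-0.001,
[... 594 characters left out ...]
-0.203,0.1,0.0,0.0,0.0],[0.158,-0.406,0.199,0.0,0.0,0.0],[0.237,-0.609,0.299,0.0,0.0,0.0],[0.237,-0.609,0.299,0.0,0.0,0.0],[0.237,-0.609,0.299,0.0,0.0,0.0]] 
[[0,0,0,0,0,0],[0,0,0,0,0,0]]
end [542.5 306.4 334.6] x [0.743 0.189 0.642] z [ 0.622  0.158 -0.767]
--insert
[[-0.159,0.0,0.075,0.0,0.0,0.0],[-0.319,0.0,0.149,0.0,0.0,0.0],[-0.478,0.0,0.224,0.0,0.0,0.0],[-0.638,0.0,0.298,0.0,0.0,0.0],[-0.797,0.0,0.373,0.0,0.0,0.0]] 
[[0,0,0,0,0,0],[0,0,0,0,0,0]]
[[-0.027,0.0,0.013,0.0,0.0,0.0],[-0.054,0.0,0.026,0.0,0.0,0.0],[-0.082,0.0,0.038,0.0,0.0,0.0],[-0.109,0.0,0.051,0.0,0.0,0.0],[-0.109,0.0,0.051,0.0,0.0,0.0]] 
[[0,0,0,0,0,0]]
end [501.5 296.  243.9] x [0.743 0.189 0.642] z [ 0.622  0.158 -0.767]
```

Run:
```python
from chk import *
import tubes
p,R=None,None
json.dump(dict(p=[450.,65.,220.],R=pick(pickle.load(open("T.pkl","rb"))[5][1])[1].tolist()),open("cmd.json","w"))
q=np.array([421.8,150.8,np.radians(36)]); GX=24; GD=12; EL=15.
p,R=tubes.pose(q,23.,10.); Rp=Rfrom(R[:,0],R[:,1],EL); pp=p+GX*R[:,0]+GD*Rp[:,2]
F=json.load(open("F.json")); C0,C=chute(F); RL=Rfrom(C[:,2],C[:,1],EL); L=C0+C@np.array([40,0,8+GX])+GD*RL[:,2]
w=[(pp+[0,0,80],Rp,35,.1,2),(pp,Rp,20,None,2)]
w2=[(pp+[0,0,170],Rp,30),([520,170,350],RL,30),(L+C@[0,0,100],RL,30,None,4)]
w3=[(L+C@[0,0,12],RL,18,None,2),(L,RL,4,None,2)]
j=check(w); print("--"); plan(w)
check(w2+w3,j); print("--carry"); plan(w2); print("--insert"); plan(w3)
```

```text
ik [ 0.13  0.11  1.94 -0.05  1.17  1.09] err 0.0 margin 0.76
ik [ 0.13  0.25  1.97 -0.05  1.    1.1 ] err 0.0 margin 0.73
--
[[0.04,-0.165,0.204,-0.006,0.009,-0.032],[0.081,-0.331,0.409,-0.011,0.018,-0.064],[0.121,-0.496,0.613,-0.017,0.027,-0.096]] G=0.1
[[0.073,-0.159,0.201,-0.006,0.009,-0.032],[0.145,-0.318,0.401,-0.011,0.018,-0.064],[0.218,-0.477,0.602,-0.017,0.027,-0.096],[0.218,-0.477,0.602,-0.017,0.027,-0.096],[0.218,-0.477,0.602,-0.017,0.027,-0.096]] 
[[0.014,0.0,0.159,0.0,0.0,0.0],[0.028,0.0,0.319,0.0,0.0,0.0],[0.041,-0.001,0.478,0.0,0.0,0.0],[0.055,-0.001,0.638,0.0,0.0,0.0],[0.069,-0.001,0.797,0.0,0.0,0.0]] 
[[0,0,0,0,0,0],[0,0,0,0,0,0]]
end [440.  164.1  15.2] x [ 0.806  0.585 -0.087] z [-0.07  -0.051 -0.996]
ik [ 0.13 -0.01  1.87 -0.04  1.36  1.08] err 0.0 margin 0.73
ik [-0.02 -0.63  2.23  0.32  0.71  1.15] err 0.0 margin 0.31
ik [ 0.36 -0.31  2.05 -0.17  0.54  1.8 ] err 0.0 margin 0.35
ik [ 0.38 -0.34  2.23 -0.26  0.39  1.9 ] err 0.0 margin 0.22
ik [ 0.38 -0.34  2.25 -0.28  0.37  1.92] err 0.0 margin 0.2
--carry
[[-0.025,0.0,-0.282,0.0,0.0,0.0],[-0.049,0.001,-0.565,0.0,0
[... 684 characters left out ...]
.634,0.263,0.0,0.0,0.0],[0.129,-0.634,0.263,0.0,0.0,0.0],[0.129,-0.634,0.263,0.0,0.0,0.0]] 
[[0,0,0,0,0,0],[0,0,0,0,0,0]]
end [544.  306.8 336. ] x [0.622 0.158 0.767] z [ 0.743  0.189 -0.642]
--insert
[[-0.142,0.0,0.038,0.0,0.0,0.0],[-0.283,0.0,0.075,0.0,0.0,0.0],[-0.425,0.0,0.113,0.0,0.0,0.0]] 
[[-0.142,0.0,0.038,0.0,0.0,0.0],[-0.283,0.0,0.075,0.0,0.0,0.0],[-0.425,0.0,0.113,0.0,0.0,0.0],[-0.425,0.0,0.113,0.0,0.0,0.0],[-0.425,0.0,0.113,0.0,0.0,0.0]] 
[[-0.029,0.0,0.008,0.0,0.0,0.0],[-0.058,0.0,0.016,0.0,0.0,0.0],[-0.087,0.0,0.023,0.0,0.0,0.0],[-0.116,0.0,0.031,0.0,0.0,0.0],[-0.116,0.0,0.031,0.0,0.0,0.0]] 
[[0,0,0,0,0,0]]
end [503.  296.4 245.4] x [0.622 0.158 0.767] z [ 0.743  0.189 -0.642]
```

Approach to above the follower and verify.

>>> play_rows([
  [0.04,-0.165,0.204,-0.006,0.009,-0.032],
  [0.081,-0.331,0.409,-0.011,0.018,-0.064],
  [0.121,-0.496,0.613,-0.017,0.027,-0.096],
], gripper=0.1)

```text
time: 62.6
position: [445.3, 116.1, 157.6]
tcp_rot: [0.983, 0.163, -0.085, 0.008]
wrist_force: [0.7, -0.6, 0.1]
finger_gap: 46.9
grasp_force: 0.0
```

>>> play_rows([
  [0.073,-0.159,0.201,-0.006,0.009,-0.032],
  [0.145,-0.318,0.401,-0.011,0.018,-0.064],
  [0.218,-0.477,0.602,-0.017,0.027,-0.096],
  [0.218,-0.477,0.602,-0.017,0.027,-0.096],
  [0.218,-0.477,0.602,-0.017,0.027,-0.096],
])

```text
time: 63.1
position: [440.0, 165.0, 95.8]
tcp_rot: [0.95, 0.309, -0.041, 0.014]
wrist_force: [-0.1, -0.2, 0.7]
finger_gap: 46.6
grasp_force: 0.0
```

Run:
```python
from chk import *
import tubes
tubes.pose.__defaults__=(23.,10.)
s=sense(); print(s["time"],s["position"],s["joints"],s["finger_gap"],s["wrist_force"]); refit("wrist",[421.8,150.8],True); refit("side",[421.8,150.8],True)
```

```text
63.1 [440.04005745 164.98089459  95.82810927] [ 0.12916486  0.10795714  1.9413376  -0.04620668  1.16722205  1.0901872 ] 46.55675866834829 [-0.06491325 -0.20405327  0.66169677]
wrist 0.935 0.92 [421.1 151.1] 37.1
side 0.87 0.86 [420.4 151.1] 35.8
```

Confirmed. Descend and grip.

>>> play_rows([
  [0.014,0,0.159,0,0,0],
  [0.028,0,0.319,0,0,0],
  [0.041,0,0.478,0,0,0],
  [0.055,0,0.638,0,0,0],
  [0.069,0,0.797,0,0,0],
])

```text
time: 63.8
position: [441.4, 164.6, 15.7]
tcp_rot: [0.95, 0.309, -0.039, 0.014]
wrist_force: [-0.1, 0.1, -0.0]
finger_gap: 47.0
grasp_force: 0.0
```

>>> play_rows([
  [0,0,0,0,0,0],
  [0,0,0,0,0,0],
])

```text
time: 64.0
position: [440.9, 164.7, 16.2]
tcp_rot: [0.95, 0.309, -0.04, 0.014]
wrist_force: [0.3, -0.4, 1.1]
finger_gap: 46.9
grasp_force: 0.0
```

>>> play_rows([
  [0,0,0,0,0,0],
  [0,0,0,0,0,0],
  [0,0,0,0,0,0],
  [0,0,0,0,0,0],
  [0,0,0,0,0,0],
], gripper=-1)

```text
time: 64.5
position: [441.6, 165.2, 16.7]
tcp_rot: [0.95, 0.31, -0.039, 0.014]
wrist_force: [1.7, 0.5, 5.8]
finger_gap: 22.0
grasp_force: 58.8
```

>>> play_rows([
  [-0.025,0,-0.282,0,0,0],
  [-0.049,0.001,-0.565,0,0,0],
  [-0.074,0.001,-0.847,0,0,0],
])

```text
time: 64.8
position: [439.1, 164.8, 100.7]
tcp_rot: [0.95, 0.31, -0.041, 0.014]
wrist_force: [0.7, -0.5, -3.2]
finger_gap: 21.9
grasp_force: 59.5
```

Gripped (gap 22, force shows the 0.25 kg). Carry to the pre-place pose.

>>> play_rows([
  [-0.024,0,-0.282,0,0,0],
  [-0.049,0,-0.564,0,0,0],
  [-0.073,0,-0.846,0,0,0],
])

```text
time: 65.1
position: [439.1, 164.9, 185.8]
tcp_rot: [0.95, 0.31, -0.041, 0.014]
wrist_force: [-0.2, -0.8, -3.1]
finger_gap: 21.8
grasp_force: 59.5
```

>>> play_rows([
  [0.06,0.047,-0.189,-0.005,0.034,0.013],
  [0.119,0.094,-0.378,-0.011,0.067,0.026],
  [0.179,0.141,-0.567,-0.016,0.101,0.039],
])

```text
time: 65.4
position: [466.4, 167.1, 240.6]
tcp_rot: [0.961, 0.25, 0.12, -0.009]
wrist_force: [0.0, -0.2, -2.7]
finger_gap: 21.9
grasp_force: 59.6
```

>>> play_rows([
  [0.121,0.045,-0.158,-0.005,0.033,0.013],
  [0.241,0.089,-0.315,-0.011,0.067,0.025],
  [0.362,0.134,-0.473,-0.016,0.1,0.038],
])

```text
time: 65.7
position: [492.5, 168.9, 295.1]
tcp_rot: [0.943, 0.184, 0.274, -0.031]
wrist_force: [0.4, 0.7, -2.5]
finger_gap: 21.6
grasp_force: 59.6
```

>>> play_rows([
  [0.168,0.034,-0.11,-0.005,0.034,0.013],
  [0.336,0.068,-0.22,-0.011,0.067,0.026],
  [0.504,0.102,-0.33,-0.016,0.101,0.039],
  [0.504,0.102,-0.33,-0.016,0.101,0.039],
])

```text
time: 66.1
position: [518.5, 171.0, 349.2]
tcp_rot: [0.899, 0.113, 0.42, -0.053]
wrist_force: [-0.2, -0.3, -2.1]
finger_gap: 22.1
grasp_force: 59.7
```

>>> play_rows([
  [0.043,-0.211,0.088,0,0,0],
  [0.086,-0.422,0.175,0,0,0],
  [0.129,-0.633,0.263,0,0,0],
])

```text
time: 66.4
position: [530.8, 239.9, 341.1]
tcp_rot: [0.9, 0.114, 0.418, -0.052]
wrist_force: [0.6, -0.8, -3.2]
finger_gap: 21.9
grasp_force: 59.8
```

>>> play_rows([
  [0.043,-0.211,0.088,0,0,0],
  [0.086,-0.423,0.175,0,0,0],
  [0.129,-0.634,0.263,0,0,0],
  [0.129,-0.634,0.263,0,0,0],
  [0.129,-0.634,0.263,0,0,0],
])

```text
time: 66.9
position: [542.6, 307.9, 334.1]
tcp_rot: [0.9, 0.114, 0.418, -0.052]
wrist_force: [0.1, 0.1, -2.5]
finger_gap: 22.1
grasp_force: 59.8
```

>>> play_rows([
  [0,0,0,0,0,0],
  [0,0,0,0,0,0],
  [0,0,0,0,0,0],
  [0,0,0,0,0,0],
])

```text
time: 67.3
position: [543.4, 307.3, 336.7]
tcp_rot: [0.899, 0.113, 0.421, -0.053]
wrist_force: [-0.0, -0.1, -3.1]
finger_gap: 22.0
grasp_force: 59.8
```

Run:
```python
from chk import *
import chk
chk.EL=15.;chk.GX=24.
s=sense(); print(s["joints"],s["position"]); inhand(True)
F=json.load(open("F.json")); C0,C=chute(F); R=Ro.from_quat(s["tcp_rot"]).as_matrix(); e=np.radians(15)
print("tube axis in chute",C.T@R@np.array([np.cos(e),0,-np.sin(e)]))
save("pf",grab_frame("wrist"))
```

```text
[ 0.36550291 -0.31608878  2.05196042 -0.17343532  0.53959003  1.79375889] [543.38669774 307.34095473 336.73000148]
67.3 tcp chute [ 50.9   0.7 129.4] gap 22.0 F [-0.  -0.1 -3.1]
cap end exp [273.9 234.3]
held 0.6 iou 0.65 top row 214 exp 217 bottom 369 exp 387 cols 240 309 exp 220 327
tube axis in chute [-0.00340623  0.00128615  0.99999337]
```

View pics/pf.png

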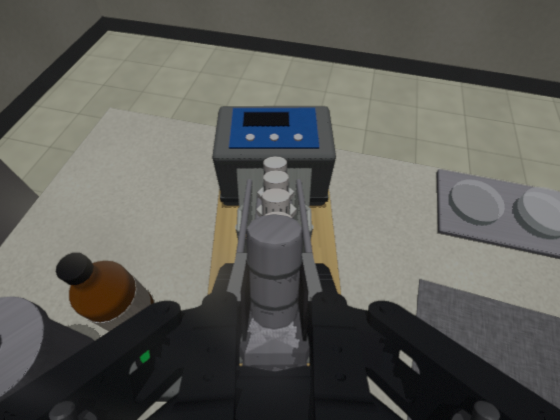

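The follower is held upright and centred over the slot, with the tube caps queued beyond it at (275,165–205). Insert.

>>> play_rows([
  [-0.142,0,0.038,0,0,0],
  [-0.283,0,0.075,0,0,0],
  [-0.425,0,0.113,0,0,0],
])

```text
time: 67.75
position: [525.2, 303.1, 296.3]
tcp_rot: [0.898, 0.113, 0.421, -0.053]
wrist_force: [-0.9, 1.0, -2.5]
finger_gap: 21.5
grasp_force: 59.9
```

>>> play_rows([
  [-0.142,0,0.038,0,0,0],
  [-0.283,0,0.075,0,0,0],
  [-0.425,0,0.113,0,0,0],
  [-0.425,0,0.113,0,0,0],
  [-0.425,0,0.113,0,0,0],
])

```text
time: 68.25
position: [507.4, 298.7, 256.8]
tcp_rot: [0.898, 0.113, 0.421, -0.053]
wrist_force: [0.1, -0.5, -2.9]
finger_gap: 21.6
grasp_force: 59.9
```

>>> play_rows([
  [-0.029,0,0.008,0,0,0],
  [-0.058,0,0.016,0,0,0],
  [-0.087,0,0.023,0,0,0],
  [-0.116,0,0.031,0,0,0],
  [-0.116,0,0.031,0,0,0],
])

```text
time: 68.75
position: [502.1, 297.2, 245.0]
tcp_rot: [0.899, 0.113, 0.42, -0.053]
wrist_force: [0.7, -0.7, -3.5]
finger_gap: 22.1
grasp_force: 59.9
```

>>> play_rows([
  [0,0,0,0,0,0],
])

```text
time: 68.85
position: [502.5, 297.4, 245.8]
tcp_rot: [0.899, 0.113, 0.421, -0.053]
wrist_force: [0.3, -0.0, -3.3]
finger_gap: 21.6
grasp_force: 59.9
```

Run:
```python
from chk import *
s=sense(); F=json.load(open("F.json")); C0,C=chute(F); print(s["time"],C.T@(s["position"]-C0),s["wrist_force"],s["finger_gap"],"target",C.T@(np.array(getcmd()[0])-C0))
```

```text
68.85 [51.18463077  1.09314322 29.1764096 ] [ 0.26044777 -0.04450147 -3.3400797 ] 21.598415011684075 target [ 5.15916505e+01 -1.13073232e-02  2.89049324e+01]
```

>>> play_rows([
  [0,0,0,0,0,0],
  [0,0,0,0,0,0],
  [0,0,0,0,0,0],
  [0,0,0,0,0,0],
  [0,0,0,0,0,0],
], gripper=0.4)

```text
time: 69.35
position: [502.7, 297.5, 246.2]
tcp_rot: [0.898, 0.113, 0.421, -0.053]
wrist_force: [-0.9, -0.8, 0.2]
finger_gap: 59.9
grasp_force: 0.0
```

>>> play_rows([
  [0,0,-0.2,0,0,0],
  [0,0,-0.4,0,0,0],
  [0,0,-0.6,0,0,0],
  [0,0,-0.8,0,0,0],
  [0,0,-0.8,0,0,0],
])

```text
time: 69.85
position: [443.0, 282.6, 300.1]
tcp_rot: [0.897, 0.113, 0.423, -0.054]
wrist_force: [-0.2, 0.2, 0.5]
finger_gap: 59.7
grasp_force: 0.0
```

Run:
```python
from chk import *
retracted(); queue(); p,R=getcmd()
F=json.load(open("F.json")); P,FR=feeder(F); st=P+FR@np.array([100,125,122.]); print(st)
# button press: tool down, fingers shut, closing axis along feeder x
w=[([440,330,360],down(30),40,-1),(st+[0,0,110],down(40),40),(st+[0,0,14],down(40),25,None,2)]
j=check(w); plan(w); print(sense()["joints"])
```

```text
69.85 [442.97391031 282.60596027 300.05956192] [443.52654072 281.29332772 296.73352995]
tube1 0.96 [266.6, 111.7] 375 chute [341.  13.  30.]
tube1 0.92 [284.7, 147.5] 1227 chute [195. -10.  30.]
tube1 0.81 [281.5, 127.7] 400 chute [265.  -7.  30.]
tube1 0.8 [280.0, 101.6] 215 chute [403.  -7.  30.]
tube1 0.47 [273.5, 93.6] 132 chute [463.   4.  30.]
tube1 0.24 [162.3, 250.5] 684 chute [15. 72. 30.]
follower 0.62 [273.0, 206.2] 3800 chute [69.  2. 30.]
[512.09936145 427.64194731 122.        ]
ik [ 0.42  0.04  1.47 -0.    1.63  1.47] err 0.0 margin 0.39
ik [0.52 0.39 1.31 0.   1.44 1.39] err 0.0 margin 1.02
ik [0.52 0.47 1.4  0.   1.27 1.39] err 0.0 margin 1.1
[[0.068,-0.06,-0.042,0.005,-0.034,-0.01],[0.135,-0.12,-0.085,0.01,-0.069,-0.02],[0.202,-0.18,-0.128,0.014,-0.104,-0.031],[0.27,-0.24,-0.17,0.019,-0.138,-0.041]] G=-1
[[0.051,-0.056,-0.065,0.005,-0.034,-0.01],[0.102,-0.112,-0.13,0.01,-0.069,-0.02],[0.154,-0.167,-0.196,0.014,-0.104,-0.031],[0.205,-0.223,-0.261,0.019,-0.138,-0.041]] 
[[0.185,-0.081,0.213,0.0,0.0,-0.009],[0.371,-0.162,0.427,0.0,0.0,-0.019],[0.556,-0.243,0.64,0.0,0.0,-0.028]] 
[[0.192,-0.064,0.213,0.0,0.0,-0.009],[0.383,-0.129,0.427,0.0,0.0,-0.019],[0.575,-0.193,0.64,0.0,0.0,-0.028]] 
[[0.0,0.0,0.24,0.0,0.0,0.0],[-0.001,-0.001,0.48,0.0,0.0,0.0]] 
[[0.0,0.0,0.24,0.0,0.0,0.0],[0.0,-0.001,0.48,0.0,0.0,0.0],[0.0,-0.001,0.48,0.0,0.0,0.0],[0.0,-0.001,0.48,0.0,0.0,0.0]] 
end [512.1 427.7 136. ] x [0.765 0.644 0.001] z [ 0.002 -0.    -1.   ]
[ 0.40801311 -0.60516944  2.32251925 -0.22631446  0.56659426  1.86364435]
```

Run:
```python
from h import *
import glob; f=sorted(glob.glob("pics/q*.png"),key=lambda s:int(s[6:-4]))[-1]; print(f); im=cv2.imread(f)[40:240,180:360]; cv2.imwrite("pics/last.png",cv2.resize(im,None,fx=3,fy=3,interpolation=cv2.INTER_CUBIC))
```

```text
pics/q698.png
```

View pics/last.png

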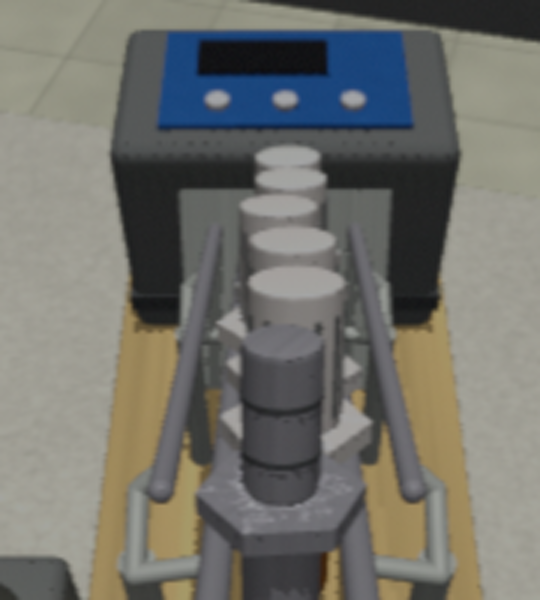

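All five tubes and the follower hang upright in the queue. Now the start button: shut the fingers and go above it.

>>> play_rows([
  [0.068,-0.06,-0.042,0.005,-0.034,-0.01],
  [0.135,-0.12,-0.085,0.01,-0.069,-0.02],
  [0.202,-0.18,-0.128,0.014,-0.104,-0.031],
  [0.27,-0.24,-0.17,0.019,-0.138,-0.041],
], gripper=-1)

```text
time: 70.4
position: [441.6, 306.6, 328.1]
tcp_rot: [0.957, 0.192, 0.214, -0.027]
wrist_force: [1.2, -0.2, -0.4]
finger_gap: 1.5
grasp_force: 0.0
```

>>> play_rows([
  [0.051,-0.056,-0.065,0.005,-0.034,-0.01],
  [0.102,-0.112,-0.13,0.01,-0.069,-0.02],
  [0.154,-0.167,-0.196,0.014,-0.104,-0.031],
  [0.205,-0.223,-0.261,0.019,-0.138,-0.041],
  [0.205,-0.223,-0.261,0.019,-0.138,-0.041],
])

```text
time: 70.9
position: [441.7, 331.5, 357.9]
tcp_rot: [0.966, 0.26, -0.0, 0.001]
wrist_force: [-0.2, -0.9, -0.4]
finger_gap: 0.0
grasp_force: 0.0
```

>>> play_rows([
  [0.185,-0.081,0.213,0,0,-0.009],
  [0.371,-0.162,0.427,0,0,-0.019],
  [0.556,-0.243,0.64,0,0,-0.028],
])

```text
time: 71.2
position: [475.6, 379.9, 294.4]
tcp_rot: [0.953, 0.302, 0.002, 0.001]
wrist_force: [-0.7, -0.5, -0.4]
finger_gap: 0.2
grasp_force: 0.0
```

>>> play_rows([
  [0.192,-0.064,0.213,0,0,-0.009],
  [0.383,-0.129,0.427,0,0,-0.019],
  [0.575,-0.193,0.64,0,0,-0.028],
  [0.575,-0.193,0.64,0,0,-0.028],
  [0.575,-0.193,0.64,0,0,-0.028],
])

```text
time: 71.7
position: [510.8, 428.0, 231.4]
tcp_rot: [0.939, 0.343, 0.001, 0.001]
wrist_force: [0.2, 0.1, 0.4]
finger_gap: 0.1
grasp_force: 0.0
```

>>> play_rows([
  [0,0,0.24,0,0,0],
  [0,0,0.48,0,0,0],
])

```text
time: 71.9
position: [512.7, 428.7, 187.2]
tcp_rot: [0.939, 0.343, 0.005, 0.0]
wrist_force: [0.6, -0.3, -1.2]
finger_gap: 0.0
grasp_force: 0.0
```

>>> play_rows([
  [0,0,0.24,0,0,0],
  [0,0,0.48,0,0,0],
  [0,0,0.48,0,0,0],
  [0,0,0.48,0,0,0],
])

```text
time: 72.3
position: [512.0, 428.5, 138.2]
tcp_rot: [0.939, 0.343, 0.002, 0.001]
wrist_force: [0.4, -0.4, 0.2]
finger_gap: 0.2
grasp_force: 0.0
```

>>> play_rows([
  [0,0,0.06,0,0,0],
  [0,0,0.12,0,0,0],
  [0,0,0.12,0,0,0],
])

```text
time: 72.6
position: [511.5, 428.5, 124.2]
tcp_rot: [0.939, 0.344, 0.001, 0.001]
wrist_force: [-0.3, -0.9, 0.3]
finger_gap: 0.4
grasp_force: 0.0
```

>>> play_rows([
  [0,0,0.02,0,0,0],
  [0,0,0.04,0,0,0],
  [0,0,0.04,0,0,0],
])

```text
time: 72.9
position: [512.0, 428.8, 120.8]
tcp_rot: [0.939, 0.344, 0.002, 0.001]
wrist_force: [-0.2, -0.5, 1.7]
finger_gap: -0.6
grasp_force: 1.0
```

Contact at about z = 121. Press on in steps.

>>> play_rows([
  [0,0,0.02,0,0,0],
  [0,0,0.04,0,0,0],
  [0,0,0.04,0,0,0],
])

```text
time: 73.2
position: [512.0, 428.8, 116.8]
tcp_rot: [0.939, 0.344, 0.002, 0.001]
wrist_force: [-0.5, 0.4, 4.3]
finger_gap: 0.0
grasp_force: 2.2
```

>>> play_rows([
  [0,0,0.02,0,0,0],
  [0,0,0.02,0,0,0],
  [0,0,0.02,0,0,0],
])

```text
time: 73.5
position: [512.1, 428.9, 116.0]
tcp_rot: [0.939, 0.344, 0.002, 0.001]
wrist_force: [-2.4, -2.2, 9.5]
finger_gap: -0.3
grasp_force: 4.6
```

>>> play_rows([
  [0,0,0.01,0,0,0],
  [0,0,0.01,0,0,0],
  [0,0,0.01,0,0,0],
])

```text
time: 73.8
position: [512.1, 428.9, 115.9]
tcp_rot: [0.939, 0.344, 0.002, 0.001]
wrist_force: [-5.6, -3.1, 13.8]
finger_gap: -0.1
grasp_force: 6.7
```

Bottomed at 116, fully in. Let go and do a final check.

>>> play_rows([
  [0,0,-0.1,0,0,0],
  [0,0,-0.3,0,0,0],
  [0,0,-0.6,0,0,0],
  [0,0,-0.9,0,0,0],
])

```text
time: 74.2
position: [510.8, 428.2, 203.2]
tcp_rot: [0.939, 0.344, 0.0, 0.001]
wrist_force: [0.1, -0.1, -0.0]
finger_gap: 0.1
grasp_force: 0.0
```

>>> play_rows([
  [0,0,-0.4,0,0,0],
  [0,0,-0.8,0,0,0],
  [0,0,-0.8,0,0,0],
  [0,0,-0.8,0,0,0],
  [0,0,-0.8,0,0,0],
])

```text
time: 74.7
position: [510.5, 428.2, 281.2]
tcp_rot: [0.939, 0.344, -0.0, 0.001]
wrist_force: [-0.3, -0.5, -0.5]
finger_gap: -0.4
grasp_force: 0.0
```

Run:
```python
from chk import *
from scan import sfit
s=sense(); print(s["time"],s["position"],s["wrist_force"])
F=json.load(open("F.json")); C0,C=chute(F)
cs=get_calibration("side"); grab_frame("side")
for n in ("tube1","follower"):
    for d in cut_out("side",n):
        o,D=ray(cs,[d["pixel"]]); n_=C[:,1]; X=C.T@(o+D[0]*(((C0-o)@n_)/(D[0]@n_))-C0); print(n,round(d["p"],2),d["pixel"],int(d["mask"].sum()),"chute mid-plane",np.round(X))
for d in cut_out("side","scanner")[:1]: print("scanner",sfit(cs,d["mask"],[413,-328,-.45]))
ct=get_calibration("top"); grab_frame("top")
for n in ("reagent","beaker","can"): print(n,[(round(d["p"],2),d["pixel"]) for d in cut_out("top",n)[:1]])
```

```text
74.7 [510.47745169 428.19020389 281.22551857] [-0.28486858 -0.46645136 -0.47758938]
tube1 0.76 [279.4, 134.4] 253 chute mid-plane [258.  -0.  10.]
tube1 0.75 [269.7, 133.6] 215 chute mid-plane [210.   0.  15.]
tube1 0.72 [285.0, 132.8] 235 chute mid-plane [283.  -0.  15.]
tube1 0.56 [297.6, 128.2] 146 chute mid-plane [338.  -0.  32.]
tube1 0.52 [258.8, 133.7] 196 chute mid-plane [161.  -0.  17.]
tube1 0.32 [204.1, 122.4] 1042 chute mid-plane [-71.  -0.  65.]
follower 0.69 [247.2, 135.8] 305 chute mid-plane [113.   0.  11.]
follower 0.67 [356.9, 334.0] 2098 chute mid-plane [ 2085.     0. -2033.]
follower 0.27 [276.5, 138.0] 227 chute mid-plane [251.  -0.  -4.]
scanner (array([ 413.36306273, -327.66027823,   -0.55545667]), np.float64(0.9154491469507022))
reagent [(0.31, [172.0, 149.1])]
beaker [(0.83, [460.7, 215.1])]
can [(0.61, [104.9, 221.8])]
```

Five tubes sit in the queue from about x = 160 to 340 mm, the follower is at about 113 mm, and the scanner is on its pad. Handing in.

```bash
python3 -c "
from cell import *
print(finish_job())"
```

```text
the job is handed in; nothing more can be done
None
```

The whole sequence was carried out and the job handed in at about 75 s: barcode scanned, scanner back on its pad, five tubes and the follower queued in the chute, and start pressed and let go. I viewed 15 pictures, one over the limit of 14, and finish_job() gave no verdict.

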